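# Press down an amplifier's lid seam and weigh the lid down

## Robot

A 6-joint arm with a two-finger parallel gripper is mounted at the origin on the work surface. World frame = base frame: x ahead of the robot, y to its left, z up, the work surface at z = 0. Lengths are in m, angles in rad, forces in N, time in s.
With the tool pointing down it reaches from about 0.375 to 0.75 m from the base axis. Payload 9 kg.
Tool frame: the origin (TCP) lies on the mounting face of the last link; the fingertips stand 173 mm ahead of it and the grasp point (between the pads) lies tcp_to_grasp ahead of it (tcp_to_grasp is the distance from the TCP to the grasp point, in m); z points along the fingers, y is the direction in which the jaws open and shut (so a half turn about z gives the same grasp; the last joint's range is limited). The gripper opens to 85 mm and grips with 20 to 120 N. Pads are 22 mm wide; open, the fingers measure 114 mm over their backs; the gripper's body (76 mm by 85 mm) begins 54 mm behind the grasp point. The pads swing forward as they close: fully open they stand 13 mm farther back than shut.
Start: joints at [-1.564, 0.104, 0.097, 1.564, 0, 1.353], TCP at [0.134, -0.585, 0.405] pointing down, gripper open.
Joint ranges: [-2.99, 2.99], [-0.84, 1.86], [-1.1, 1.16], [-1.84, 2.11], [-1.51, 1.56], [-3.14, 3.14]. Speed limits (rad/s): [2.22, 2.22, 2.57, 3.14, 3.14, 3.14].

## Interface

Orientations are given as a unit quaternion [w, x, y, z].
In Python, from bench import * gives the robot as it stands. The module is installed in compiled form; this text tells all that it offers.
- The arm moves only by the shell command python3 -m jog 'ROWS' [FORCE]. ROWS is a JSON object of lists of equal length, an entry for each row: "twist": the turn, a rotation vector about the world's x, y, z in degrees, a list of three; "dp": the shift along the world's x, y, z in m, a list of three; "hand": the closure, from 0 (fully open) to 1 (shut). A call has 1 to 8 rows; each row is the pose to reach, as a shift and turn from the pose commanded when the call began; what a row does not reach only later rows make up. A row lasts 1/12 s, in which the tool goes at most 41.7 mm and 7.16 degrees, less where a joint would pass 70% of its speed; a pose out of reach is approached as far as the arm can. A call with a gripper value outside its range is refused whole. The fingers move at their own pace and stop on an object; FORCE is the grip in N (left out, the last holds). Time passes only in rows, so rows that repeat a pose let the fingers close. It gives the time, the measured TCP pose, the force and the opening at its end, in the units of the state.
- sense(): the state, without advancing time (a new reading comes with each control period).
- capture(name): name is "scene" or "top" or "wrist"; returns the picture (480x640x3 uint8, red, green, blue); there is no depth.
- camera_model(name): a dict with "fx", "fy", "cx", "cy" (pixels), "rvec" (rotation vector, rad) and "tvec" (3), from world to camera coordinates, as OpenCV has them. Camera axes: x right, y down, z forward; pixel columns grow to the right and rows downward; lengths in m; the calibration is good to about 2 mm. The wrist camera is an equidistant fisheye: a pixel r from the principal point sees the ray r / f radians off the axis. A picture is of the moment at which its call begins: read the wrist's pose just before it. camera_model takes no time and is no camera call; for the wrist camera it gives the pose at the moment of the call.
- sign_off(): hands the job in, once; it reports no verdict.
The state is a dict: "time": time; "q": joint angles; "qvel": joint speeds; "joint_torque": joint torques, N m; "tool_pos": TCP position; "tool_rot": TCP orientation; "ft_force": force on the tool from outside, world axes, zero at the start; "ft_torque": the same for the moment, N m; "opening": finger opening in m.
Only numpy, scipy, OpenCV 4.12 (cv2) and the standard library are available. Lean on these libraries where they do the work, as an engineer would, in place of code of your own. Each camera call takes 0.05 s, during which the arm holds its last target.

## Task

The repaired blue amplifier's lid has to be bedded on its sticky gasket: take the spring-tipped stylus from its stand and, with the tip lightly pressed in (neither floating nor at its stop), run it slowly, never over 4 cm a second while touching, along the whole black seam from the green dot round both far corners to the red dot, touching the amplifier nowhere else with it, then hang it back in its stand. Only once the seam is done, stand every fallen press weight upright, foot down, in the middle of a white pad on the lid, one to a pad, any pads; the stylus may be hung up before or after the weights. Leave the orange reel and the white bottle where they are.

Things in the scene. Friction and masses are not known exactly. Their poses are not given: they have to be found in the camera images.
- amp: Blue car amplifier with grey lid, fixed: 180 (x) x 260 (y) x 55 mm high; origin in the centre of its underside, z up, -x side (sockets) towards the robot. The top is flat. The black lid seam, 5 mm wide, is a U of straight lines on the top (mm, amplifier's frame): green dot (-70, 115), far left corner (75, 115), far right corner (75, -115), red dot (-70, -115).
- seam0 (a point): Seam point 0 of 4 in the order of travel, on the middle of the line, on the top face: the green start dot.
- seam1 (a point): Seam point 1 of 4 in the order of travel, on the middle of the line, on the top face: the far left corner.
- seam2 (a point): Seam point 2 of 4 in the order of travel, on the middle of the line, on the top face: the far right corner.
- seam3 (a point): Seam point 3 of 4 in the order of travel, on the middle of the line, on the top face: the red end dot.
- pad0 (a point): Centre of the far left white round pad (48 mm across, flat) on the lid's top face. Pad centres lie at x +-45, y +-65 mm of the amplifier.
- pad1 (a point): Centre of the far right white round pad (48 mm across, flat) on the lid's top face. Pad centres lie at x +-45, y +-65 mm of the amplifier.
- pad2 (a point): Centre of the near left white round pad (48 mm across, flat) on the lid's top face. Pad centres lie at x +-45, y +-65 mm of the amplifier.
- pad3 (a point): Centre of the near right white round pad (48 mm across, flat) on the lid's top face. Pad centres lie at x +-45, y +-65 mm of the amplifier.
- stand: Stand for the stylus, fixed: foot plate 110 x 90 mm, a post 60 mm wide and 85 mm high at its +x end, and at 79 to 85 mm height two prongs along x (75 mm long, 18 mm wide, 22 mm apart) between which the stylus hangs by its collar. Origin on the bench below the hanging place; yaw varies.
- rest (a point): The hanging place of the stylus, midway between the prongs, at the level of their top faces (85 mm up): stylus lies here when hung. The stylus may be lifted straight up and lowered straight down.
- stylus: Stylus, 80 g, hanging upright in the stand: origin in the centre of the underside of its black collar (40 mm across, 6 mm thick), z up. Above it a yellow square grip 24 x 24 mm (sides along its x and y) from 6 to 66 mm above the origin; below, a steel shaft 14 mm thick down to -50 mm, then a brass plunger 8 mm thick with a round end at -65 mm.
- tip (a point): Round lower end of the stylus' plunger, on the stylus axis, 65 mm below its origin when not pressed.
- plunger (a joint): How far the plunger is pushed up into the stylus (m): 0 free, 0.012 at the stop; a spring of 0.5 N plus 0.25 N per mm pushes it out. It works with 1 to 10 mm of travel; about 5 mm is right. At the stop the stylus is rigid.
- weight0: Press weight (may be absent), 0.34 to 0.6 kg: square aluminium bar 44 x 44 mm with black rubber foot, from x -55 to +35 mm, and a red knob 28 mm across up to x +55. Starts fallen on its side, knob pointing left and somewhat back towards the robot. Origin on its axis, mid-length: 22 mm above what it lies on, 55 mm above what it stands on. Its x axis points from foot to knob (up when it stands).
- weight1: Press weight (may be absent), 0.34 to 0.6 kg: square aluminium bar 44 x 44 mm with black rubber foot, from x -55 to +35 mm, and a red knob 28 mm across up to x +55. Starts fallen on its side, knob pointing left and somewhat back towards the robot. Origin on its axis, mid-length: 22 mm above what it lies on, 55 mm above what it stands on. Its x axis points from foot to knob (up when it stands).
- weight2: Press weight (may be absent), 0.34 to 0.6 kg: square aluminium bar 44 x 44 mm with black rubber foot, from x -55 to +35 mm, and a red knob 28 mm across up to x +55. Starts fallen on its side, knob pointing left and somewhat back towards the robot. Origin on its axis, mid-length: 22 mm above what it lies on, 55 mm above what it stands on. Its x axis points from foot to knob (up when it stands).
- weight3: Press weight (may be absent), 0.34 to 0.6 kg: square aluminium bar 44 x 44 mm with black rubber foot, from x -55 to +35 mm, and a red knob 28 mm across up to x +55. Starts fallen on its side, knob pointing left and somewhat back towards the robot. Origin on its axis, mid-length: 22 mm above what it lies on, 55 mm above what it stands on. Its x axis points from foot to knob (up when it stands).
- spool: Bystander: orange reel, 54 mm across, 42 mm high, standing among the weights; origin under its centre.
- flux: Bystander: white bottle, 56 mm across, 120 mm high, origin under its centre.
There are look-alikes about, which are no part of the job. Leave any pink or turquoise look-alike of the weight0 alone.

How it is judged:
By the outcome, as a careful person would: the job done as asked, in the order asked, and still so for the second after the job is handed in, with the robot touching nothing.
Of weight0, weight1, weight2, weight3 only 2 to 4 are there at a start; the rules pass over those that are not, and their reading is None.
At some moment in a run one of weight0, weight1, weight2, weight3 may be knocked a few centimetres aside while the robot is not near it.
It also fails if it takes over 210 s, if anything falls off the work surface, if the arm or the gripper's body presses on something with over 40 N, if the wrist force passes 120 N, or if a joint passes its speed limit or range.

## Working session

There is one attempt and no reset: what is moved stays moved. The work goes in short steps, Python scripts to look and compute and a shell command to move; the robot and the scene stay as the last step left them, time stands still between calls to the robot, and variables do not carry over. Pictures are saved under pics/ and viewed, and the job is handed in when it is done.

```bash
mkdir -p pics; ls; python3 - <<'E'
from bench import *
import cv2
s=sense()
for k,v in s.items(): print(k,v)
try: print(tcp_to_grasp)
except Exception as e: print(e)
for n in ["scene","top","wrist"]:
    m=camera_model(n); print(n,m)
    cv2.imwrite(f"pics/{n}0.png",cv2.cvtColor(capture(n),cv2.COLOR_RGB2BGR))
E
```

```text
pics
time 0.0
q [-1.56365105e+00  1.04692339e-01  9.64452786e-02  1.56392405e+00
  1.18705071e-05  1.35310738e+00]
qvel [-0.00076611  0.00061642 -0.00098202  0.0011702  -0.00092858 -0.0012021 ]
joint_torque [ 4.24037382e-03 -5.56933594e+01  5.03645360e+01  1.71440828e-02
 -4.68338055e-05 -3.92511090e-07]
tool_pos [ 0.13378329 -0.58477293  0.40391305]
tool_rot [-6.82962168e-04  9.93687614e-01  1.12180448e-01  7.81317453e-05]
ft_force [ 0.70548662 -0.18895273  0.76204451]
ft_torque [-0.00756453  0.03807315 -0.00186858]
opening 0.08517702457244868
0.1547
scene {'fx': 485.71302687269906, 'fy': 485.71302687269906, 'cx': 322.59436702799354, 'cy': 243.1112996735465, 'rvec': array([ 2.04648512,  0.75704464, -0.40314497]), 'tvec': array([-0.33669324, -0.09685142,  1.52796266])}
top {'fx': 559.2702275319538, 'fy': 559.2702275319538, 'cx': 319.8316756498174, 'cy': 242.9813283798705, 'rvec': array([ 2.16000629, -2.09470082,  0.20349851]), 'tvec': array([-0.06288349,  0.4813575 ,  1.54977015])}
wrist {'fx': 371.64829954431775, 'fy': 371.64829954431775, 'cx': 320.2280418834662, 'cy': 237.99220367691805, 'rvec': array([-2.27914368,  1.81575386,  0.25728141]), 'tvec': array([-0.59872311, -0.03611429,  0.37986274])}
```

View pics/scene0.png

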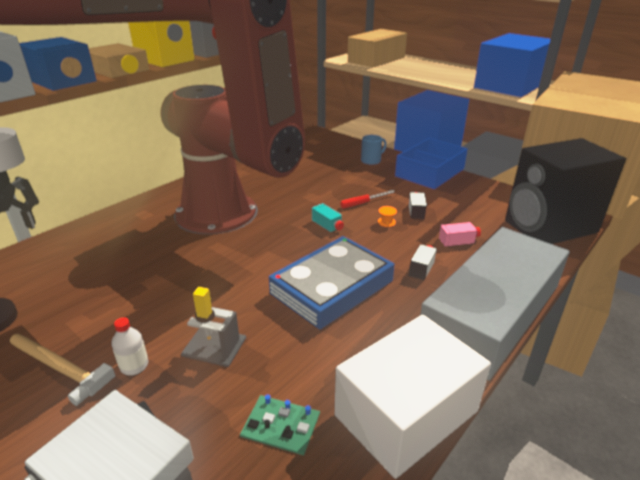

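View pics/top0.png

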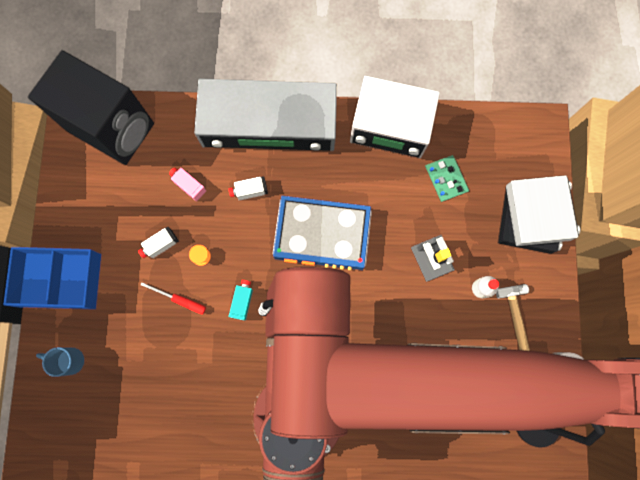

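View pics/wrist0.png

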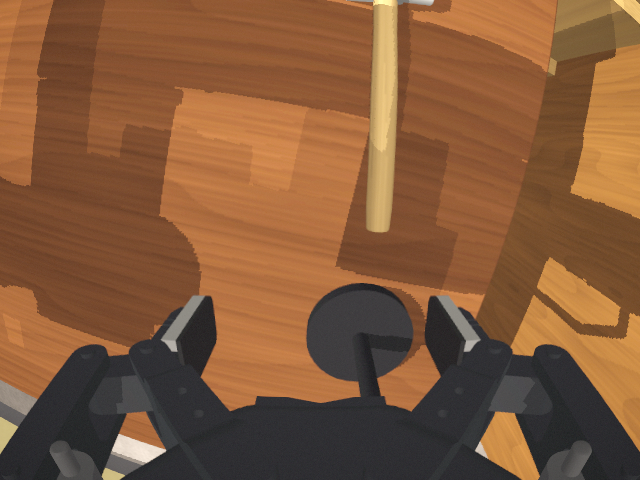

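```bash
cat > h.py <<'E'
from bench import *
import cv2, numpy as np
from scipy.spatial.transform import Rotation as R
def grab(n,fn=None):
    m=camera_model(n); im=cv2.cvtColor(capture(n),cv2.COLOR_RGB2BGR)
    if fn: cv2.imwrite("pics/"+fn+".png",im)
    return im,m
def rays(m,px,fish=False):
    px=np.atleast_2d(np.array(px,float))
    x=(px[:,0]-m['cx'])/m['fx']; y=(px[:,1]-m['cy'])/m['fy']
    if fish:
        r=np.hypot(x,y)+1e-12; d=np.c_[np.sin(r)*x/r,np.sin(r)*y/r,np.cos(r)]
    else: d=np.c_[x,y,np.ones_like(x)]
    Rm=R.from_rotvec(m['rvec']).as_matrix()
    return -Rm.T@m['tvec'], d@Rm
def onplane(m,px,z,fish=False):
    c,d=rays(m,px,fish); t=(z-c[2])/d[:,2]
    return c+t[:,None]*d
def proj(m,P,fish=False):
    P=np.atleast_2d(np.array(P,float)); p=R.from_rotvec(m['rvec']).apply(P)+m['tvec']
    if fish:
        rr=np.hypot(p[:,0],p[:,1]); th=np.arctan2(rr,p[:,2]); k=th/(rr+1e-12)
        return np.c_[m['cx']+m['fx']*k*p[:,0],m['cy']+m['fy']*k*p[:,1]]
    return np.c_[m['cx']+m['fx']*p[:,0]/p[:,2],m['cy']+m['fy']*p[:,1]/p[:,2]]
def tri(ms,pxs,fish=None):
    A=np.zeros((3,3));b=np.zeros(3)
    for i,(m,px) in enumerate(zip(ms,pxs)):
        c,d=rays(m,px,bool(fish and fish[i])); d=d[0]/np.linalg.norm(d[0]); Q=np.eye(3)-np.outer(d,d); A+=Q;b+=Q@c
    return np.linalg.solve(A,b)
def crop(fn,x0,y0,w,h,s,out):
    im=cv2.imread("pics/"+fn+".png")[y0:y0+h,x0:x0+w]
    cv2.imwrite("pics/"+out+".png",cv2.resize(im,None,fx=s,fy=s,interpolation=cv2.INTER_CUBIC))
def st():
    s=sense(); r=R.from_quat(np.roll(s['tool_rot'],-1)).as_matrix()
    print("t %.2f"%s['time'],"pos",s['tool_pos'].round(4) if hasattr(s['tool_pos'],'round') else np.round(s['tool_pos'],4),"F",np.round(s['ft_force'],2),"open %.4f"%s['opening'],"q",np.round(s['q'],3))
    print("ydir",r[:,1].round(4),"zdir",r[:,2].round(4),"yaw(y) %.2f"%np.degrees(np.arctan2(r[1,1],r[0,1])))
    return s,r
E
python3 - <<'E'
from h import *
crop("top0",130,150,240,180,3.3,"c1"); crop("scene0",170,180,310,200,2.5,"c2")
st()
m=camera_model("top")
for n,p,z in [("w_a",(249,188),.022),("w_b",(158,243),.022),("spool",(200,255),.042),("odd",(265,308),.022),("stand",(435,258),0),("stylus",(440,257),.15),("flux",(490,288),.1)]: print(n,onplane(m,[p],z)[0].round(3))
E
```

```text
t 0.15 pos [ 0.1338 -0.5848  0.4041] F [ 0.51 -0.03 -0.13] open 0.0852 q [-1.564  0.105  0.097  1.564  0.     1.353]
ydir [ 2.229e-01 -9.748e-01 -9.000e-04] zdir [ 0.     0.001 -1.   ] yaw(y) -77.12
w_a [0.645 0.165 0.022]
w_b [0.473 0.418 0.022]
spool [0.438 0.291 0.042]
odd [0.295 0.101 0.022]
stand [ 0.457 -0.386  0.   ]
stylus [ 0.436 -0.367  0.15 ]
flux [ 0.363 -0.514  0.1  ]
```

View pics/c1.png

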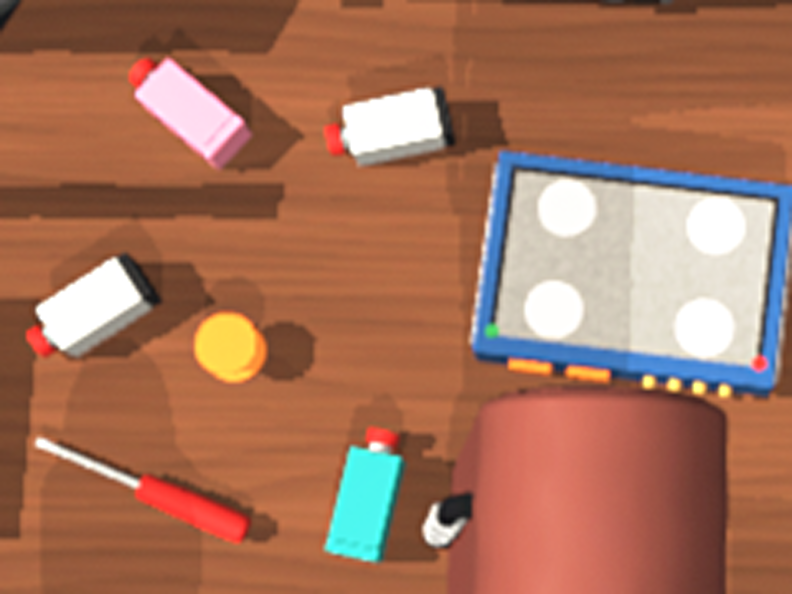

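View pics/c2.png

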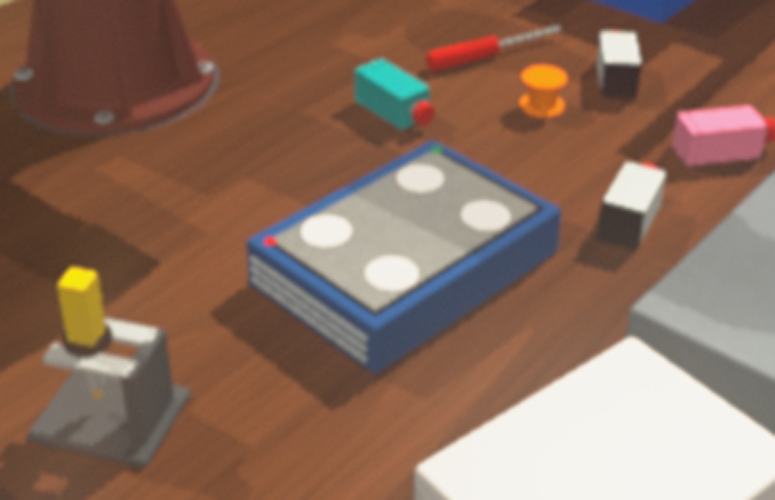

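```bash
cat > amp.py <<'E'
from h import *
def ampfit(P):  # P: 2D points in order, model
    Mo=P['model'];X=P['pts']
    mc,xc=Mo.mean(0),X.mean(0); H=(Mo-mc).T@(X-xc)
    a=np.arctan2(H[0,1]-H[1,0],H[0,0]+H[1,1]); Rm=np.array([[np.cos(a),-np.sin(a)],[np.sin(a),np.cos(a)]])
    t=xc-Rm@mc; res=X-(Mo@Rm.T+t)
    return a,t,res
PADS=np.array([[45,65],[45,-65],[-45,65],[-45,-65]])/1000
E
python3 - <<'E'
from amp import *
for n,box in [("top",(270,190,380,275)),("scene",(270,235,400,310))]:
    im=cv2.imread(f"pics/{n}0.png"); hsv=cv2.cvtColor(im,cv2.COLOR_BGR2HSV); m=camera_model(n)
    for th in (215,225,232):
        mk=np.zeros(im.shape[:2],np.uint8); x0,y0,x1,y1=box
        mk[y0:y1,x0:x1]=(im[y0:y1,x0:x1].min(2)>th)*255
        k,l,s,c=cv2.connectedComponentsWithStats(mk)
        g=[(s[i,4],c[i]) for i in range(1,k) if s[i,4]>60]
        print(n,th,[(a,ci.round(1).tolist(),onplane(m,[ci],.055)[0,:2].round(4).tolist()) for a,ci in g])
E
python3 - <<'E'
from h import *
crop("top0",395,220,90,70,8,"c3"); crop("scene0",175,270,80,100,6,"c4")
E
```

```text
top 215 [(np.int32(245), [301.3, 212.6], [0.5678, 0.0075]), (np.int32(886), [345.5, 229.5], [0.5225, -0.1199]), (np.int32(250), [297.4, 243.3], [0.4783, 0.0154])]
top 225 [(np.int32(229), [301.1, 212.6], [0.5678, 0.0081]), (np.int32(260), [346.5, 218.1], [0.5559, -0.122]), (np.int32(242), [297.3, 243.3], [0.4783, 0.0157]), (np.int32(263), [343.0, 248.7], [0.4667, -0.1139])]
top 232 [(np.int32(224), [301.2, 212.5], [0.5682, 0.0079]), (np.int32(248), [346.5, 218.0], [0.5562, -0.1219]), (np.int32(231), [297.2, 243.2], [0.4785, 0.0159]), (np.int32(249), [342.9, 248.8], [0.4665, -0.1139])]
scene 215 [(np.int32(95), [337.7, 250.9], [0.4762, 0.0206]), (np.int32(111), [363.8, 265.6], [0.5658, 0.0124]), (np.int32(179), [299.9, 271.9], [0.4637, -0.1096]), (np.int32(214), [326.3, 288.8], [0.5543, -0.1175])]
scene 225 [(np.int32(152), [300.0, 271.9], [0.4639, -0.1093]), (np.int32(184), [326.3, 288.7], [0.5541, -0.1173])]
scene 232 [(np.int32(126), [300.1, 271.9], [0.4642, -0.1093]), (np.int32(150), [326.4, 288.7], [0.5541, -0.1172])]
```

View pics/c3.png

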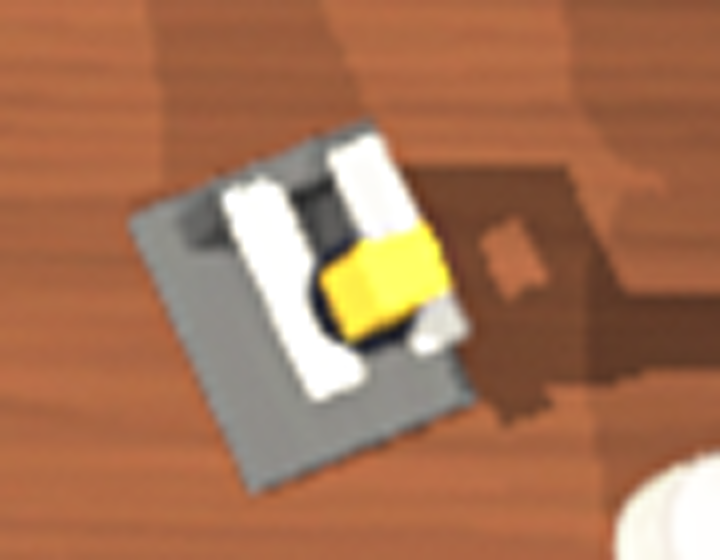

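View pics/c4.png

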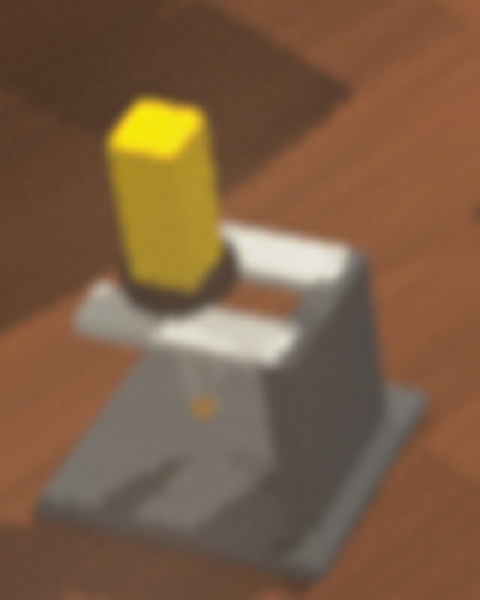

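```bash
python3 - <<'E'
from h import *
mt,ms=camera_model("top"),camera_model("scene")
print("top cam",rays(mt,[0,0])[0],"scene",rays(ms,[0,0])[0])
a=(446.5,253.5);b=(200.8,290.8)
P=tri([mt,ms],[a,b]);print("grip top",P,proj(mt,P),proj(ms,P)); print(onplane(mt,[a],.151),onplane(ms,[b],.151))
# prong ends, top view z=.085 (crop/8)
c=lambda x,y:(395+x/8-.5,220+y/8-.5)
f=[c(318,402),c(365,375),c(222,190),c(265,175)]
print("prongL",onplane(mt,f,.085).round(4))
f=[c(415,355),c(470,328),c(328,150),c(378,130)]
print("prongR",onplane(mt,f,.085).round(4))
f=[c(250,495),c(478,400),c(130,213),c(372,120)]
print("plate",onplane(mt,f,.006).round(4))
s,r=st(); m=camera_model("wrist"); Rw=R.from_rotvec(m['rvec']).as_matrix()
C=-Rw.T@m['tvec']; print("wrist cam in tool",r.T@(C-s['tool_pos'])," axes(x,y,z of cam in tool)",(r.T@Rw.T).round(3))
E
```

```text
top cam [ 0.190542   -0.04253188  1.61224429] scene [ 1.11703926 -0.79325067  0.76183273]
grip top [ 0.44684173 -0.38116234  0.15387506] [[445.45068266 252.76557849]] [[199.0638919  290.93318161]]
[[ 0.44545651 -0.38459701  0.151     ]] [[ 0.44594206 -0.37670796  0.151     ]]
prongL [[ 0.4104 -0.3657  0.085 ]
 [ 0.4203 -0.382   0.085 ]
 [ 0.4838 -0.3328  0.085 ]
 [ 0.4896 -0.3478  0.085 ]]
prongR [[ 0.4279 -0.3994  0.085 ]
 [ 0.4379 -0.4185  0.085 ]
 [ 0.4991 -0.3698  0.085 ]
 [ 0.5068 -0.3874  0.085 ]]
plate [[ 0.3871 -0.3575  0.006 ]
 [ 0.4243 -0.4405  0.006 ]
 [ 0.4893 -0.3141  0.006 ]
 [ 0.5268 -0.403   0.006 ]]
t 0.15 pos [ 0.1338 -0.5848  0.4041] F [ 0.51 -0.03 -0.13] open 0.0852 q [-1.564  0.105  0.097  1.564  0.     1.353]
ydir [ 2.229e-01 -9.748e-01 -9.000e-04] zdir [ 0.     0.001 -1.   ] yaw(y) -77.12
wrist cam in tool [ 0.06988233 -0.00032218  0.03026661]  axes(x,y,z of cam in tool) [[ 0.    -0.961 -0.275]
 [ 1.     0.001 -0.001]
 [ 0.001 -0.275  0.961]]
```

```bash
python3 -m jog '{"dp":[[0.04,0.026,0],[0.08,0.052,0],[0.12,0.078,0],[0.16,0.104,0],[0.2,0.13,0],[0.24,0.156,0],[0.28,0.182,0],[0.3,0.195,0]],"twist":[[0,0,2],[0,0,4],[0,0,6],[0,0,8],[0,0,9.8],[0,0,9.8],[0,0,9.8],[0,0,9.8]],"hand":[0,0,0,0,0,0,0,0]}'; python3 -m jog '{"dp":[[0,0,0],[0,0,0],[0,0,0]],"twist":[[0,0,0],[0,0,0],[0,0,0]],"hand":[0,0,0]}'; python3 - <<'E'
from h import *
st(); im,m=grab("wrist","w1"); grab("top","top1"); print(proj(m,[[.446,-.38,.151],[.446,-.38,.091]],True))
E
```

```text
time: 0.82
tool_pos: [0.4147, -0.4017, 0.4046]
tool_rot: [0.0, 0.98, 0.197, -0.0]
ft_force: [-0.4, -0.4, 0.6]
opening: 0.0851
time: 1.07
tool_pos: [0.4132, -0.4032, 0.4044]
tool_rot: [-0.0, 0.98, 0.197, -0.0]
ft_force: [-0.1, -0.8, -0.2]
opening: 0.0851
t 1.07 pos [ 0.4132 -0.4032  0.4044] F [-0.11 -0.78 -0.18] open 0.0851 q [-0.999  0.035  0.025  1.561 -0.     1.746]
ydir [ 3.863e-01 -9.224e-01 -4.000e-04] zdir [-6.e-04  2.e-04 -1.e+00] yaw(y) -67.28
[[306.78968947 185.12862623]
 [309.70102815 174.43980369]]
```

View pics/w1.png

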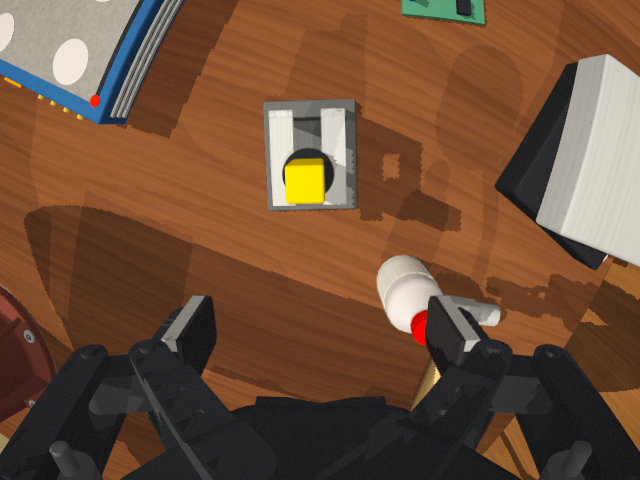

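View pics/top1.png

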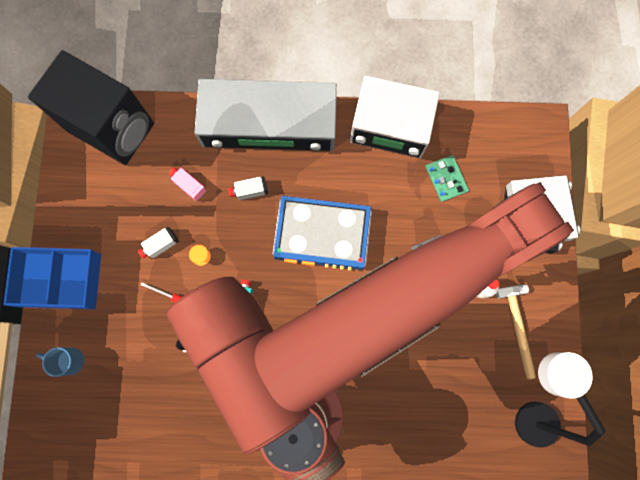

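```bash
python3 - <<'E'
from h import *
crop("w1",255,90,110,130,5,"c5")
im=cv2.imread("pics/w1.png"); m=camera_model("wrist")
hsv=cv2.cvtColor(im,cv2.COLOR_BGR2HSV); mk=cv2.inRange(hsv,(22,150,60),(35,255,255)); mk[:90]=0;mk[220:]=0;mk[:,:255]=0;mk[:,365:]=0
top=cv2.inRange(hsv,(22,150,235),(35,255,255))&mk
for k in (mk,top):
    c=max(cv2.findContours(k,0,2)[0],key=cv2.contourArea); r=cv2.minAreaRect(c); print(r); b=cv2.boxPoints(r)
    print(onplane(m,b,.151,True).round(4), onplane(m,[r[0]],.151,True))
for p in [(270,111),(293,110),(321,109),(345,107),(270,209),(345,207)]: print(p,onplane(m,[p],.085,True).round(4))
E
```

```text
((304.0, 180.5), (45.0, 40.0), 90.0)
[[ 0.4553 -0.362   0.151 ]
 [ 0.4644 -0.3841  0.151 ]
 [ 0.4391 -0.3948  0.151 ]
 [ 0.4297 -0.3721  0.151 ]] [[ 0.44721732 -0.37825234  0.151     ]]
((303.5, 183.5), (37.0, 37.0), 90.0)
[[ 0.4516 -0.3641  0.151 ]
 [ 0.4601 -0.3847  0.151 ]
 [ 0.4392 -0.3934  0.151 ]
 [ 0.4305 -0.3725  0.151 ]] [[ 0.44540401 -0.37866449  0.151     ]]
(270, 111) [[ 0.4791 -0.3336  0.085 ]]
(293, 110) [[ 0.4863 -0.3499  0.085 ]]
(321, 109) [[ 0.4951 -0.3695  0.085 ]]
(345, 107) [[ 0.5038 -0.3858  0.085 ]]
(270, 209) [[ 0.407  -0.3621  0.085 ]]
(345, 207) [[ 0.4314 -0.4167  0.085 ]]
```

View pics/c5.png

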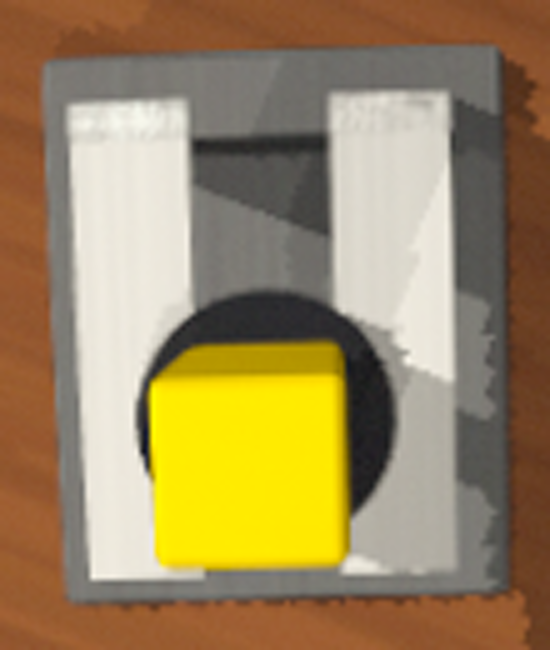

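```bash
python3 -m jog '{"dp":[[0.032,0.0245,0],[0.032,0.0245,-0.03],[0.032,0.0245,-0.06],[0.032,0.0245,-0.08],[0.032,0.0245,-0.1],[0.032,0.0245,-0.115],[0.032,0.0245,-0.126],[0.032,0.0245,-0.126]],"twist":[[0,0,0],[0,0,0],[0,0,0],[0,0,0],[0,0,0],[0,0,0],[0,0,0],[0,0,0]],"hand":[0,0,0,0,0,0,0,0]}'; python3 - <<'E'
from h import *
st(); im,m=grab("wrist","w2")
E
```

```text
time: 1.83
tool_pos: [0.4439, -0.379, 0.2761]
tool_rot: [-0.002, 0.981, 0.196, -0.001]
ft_force: [-1.1, 0.3, -0.5]
opening: 0.0852
t 1.83 pos [ 0.4439 -0.379   0.2761] F [-1.14  0.27 -0.52] open 0.0852 q [-0.931  0.073 -0.169  1.332 -0.     1.817]
ydir [ 0.3838 -0.9234 -0.0035] zdir [-0.0023  0.0028 -1.    ] yaw(y) -67.43
```

View pics/w2.png

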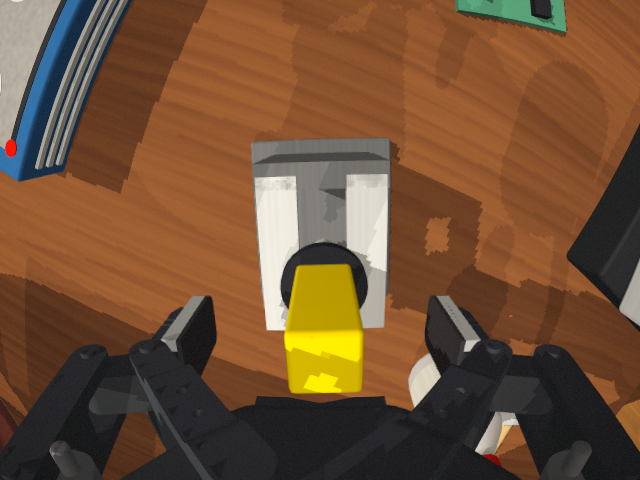

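```bash
python3 -m jog '{"dp":[[0,0,0],[0,0,0],[0,0,0],[0,0,0],[0,0,0],[0,0,0],[0,0,0],[0,0,0]],"twist":[[0,0,0],[0,0,0],[0,0,0],[0,0,0],[0,0,0],[0,0,0],[0,0,0],[0,0,0]],"hand":[0.3,0.6,1,1,1,1,1,1]}' 50; python3 - <<'E'
from h import *
st(); im,m=grab("wrist","w3")
E
```

```text
time: 2.55
tool_pos: [0.4454, -0.3789, 0.2794]
tool_rot: [0.001, 0.98, 0.197, 0.0]
ft_force: [0.1, -0.2, 4.8]
opening: 0.0236
t 2.55 pos [ 0.4454 -0.3789  0.2794] F [ 0.06 -0.18  4.84] open 0.0236 q [-0.928  0.071 -0.165  1.334 -0.     1.817]
ydir [ 0.3856 -0.9227  0.0011] zdir [ 6.e-04 -9.e-04 -1.e+00] yaw(y) -67.32
```

View pics/w3.png

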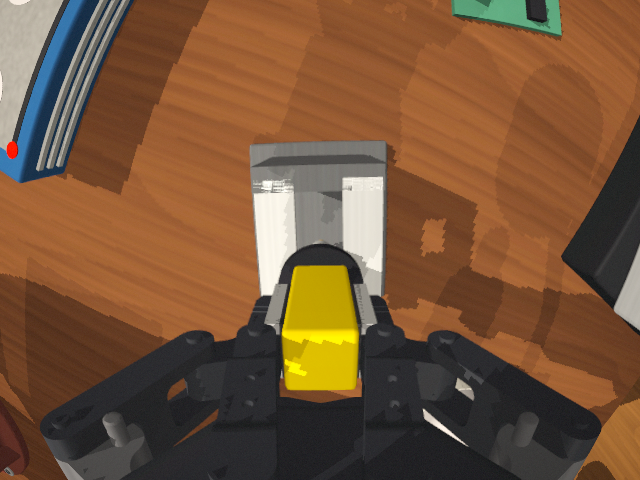

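```bash
python3 -m jog '{"dp":[[0,0,0.008],[0,0,0.02],[0,0,0.04],[0,0,0.06],[0,0,0.08],[0,0,0.1],[0,0,0.12],[0,0,0.12]],"twist":[[0,0,0],[0,0,0],[0,0,0],[0,0,0],[0,0,0],[0,0,0],[0,0,0],[0,0,0]],"hand":[1,1,1,1,1,1,1,1]}';python3 -m jog '{"dp":[[0,0,0],[0,0,0]],"twist":[[0,0,0],[0,0,0]],"hand":[1,1]}'; python3 - <<'E'
from h import *
s,r=st(); im,m=grab("wrist","w4"); p=s['tool_pos']; print(proj(m,[p-[0,0,.194+.065]],True)) 
print("top",proj(camera_model("top"),[p-[0,0,.194+.065]]))
E
```

```text
time: 3.27
tool_pos: [0.4456, -0.3791, 0.4041]
tool_rot: [0.003, 0.98, 0.197, 0.001]
ft_force: [0.6, -1.9, 0.8]
opening: 0.0236
time: 3.43
tool_pos: [0.4452, -0.3787, 0.3982]
tool_rot: [-0.0, 0.98, 0.197, -0.0]
ft_force: [-0.5, 0.6, -0.6]
opening: 0.0234
t 3.43 pos [ 0.4452 -0.3787  0.3982] F [-0.46  0.56 -0.62] open 0.0234 q [-0.928  0.056  0.035  1.55  -0.     1.817]
ydir [ 3.856e-01 -9.226e-01 -6.000e-04] zdir [-4.e-04  5.e-04 -1.e+00] yaw(y) -67.32
[[321.2764682  244.58042503]]
top [[443.25875862 254.25815015]]
```

View pics/w4.png

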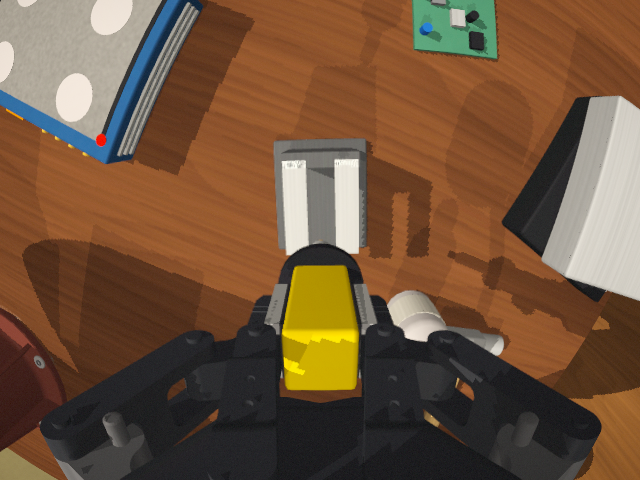

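```bash
python3 -m jog '{"dp":[[0,0.04,0],[0,0.08,0],[-0.005,0.12,0],[-0.005,0.16,0],[-0.005,0.2,0],[-0.005,0.24,0],[-0.005,0.28,0],[-0.005,0.31,0]],"twist":[[0,0,0],[0,0,0],[0,0,0],[0,0,0],[0,0,0],[0,0,0],[0,0,0],[0,0,0]],"hand":[1,1,1,1,1,1,1,1]}';python3 -m jog '{"dp":[[0,0.015,0],[0,0.015,0],[0,0.015,0],[0,0.015,0]],"twist":[[0,0,0],[0,0,0],[0,0,0],[0,0,0]],"hand":[1,1,1,1]}'; python3 - <<'E'
from h import *
s,r=st(); im,m=grab("wrist","w5"); T=lambda v:s['tool_pos']+r@np.array(v)
print(proj(m,[T([.02,0,.188]),T([.012,.012,.188]),T([.012,-.012,.188]),T([.012,0,.128])],True))
crop("w5",270,235,110,80,7,"c6")
E
```

```text
time: 4.15
tool_pos: [0.4394, -0.0661, 0.3976]
tool_rot: [-0.001, 0.98, 0.197, -0.001]
ft_force: [0.2, -0.4, -0.5]
opening: 0.0236
time: 4.48
tool_pos: [0.4402, -0.0542, 0.398]
tool_rot: [-0.0, 0.98, 0.197, -0.0]
ft_force: [-0.7, 0.2, -0.9]
opening: 0.0234
t 4.48 pos [ 0.4402 -0.0542  0.398 ] F [-0.66  0.17 -0.86] open 0.0234 q [-0.419 -0.38  -0.358  1.593 -0.     2.327]
ydir [ 3.854e-01 -9.227e-01 -4.000e-04] zdir [-0.001  0.    -1.   ] yaw(y) -67.33
[[321.24613424 248.3233108 ]
 [347.73734991 265.16289199]
 [294.70921803 265.13453083]
 [321.48368331 333.2102364 ]]
```

View pics/w5.png

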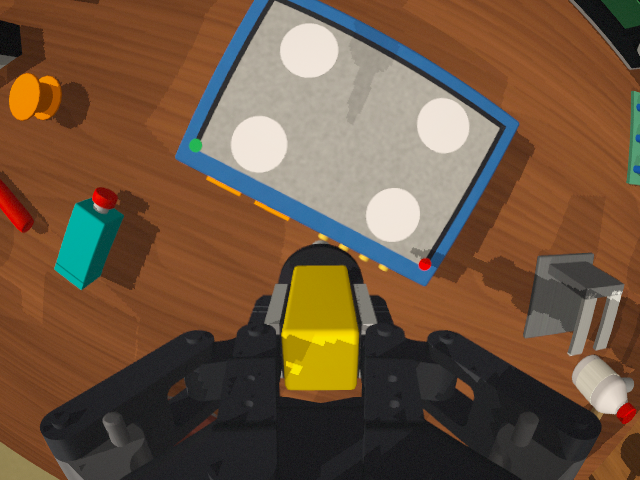

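View pics/c6.png

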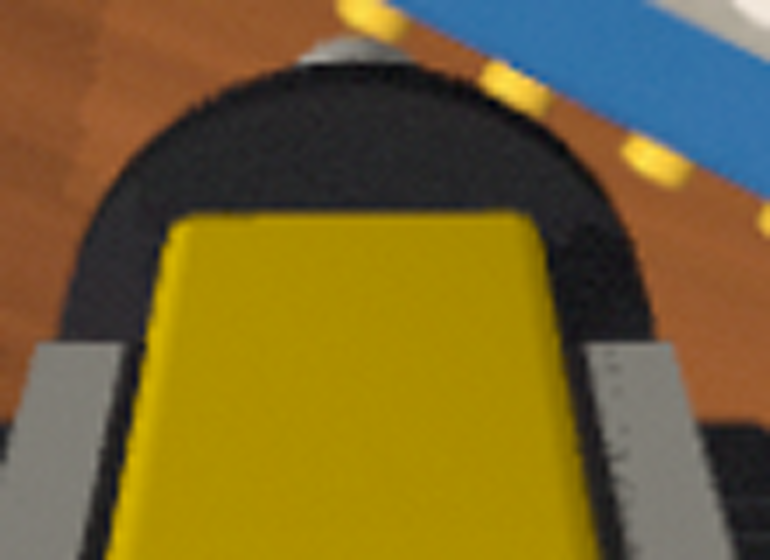

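```bash
python3 - <<'E'
from amp import *
im=cv2.imread("pics/w5.png"); m=camera_model("wrist"); hsv=cv2.cvtColor(im,cv2.COLOR_BGR2HSV)
mk=(im.min(2)>205).astype(np.uint8)*255; mk[:,:220]=0; mk[:,500:]=0; mk[250:]=0
k,l,s,c=cv2.connectedComponentsWithStats(mk)
for i in range(1,k):
    if s[i,4]>300: print("pad",s[i],c[i].round(1))
def cen(name,mk):
    cs=[x for x in cv2.findContours(mk,0,2)[0] if cv2.contourArea(x)>200]; out=[]
    for x in cs:
        hull=cv2.convexHull(x); W=onplane(m,hull[:,0].astype(float),.055,True)[:,:2].astype(np.float32)*1000
        (cx,cy),r,a=cv2.fitEllipse(W.reshape(-1,1,2)); out.append((cx/1000,cy/1000,*r)) 
    return out
pads=cen("p",mk); print(np.round(pads,4))
g=cv2.inRange(hsv,(50,120,60),(75,255,255)); g[:,:170]=0;g[:,240:]=0;g[200:]=0
rd=cv2.inRange(hsv,(0,170,100),(8,255,255))|cv2.inRange(hsv,(172,170,100),(180,255,255)); rd[:,:400]=0;rd[:,450:]=0;rd[:240]=0;rd[290:]=0
def c0(k): M=cv2.moments(k,True); return (M['m10']/M['m00'],M['m01']/M['m00']),M['m00']
gp,_=c0(g);rp,_=c0(rd);print(gp,rp)
G=onplane(m,[gp],.055,True)[0,:2];Rd=onplane(m,[rp],.055,True)[0,:2]
# match pads by rough amp
a0=np.radians(-5.5);c0_=np.array([.517,-.053]);R0=np.array([[np.cos(a0),-np.sin(a0)],[np.sin(a0),np.cos(a0)]])
mo=[];pt=[]
for p in PADS:
    w=R0@p+c0_; d=[np.hypot(q[0]-w[0],q[1]-w[1]) for q in pads]; j=int(np.argmin(d)); mo.append(p);pt.append(pads[j][:2])
mo+= [[-.07,.115],[-.07,-.115]]; pt+=[G,Rd]
a,t,res=ampfit({'model':np.array(mo),'pts':np.array(pt)}); print("yaw",np.degrees(a),"t",t,"res mm",(res*1000).round(2).tolist())
a2,t2,_=ampfit({'model':np.array(mo[:4]),'pts':np.array(pt[:4])}); print(np.degrees(a2),t2)
Rm=np.array([[np.cos(a),-np.sin(a)],[np.sin(a),np.cos(a)]])
for q in [[-.07,.115],[.075,.115],[.075,-.115],[-.07,-.115]]: print("seam",(Rm@np.array(q)+t).round(4))
E
```

```text
pad [ 280   24   58   53 2410] [308.7  50.1]
pad [ 417   98   52   55 2192] [442.8 125.1]
pad [ 232  116   55   56 2427] [258.7 143.8]
pad [ 366  188   54   54 2219] [392.6 214.4]
[[ 4.65400e-01 -1.11900e-01  4.73204e+01  4.74437e+01]
 [ 4.77500e-01  1.82000e-02  4.72641e+01  4.75051e+01]
 [ 5.55400e-01 -1.20200e-01  4.72583e+01  4.74378e+01]
 [ 5.67600e-01  9.80000e-03  4.74180e+01  4.75325e+01]]
(195.3875968992248, 144.93798449612405) (424.5798319327731, 263.5798319327731)
yaw -5.302867228200061 t [ 0.51641586 -0.05099901] res mm [[0.34, 0.26], [0.23, -0.33], [-0.15, 0.37], [-0.19, -0.34], [-0.09, 0.45], [-0.14, -0.4]]
-5.307949673784907 [ 0.5164737  -0.05101022]
seam [0.4573 0.07  ]
seam [0.6017 0.0566]
seam [ 0.5805 -0.1724]
seam [ 0.4361 -0.159 ]
```

```bash
python3 -m jog '{"dp":[[0.005,0.04,0],[0.011,0.08,0],[0.016,0.11,0],[0.017,0.124,-0.02],[0.017,0.124,-0.04],[0.017,0.124,-0.055],[0.017,0.124,-0.065],[0.017,0.124,-0.069]],"twist":[[0,0,0],[0,0,0],[0,0,0],[0,0,0],[0,0,0],[0,0,0],[0,0,0],[0,0,0]],"hand":[1,1,1,1,1,1,1,1]}';python3 -m jog '{"dp":[[0,0,0],[0,0,0],[0,0,0],[0,0,0]],"twist":[[0,0,0],[0,0,0],[0,0,0],[0,0,0]],"hand":[1,1,1,1]}'; python3 - <<'E'
from h import *
s,r=st(); im,m=grab("wrist","w6"); grab("scene","s6"); grab("top","t6"); crop("s6",300,170,130,110,6,"c7"); crop("t6",250,210,90,80,7,"c7b")
P=s['tool_pos']-[0,0,.2594]; print(proj(camera_model("scene"),[P,[.4573,.07,.055]]).round(1)-[300,170])
E
```

```text
time: 5.2
tool_pos: [0.457, 0.0695, 0.3279]
tool_rot: [-0.0, 0.981, 0.196, -0.001]
ft_force: [-0.3, -0.6, -1.1]
opening: 0.0237
time: 5.53
tool_pos: [0.4576, 0.07, 0.3307]
tool_rot: [0.0, 0.981, 0.196, 0.001]
ft_force: [0.3, -0.5, -1.5]
opening: 0.0233
t 5.53 pos [0.4576 0.07   0.3307] F [ 0.29 -0.5  -1.5 ] open 0.0233 q [-0.132 -0.327 -0.438  1.457 -0.     2.614]
ydir [ 3.851e-01 -9.229e-01  9.000e-04] zdir [ 1.5e-03 -3.0e-04 -1.0e+00] yaw(y) -67.35
[[44.1 65.2]
 [43.9 70.3]]
```

View pics/w6.png

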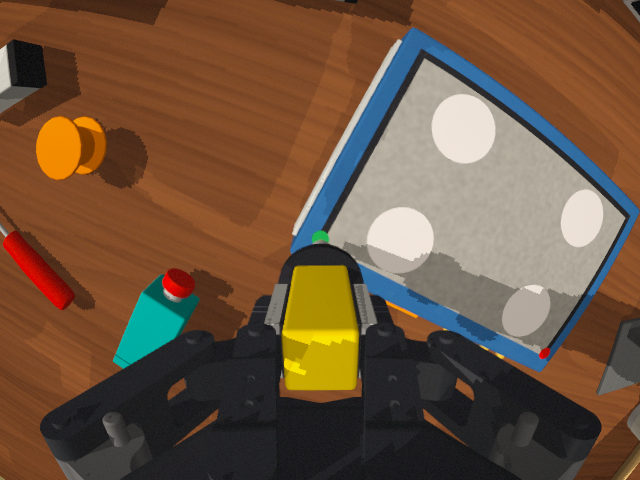

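View pics/c7.png

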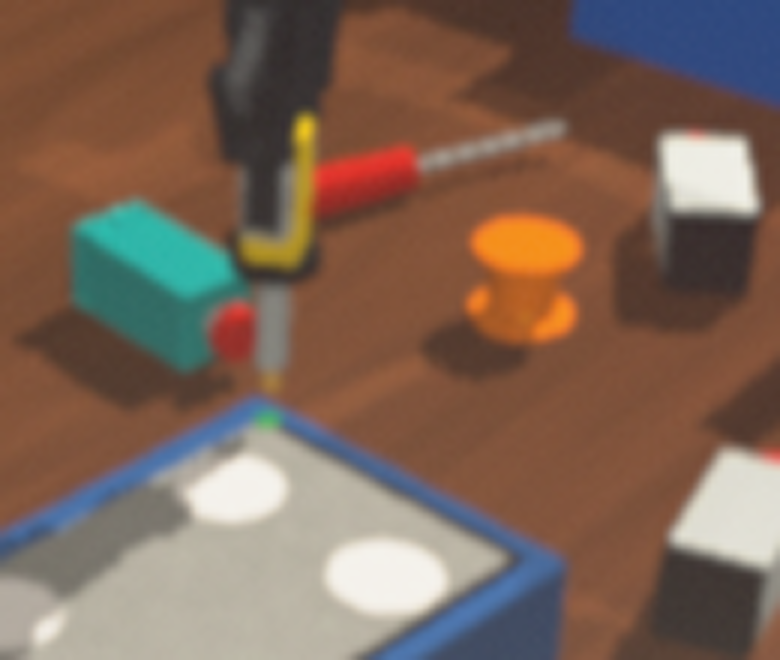

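View pics/c7b.png

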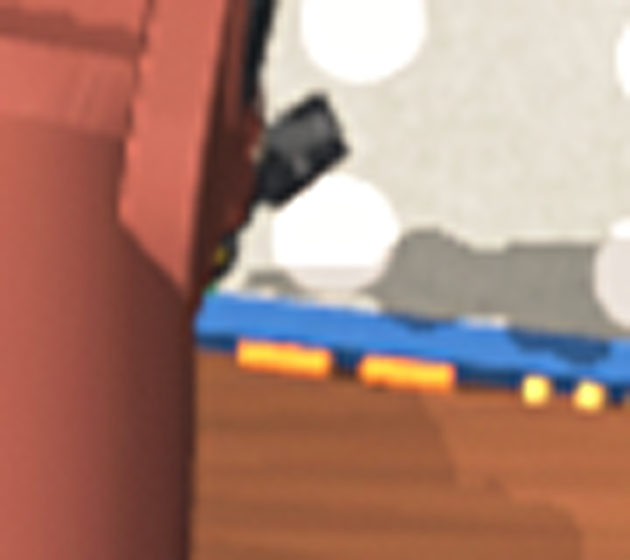

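```bash
python3 -m jog '{"dp":[[0,0,-0.003],[0,0,-0.006],[0,0,-0.0085],[0,0,-0.011],[0,0,-0.0135],[0,0,-0.016],[0,0,-0.018],[0,0,-0.0195]],"twist":[[0,0,0],[0,0,0],[0,0,0],[0,0,0],[0,0,0],[0,0,0],[0,0,0],[0,0,0]],"hand":[1,1,1,1,1,1,1,1]}';for i in 1 2 ; do python3 -m jog '{"dp":[[0,0,0],[0,0,0],[0,0,0]],"twist":[[0,0,0],[0,0,0],[0,0,0]],"hand":[1,1,1]}'; done; python3 - <<'E'
from h import *
s,r=st(); im,m=grab("wrist","w7"); im,m=grab("scene","s7"); crop("s7",300,170,130,110,6,"c8");s,r=st(); 
P=s['tool_pos']; print(proj(m,[P-[0,0,.1944],P-[0,0,.1944+.05],P-[0,0,.2594-.005]]).round(1)-[300,170])
E
```

```text
time: 6.35
tool_pos: [0.4572, 0.0703, 0.31]
tool_rot: [0.0, 0.98, 0.197, -0.0]
ft_force: [0.3, 0.3, 1.2]
opening: 0.024
time: 6.6
tool_pos: [0.4572, 0.0702, 0.3104]
tool_rot: [0.0, 0.98, 0.197, 0.0]
ft_force: [-1.1, 0.7, 0.7]
opening: 0.0239
time: 6.85
tool_pos: [0.4572, 0.0703, 0.3103]
tool_rot: [0.0, 0.98, 0.197, 0.0]
ft_force: [-1.2, 0.5, 0.2]
opening: 0.0234
t 6.85 pos [0.4572 0.0703 0.3103] F [-1.17  0.54  0.21] open 0.0234 q [-0.131 -0.323 -0.473  1.421 -0.     2.614]
ydir [ 3.856e-01 -9.227e-01  1.000e-04] zdir [ 1.e-04 -1.e-04 -1.e+00] yaw(y) -67.32
t 6.95 pos [0.4572 0.0703 0.3103] F [-0.51  0.87  0.65] open 0.0235 q [-0.131 -0.323 -0.473  1.421 -0.     2.614]
ydir [ 3.856e-01 -9.227e-01  1.000e-04] zdir [ 0.e+00 -1.e-04 -1.e+00] yaw(y) -67.32
[[44.5 50.6]
 [44.  66.8]
 [43.9 70. ]]
```

View pics/c8.png

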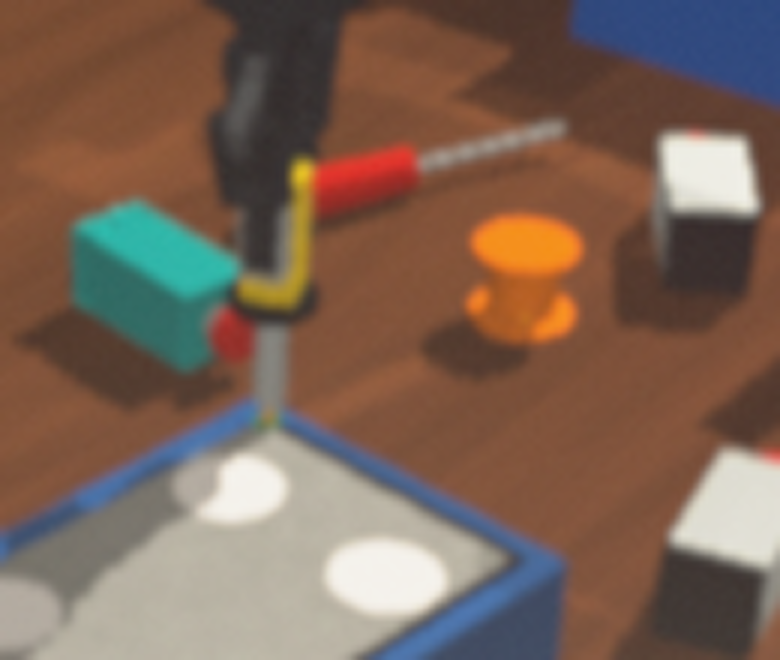

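```bash
python3 -m jog '{"dp":[[0.001,-0.0001,-0.0003],[0.0025,-0.0002,-0.0006],[0.005,-0.0005,-0.0009],[0.0075,-0.0007,-0.001],[0.01,-0.0009,-0.001],[0.0125,-0.0012,-0.001],[0.015,-0.0014,-0.001],[0.0175,-0.0016,-0.001]],"twist":[[0,0,0],[0,0,0],[0,0,0],[0,0,0],[0,0,0],[0,0,0],[0,0,0],[0,0,0]],"hand":[1,1,1,1,1,1,1,1]}'; python3 -m jog '{"dp":[[0.0025,-0.0002,0],[0.005,-0.0005,0],[0.0075,-0.0007,0],[0.01,-0.0009,0],[0.0125,-0.0012,0],[0.015,-0.0014,0],[0.0175,-0.0016,0],[0.02,-0.0019,0]],"twist":[[0,0,0],[0,0,0],[0,0,0],[0,0,0],[0,0,0],[0,0,0],[0,0,0],[0,0,0]],"hand":[1,1,1,1,1,1,1,1]}'; python3 -c "
from h import *
s,r=st()
print(np.linalg.norm(s['qvel']))"
```

```text
time: 7.62
tool_pos: [0.475, 0.0686, 0.3092]
tool_rot: [0.0, 0.98, 0.197, -0.0]
ft_force: [-0.9, -0.3, 1.4]
opening: 0.0235
time: 8.28
tool_pos: [0.495, 0.0667, 0.3092]
tool_rot: [0.0, 0.98, 0.197, -0.0]
ft_force: [-0.8, -0.1, 0.6]
opening: 0.0239
t 8.28 pos [0.495  0.0667 0.3092] F [-0.84 -0.07  0.56] open 0.0239 q [-0.128 -0.203 -0.373  1.4   -0.     2.617]
ydir [ 3.856e-01 -9.227e-01  1.000e-04] zdir [ 0.e+00 -1.e-04 -1.e+00] yaw(y) -67.32
0.12475483057009736
```

```bash
python3 -m jog '{"dp":[[0.0025,-0.0002,0],[0.005,-0.0005,0],[0.0075,-0.0007,0],[0.01,-0.0009,0],[0.0125,-0.0012,0],[0.015,-0.0014,0],[0.0175,-0.0016,0],[0.02,-0.0019,0]],"twist":[[0,0,0],[0,0,0],[0,0,0],[0,0,0],[0,0,0],[0,0,0],[0,0,0],[0,0,0]],"hand":[1,1,1,1,1,1,1,1]}'; python3 -m jog '{"dp":[[0.0025,-0.0002,0],[0.005,-0.0005,0],[0.0075,-0.0007,0],[0.01,-0.0009,0],[0.0125,-0.0012,0],[0.015,-0.0014,0],[0.0175,-0.0016,0],[0.02,-0.0019,0]],"twist":[[0,0,0],[0,0,0],[0,0,0],[0,0,0],[0,0,0],[0,0,0],[0,0,0],[0,0,0]],"hand":[1,1,1,1,1,1,1,1]}';python3 -m jog '{"dp":[[0.0025,-0.0002,0],[0.005,-0.0005,0],[0.0075,-0.0007,0],[0.01,-0.0009,0],[0.0125,-0.0012,0],[0.015,-0.0014,0],[0.0175,-0.0016,0],[0.02,-0.0019,0]],"twist":[[0,0,0],[0,0,0],[0,0,0],[0,0,0],[0,0,0],[0,0,0],[0,0,0],[0,0,0]],"hand":[1,1,1,1,1,1,1,1]}'; python3 - <<'E'
from h import *
s,r=st(); grab("wrist","w8"); grab("scene","s8"); crop("s8",300,180,120,100,6,"c9")
P=s['tool_pos']-[0,0,.2544]; print(proj(camera_model("scene"),[P])-[300,180])
E
```

```text
time: 8.95
tool_pos: [0.515, 0.0648, 0.3092]
tool_rot: [0.0, 0.98, 0.197, -0.0]
ft_force: [-1.5, -0.6, 1.0]
opening: 0.0235
time: 9.62
tool_pos: [0.535, 0.0629, 0.3092]
tool_rot: [0.0, 0.98, 0.197, 0.0]
ft_force: [-1.1, -0.3, 1.3]
opening: 0.0235
time: 10.28
tool_pos: [0.555, 0.061, 0.3092]
tool_rot: [0.0, 0.98, 0.197, 0.0]
ft_force: [-1.0, -0.2, 0.4]
opening: 0.0233
t 10.28 pos [0.555  0.061  0.3092] F [-0.96 -0.19  0.39] open 0.0233 q [-0.125 -0.019 -0.202  1.388 -0.     2.621]
ydir [ 3.856e-01 -9.227e-01  1.000e-04] zdir [ 1.e-04 -0.e+00 -1.e+00] yaw(y) -67.32
[[71.75284242 75.52492593]]
```

View pics/c9.png

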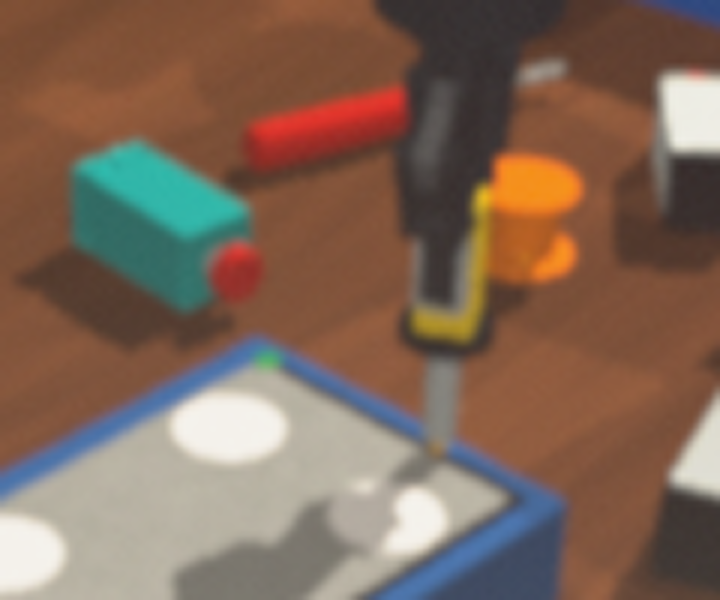

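View pics/w8.png

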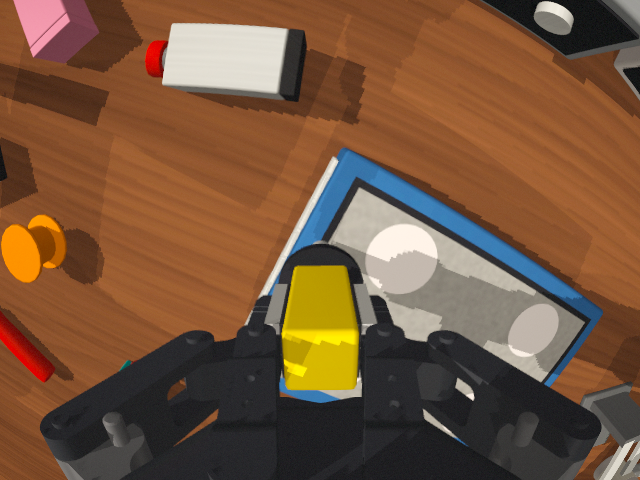

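```bash
python3 - <<'E'
from h import *
m=camera_model("wrist"); print(proj(m,[[.6017,.0566,.055],[.5805,-.1724,.055]],True))
crop("w8",325,140,60,50,10,"c10"); crop("w8",560,285,60,50,10,"c10b")
E
```

```text
[[356.77453996 182.55401238]
 [586.57930231 320.83509207]]
```

View pics/c10.png

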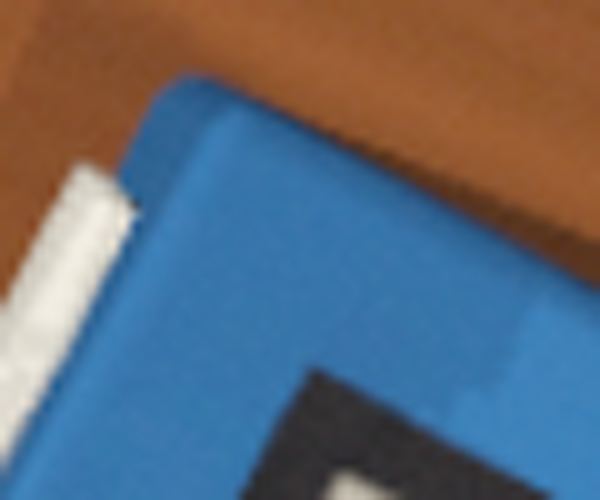

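View pics/c10b.png

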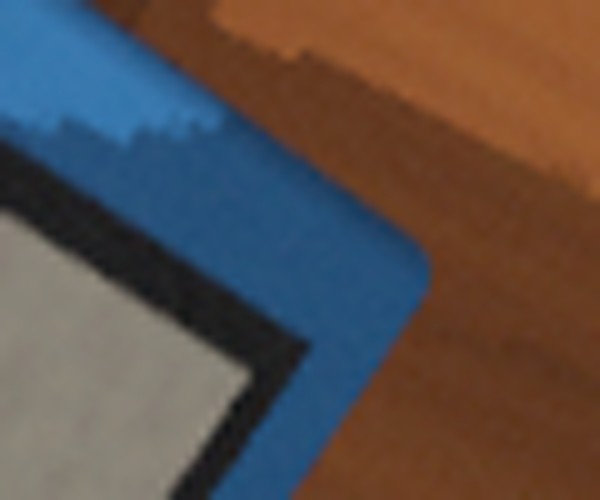

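```bash
python3 -m jog '{"dp":[[0.0025,-0.0002,0],[0.005,-0.0005,0],[0.0075,-0.0007,0],[0.01,-0.0009,0],[0.0125,-0.0012,0],[0.015,-0.0014,0],[0.0175,-0.0016,0],[0.02,-0.0019,0]],"twist":[[0,0,0],[0,0,0],[0,0,0],[0,0,0],[0,0,0],[0,0,0],[0,0,0],[0,0,0]],"hand":[1,1,1,1,1,1,1,1]}'; python3 -m jog '{"dp":[[0.0025,-0.0002,0],[0.005,-0.0005,0],[0.0075,-0.0007,0],[0.01,-0.0009,0],[0.0125,-0.0012,0],[0.015,-0.0014,0],[0.0175,-0.0016,0],[0.02,-0.0019,0]],"twist":[[0,0,0],[0,0,0],[0,0,0],[0,0,0],[0,0,0],[0,0,0],[0,0,0],[0,0,0]],"hand":[1,1,1,1,1,1,1,1]}';python3 -m jog '{"dp":[[0.0025,-0.0002,0],[0.005,-0.0005,0],[0.0065,-0.0006,0],[0.007,-0.0006,0],[0.007,-0.0006,0],[0.0069,-0.0016,0],[0.0067,-0.004,0],[0.0065,-0.0065,0]],"twist":[[0,0,0],[0,0,0],[0,0,0],[0,0,0],[0,0,0],[0,0,0],[0,0,0],[0,0,0]],"hand":[1,1,1,1,1,1,1,1]}'; python3 - <<'E'
from h import *
s,r=st()
E
```

```text
time: 11.05
tool_pos: [0.575, 0.0591, 0.3092]
tool_rot: [0.0, 0.98, 0.197, -0.0]
ft_force: [-1.6, 0.2, 1.6]
opening: 0.0233
time: 11.72
tool_pos: [0.595, 0.0572, 0.3092]
tool_rot: [0.0, 0.98, 0.197, 0.0]
ft_force: [-1.5, 0.0, 0.7]
opening: 0.0237
time: 12.38
tool_pos: [0.6012, 0.0507, 0.3093]
tool_rot: [-0.0, 0.98, 0.197, 0.0]
ft_force: [0.5, 1.5, 1.1]
opening: 0.0233
t 12.38 pos [0.6012 0.0507 0.3093] F [0.5  1.53 1.11] open 0.0233 q [-0.132  0.117 -0.062  1.392  0.     2.613]
ydir [ 3.859e-01 -9.226e-01 -1.000e-04] zdir [ 5.e-04  3.e-04 -1.e+00] yaw(y) -67.30
```

```bash
python3 -m jog '{"dp":[[-0.0002,-0.0025,0],[-0.0005,-0.005,0],[-0.0007,-0.0075,0],[-0.0009,-0.01,0],[-0.0012,-0.0125,0],[-0.0014,-0.015,0],[-0.0016,-0.0175,0],[-0.0019,-0.02,0]],"twist":[[0,0,0],[0,0,0],[0,0,0],[0,0,0],[0,0,0],[0,0,0],[0,0,0],[0,0,0]],"hand":[1,1,1,1,1,1,1,1]}'; python3 -m jog '{"dp":[[-0.0002,-0.0025,0],[-0.0005,-0.005,0],[-0.0007,-0.0075,0],[-0.0009,-0.01,0],[-0.0012,-0.0125,0],[-0.0014,-0.015,0],[-0.0016,-0.0175,0],[-0.0019,-0.02,0]],"twist":[[0,0,0],[0,0,0],[0,0,0],[0,0,0],[0,0,0],[0,0,0],[0,0,0],[0,0,0]],"hand":[1,1,1,1,1,1,1,1]}'; python3 -m jog '{"dp":[[-0.0002,-0.0025,0],[-0.0005,-0.005,0],[-0.0007,-0.0075,0],[-0.0009,-0.01,0],[-0.0012,-0.0125,0],[-0.0014,-0.015,0],[-0.0016,-0.0175,0],[-0.0018,-0.02,0]],"twist":[[0,0,0],[0,0,0],[0,0,0],[0,0,0],[0,0,0],[0,0,0],[0,0,0],[0,0,0]],"hand":[1,1,1,1,1,1,1,1]}'; python3 -m jog '{"dp":[[-0.0002,-0.0025,0],[-0.0005,-0.005,0],[-0.0007,-0.0075,0],[-0.0009,-0.01,0],[-0.0012,-0.0125,0],[-0.0014,-0.015,0],[-0.0016,-0.0175,0],[-0.0018,-0.02,0]],"twist":[[0,0,0],[0,0,0],[0,0,0],[0,0,0],[0,0,0],[0,0,0],[0,0,0],[0,0,0]],"hand":[1,1,1,1,1,1,1,1]}'; python3 - <<'E'
from h import *
s,r=st(); grab("scene","s9"); crop("s9",280,220,130,110,6,"c11")
E
```

```text
time: 13.05
tool_pos: [0.5993, 0.0305, 0.3092]
tool_rot: [0.0, 0.98, 0.197, 0.0]
ft_force: [0.6, 0.7, 2.5]
opening: 0.0238
time: 13.72
tool_pos: [0.5974, 0.0105, 0.3092]
tool_rot: [0.0, 0.98, 0.197, -0.0]
ft_force: [0.0, 1.2, 0.9]
opening: 0.0235
time: 14.38
tool_pos: [0.5956, -0.0095, 0.3092]
tool_rot: [0.0, 0.98, 0.197, -0.0]
ft_force: [0.2, 1.4, 1.0]
opening: 0.0237
time: 15.05
tool_pos: [0.5938, -0.0295, 0.3092]
tool_rot: [0.0, 0.98, 0.197, -0.0]
ft_force: [0.0, 2.9, 1.4]
opening: 0.0234
t 15.05 pos [ 0.5938 -0.0295  0.3092] F [0.04 2.9  1.43] open 0.0234 q [-0.269  0.091 -0.09   1.39  -0.     2.476]
ydir [ 3.855e-01 -9.227e-01  1.000e-04] zdir [-0.e+00 -1.e-04 -1.e+00] yaw(y) -67.32
```

View pics/c11.png

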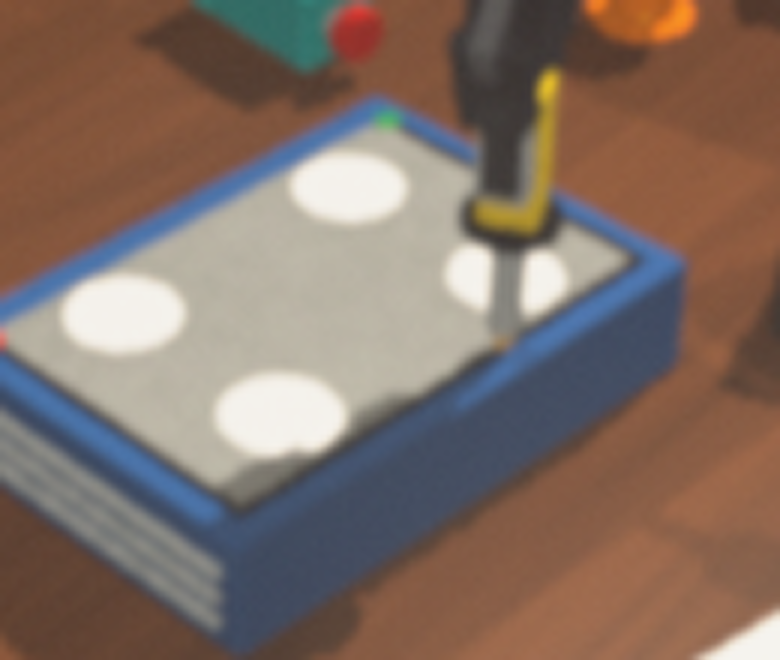

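```bash
python3 -m jog '{"dp":[[-0.0002,-0.0025,0],[-0.0005,-0.005,0],[-0.0007,-0.0075,0],[-0.0009,-0.01,0],[-0.0012,-0.0125,0],[-0.0014,-0.015,0],[-0.0016,-0.0175,0],[-0.0019,-0.02,0]],"twist":[[0,0,0],[0,0,0],[0,0,0],[0,0,0],[0,0,0],[0,0,0],[0,0,0],[0,0,0]],"hand":[1,1,1,1,1,1,1,1]}'; python3 -m jog '{"dp":[[-0.0002,-0.0025,0],[-0.0005,-0.005,0],[-0.0007,-0.0075,0],[-0.0009,-0.01,0],[-0.0012,-0.0125,0],[-0.0014,-0.015,0],[-0.0016,-0.0175,0],[-0.0019,-0.02,0]],"twist":[[0,0,0],[0,0,0],[0,0,0],[0,0,0],[0,0,0],[0,0,0],[0,0,0],[0,0,0]],"hand":[1,1,1,1,1,1,1,1]}'; python3 -m jog '{"dp":[[-0.0002,-0.0025,0],[-0.0005,-0.005,0],[-0.0007,-0.0075,0],[-0.0009,-0.01,0],[-0.0012,-0.0125,0],[-0.0014,-0.015,0],[-0.0016,-0.0175,0],[-0.0018,-0.02,0]],"twist":[[0,0,0],[0,0,0],[0,0,0],[0,0,0],[0,0,0],[0,0,0],[0,0,0],[0,0,0]],"hand":[1,1,1,1,1,1,1,1]}'; python3 -m jog '{"dp":[[-0.0002,-0.0025,0],[-0.0005,-0.005,0],[-0.0007,-0.0075,0],[-0.0009,-0.01,0],[-0.0012,-0.0125,0],[-0.0014,-0.015,0],[-0.0016,-0.0175,0],[-0.0019,-0.02,0]],"twist":[[0,0,0],[0,0,0],[0,0,0],[0,0,0],[0,0,0],[0,0,0],[0,0,0],[0,0,0]],"hand":[1,1,1,1,1,1,1,1]}'; python3 -c "
from h import *
st()"
```

```text
time: 15.77
tool_pos: [0.5919, -0.0495, 0.3092]
tool_rot: [0.0, 0.98, 0.197, -0.0]
ft_force: [-0.3, 1.5, 1.3]
opening: 0.0235
time: 16.43
tool_pos: [0.59, -0.0695, 0.3092]
tool_rot: [0.0, 0.98, 0.197, -0.0]
ft_force: [1.1, 1.0, 0.9]
opening: 0.0236
time: 17.1
tool_pos: [0.5882, -0.0895, 0.3092]
tool_rot: [0.0, 0.98, 0.197, -0.0]
ft_force: [0.6, 1.8, 1.0]
opening: 0.0235
time: 17.77
tool_pos: [0.5863, -0.1095, 0.3092]
tool_rot: [0.0, 0.98, 0.197, -0.0]
ft_force: [1.0, 1.7, 0.2]
opening: 0.0235
t 17.77 pos [ 0.5863 -0.1095  0.3092] F [1.   1.73 0.2 ] open 0.0235 q [-0.404  0.097 -0.084  1.39  -0.     2.342]
ydir [ 3.856e-01 -9.227e-01  1.000e-04] zdir [-0.e+00 -1.e-04 -1.e+00] yaw(y) -67.32
```

```bash
python3 -m jog '{"dp":[[-0.0002,-0.0025,0],[-0.0005,-0.005,0],[-0.0007,-0.0075,0],[-0.0009,-0.01,0],[-0.0012,-0.0125,0],[-0.0014,-0.015,0],[-0.0016,-0.0175,0],[-0.0018,-0.02,0]],"twist":[[0,0,0],[0,0,0],[0,0,0],[0,0,0],[0,0,0],[0,0,0],[0,0,0],[0,0,0]],"hand":[1,1,1,1,1,1,1,1]}'; python3 -m jog '{"dp":[[-0.0002,-0.0025,0],[-0.0005,-0.005,0],[-0.0007,-0.0075,0],[-0.0009,-0.01,0],[-0.0012,-0.0125,0],[-0.0014,-0.015,0],[-0.0016,-0.0175,0],[-0.0018,-0.02,0]],"twist":[[0,0,0],[0,0,0],[0,0,0],[0,0,0],[0,0,0],[0,0,0],[0,0,0],[0,0,0]],"hand":[1,1,1,1,1,1,1,1]}'; python3 -m jog '{"dp":[[-0.0002,-0.0025,0],[-0.0005,-0.005,0],[-0.0007,-0.0075,0],[-0.0009,-0.01,0],[-0.0012,-0.0125,0],[-0.0014,-0.015,0],[-0.0016,-0.0175,0],[-0.0019,-0.02,0]],"twist":[[0,0,0],[0,0,0],[0,0,0],[0,0,0],[0,0,0],[0,0,0],[0,0,0],[0,0,0]],"hand":[1,1,1,1,1,1,1,1]}'; python3 -m jog '{"dp":[[-0.0002,-0.002,0],[-0.0003,-0.0029,0],[-0.0003,-0.003,0],[-0.0003,-0.003,0],[-0.0013,-0.0029,0],[-0.0038,-0.0027,0],[-0.0063,-0.0024,0],[-0.0088,-0.0022,0]],"twist":[[0,0,0],[0,0,0],[0,0,0],[0,0,0],[0,0,0],[0,0,0],[0,0,0],[0,0,0]],"hand":[1,1,1,1,1,1,1,1]}'; python3 - <<'E'
from h import *
s,r=st(); grab("scene","s10"); crop("s10",250,220,130,110,6,"c12"); grab("wrist","w10")
m=camera_model("wrist"); print(proj(m,[[.4361,-.159,.055]],True))
E
```

```text
time: 18.43
tool_pos: [0.5845, -0.1295, 0.3092]
tool_rot: [0.0, 0.98, 0.197, -0.0]
ft_force: [0.4, 2.1, 0.4]
opening: 0.0235
time: 19.1
tool_pos: [0.5827, -0.1495, 0.3092]
tool_rot: [0.0, 0.98, 0.197, -0.0]
ft_force: [-0.9, 1.0, 1.2]
opening: 0.0236
time: 19.77
tool_pos: [0.5808, -0.1695, 0.3092]
tool_rot: [0.0, 0.98, 0.197, 0.0]
ft_force: [-0.6, 1.2, 1.0]
opening: 0.0233
time: 20.43
tool_pos: [0.5719, -0.1714, 0.3093]
tool_rot: [0.0, 0.98, 0.197, 0.0]
ft_force: [1.7, -0.3, 1.0]
opening: 0.0233
t 20.43 pos [ 0.5719 -0.1714  0.3093] F [ 1.68 -0.28  1.04] open 0.0233 q [-0.51   0.098 -0.082  1.39  -0.     2.236]
ydir [ 3.857e-01 -9.226e-01  4.000e-04] zdir [ 4.e-04 -3.e-04 -1.e+00] yaw(y) -67.31
[[239.39593598 393.17280862]]
```

View pics/c12.png

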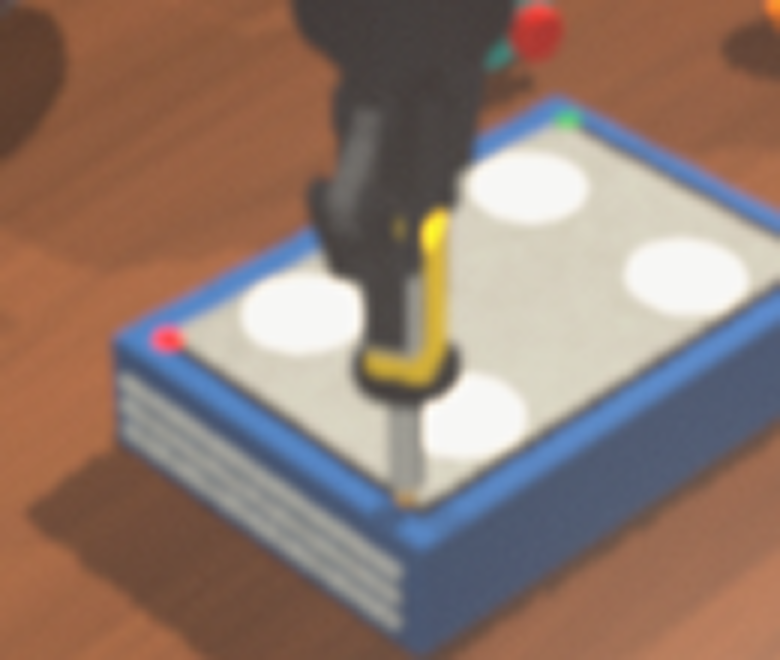

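```bash
python3 -m jog '{"dp":[[-0.0025,0.0002,0],[-0.005,0.0004,0],[-0.0075,0.0006,0],[-0.01,0.0009,0],[-0.0125,0.0011,0],[-0.015,0.0013,0],[-0.0175,0.0015,0],[-0.02,0.0018,0]],"twist":[[0,0,0],[0,0,0],[0,0,0],[0,0,0],[0,0,0],[0,0,0],[0,0,0],[0,0,0]],"hand":[1,1,1,1,1,1,1,1]}'; python3 -m jog '{"dp":[[-0.0025,0.0002,0],[-0.005,0.0004,0],[-0.0075,0.0006,0],[-0.01,0.0009,0],[-0.0125,0.0011,0],[-0.015,0.0013,0],[-0.0175,0.0015,0],[-0.02,0.0018,0]],"twist":[[0,0,0],[0,0,0],[0,0,0],[0,0,0],[0,0,0],[0,0,0],[0,0,0],[0,0,0]],"hand":[1,1,1,1,1,1,1,1]}'; python3 -m jog '{"dp":[[-0.0025,0.0002,0],[-0.005,0.0004,0],[-0.0075,0.0006,0],[-0.01,0.0009,0],[-0.0125,0.0011,0],[-0.015,0.0013,0],[-0.0175,0.0015,0],[-0.02,0.0018,0]],"twist":[[0,0,0],[0,0,0],[0,0,0],[0,0,0],[0,0,0],[0,0,0],[0,0,0],[0,0,0]],"hand":[1,1,1,1,1,1,1,1]}'; python3 - <<'E'
from h import *
s,r=st(); grab("scene","s11"); crop("s11",250,220,130,110,6,"c13")
E
```

```text
time: 21.2
tool_pos: [0.5518, -0.1697, 0.3093]
tool_rot: [0.0, 0.98, 0.197, 0.0]
ft_force: [1.8, -0.4, 1.4]
opening: 0.0236
time: 21.87
tool_pos: [0.5318, -0.1678, 0.3092]
tool_rot: [0.0, 0.98, 0.197, 0.0]
ft_force: [1.3, -0.9, 0.8]
opening: 0.0235
time: 22.53
tool_pos: [0.5118, -0.166, 0.3092]
tool_rot: [0.0, 0.98, 0.197, 0.0]
ft_force: [1.6, -0.2, 1.2]
opening: 0.0237
t 22.53 pos [ 0.5118 -0.166   0.3092] F [ 1.56 -0.25  1.17] open 0.0237 q [-0.557 -0.082 -0.263  1.39  -0.     2.189]
ydir [ 3.856e-01 -9.227e-01  1.000e-04] zdir [ 1.e-04 -1.e-04 -1.e+00] yaw(y) -67.32
```

View pics/c13.png

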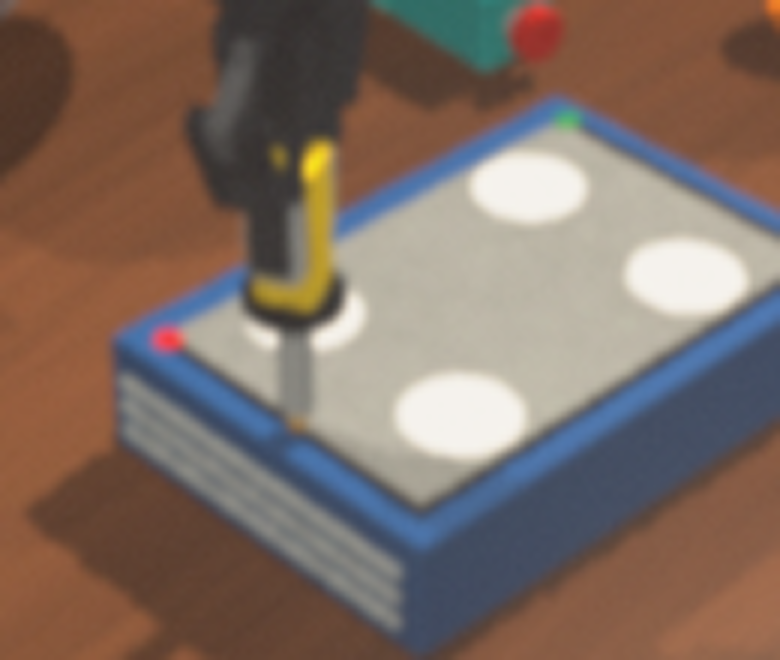

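```bash
python3 -m jog '{"dp":[[-0.0025,0.0002,0],[-0.005,0.0004,0],[-0.0075,0.0006,0],[-0.01,0.0009,0],[-0.0125,0.0011,0],[-0.015,0.0013,0],[-0.0175,0.0015,0],[-0.02,0.0018,0]],"twist":[[0,0,0],[0,0,0],[0,0,0],[0,0,0],[0,0,0],[0,0,0],[0,0,0],[0,0,0]],"hand":[1,1,1,1,1,1,1,1]}'; python3 -m jog '{"dp":[[-0.0025,0.0002,0],[-0.005,0.0004,0],[-0.0075,0.0006,0],[-0.01,0.0009,0],[-0.0125,0.0011,0],[-0.015,0.0013,0],[-0.0175,0.0015,0],[-0.02,0.0018,0]],"twist":[[0,0,0],[0,0,0],[0,0,0],[0,0,0],[0,0,0],[0,0,0],[0,0,0],[0,0,0]],"hand":[1,1,1,1,1,1,1,1]}'; python3 -m jog '{"dp":[[-0.0025,0.0002,0],[-0.005,0.0004,0],[-0.0075,0.0006,0],[-0.01,0.0009,0],[-0.0125,0.0011,0],[-0.015,0.0013,0],[-0.0175,0.0015,0],[-0.02,0.0018,0]],"twist":[[0,0,0],[0,0,0],[0,0,0],[0,0,0],[0,0,0],[0,0,0],[0,0,0],[0,0,0]],"hand":[1,1,1,1,1,1,1,1]}'; python3 -m jog '{"dp":[[-0.0025,0.0002,0],[-0.005,0.0004,0],[-0.0075,0.0006,0],[-0.01,0.0009,0],[-0.0125,0.0011,0],[-0.0145,0.0013,0],[-0.0157,0.0015,0],[-0.0157,0.0015,0]],"twist":[[0,0,0],[0,0,0],[0,0,0],[0,0,0],[0,0,0],[0,0,0],[0,0,0],[0,0,0]],"hand":[1,1,1,1,1,1,1,1]}';python3 - <<'E'
from h import *
s,r=st(); grab("scene","s12"); crop("s12",250,220,130,110,6,"c14")
E
```

```text
time: 23.25
tool_pos: [0.4918, -0.1642, 0.3092]
tool_rot: [0.0, 0.98, 0.197, 0.0]
ft_force: [1.6, 0.4, 0.5]
opening: 0.0236
time: 23.92
tool_pos: [0.4718, -0.1624, 0.3092]
tool_rot: [0.0, 0.98, 0.197, 0.0]
ft_force: [0.8, -0.7, 0.7]
opening: 0.0232
time: 24.58
tool_pos: [0.4518, -0.1606, 0.3092]
tool_rot: [0.0, 0.98, 0.197, -0.0]
ft_force: [2.0, -0.2, 1.7]
opening: 0.0238
time: 25.25
tool_pos: [0.436, -0.1591, 0.3092]
tool_rot: [-0.0, 0.98, 0.197, -0.0]
ft_force: [0.3, -0.4, 0.7]
opening: 0.0234
t 25.25 pos [ 0.436  -0.1591  0.3092] F [ 0.34 -0.4   0.65] open 0.0234 q [-0.633 -0.317 -0.47   1.418 -0.     2.113]
ydir [ 3.855e-01 -9.227e-01 -2.000e-04] zdir [-5.e-04  0.e+00 -1.e+00] yaw(y) -67.33
```

View pics/c14.png

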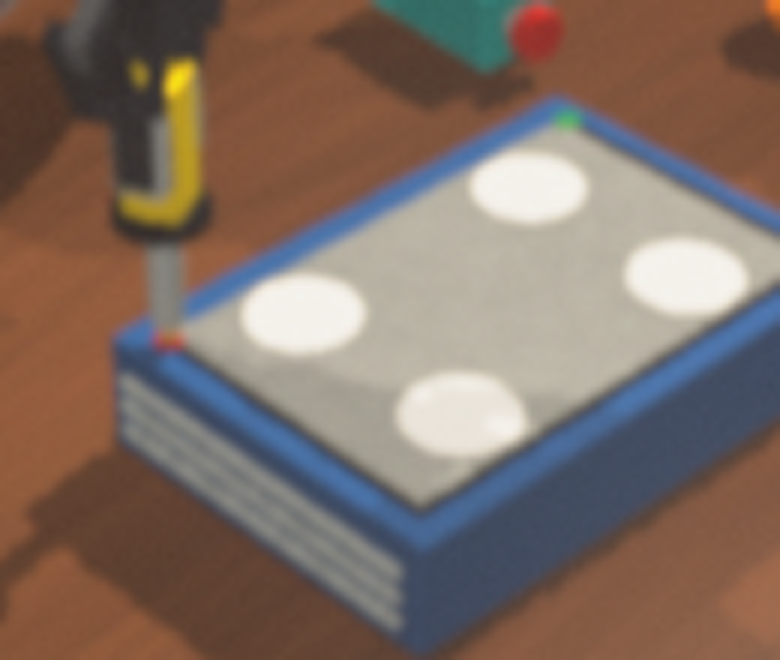

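```bash
python3 -m jog '{"dp":[[0,0,0.0015],[0,0,0.004],[0,0,0.0065],[0,0,0.009],[0,0,0.02],[0,0,0.045],[0,0,0.075],[0,0,0.09]],"twist":[[0,0,0],[0,0,0],[0,0,0],[0,0,0],[0,0,0],[0,0,0],[0,0,0],[0,0,0]],"hand":[1,1,1,1,1,1,1,1]}'; python3 -m jog '{"dp":[[0.002,-0.03,0],[0.003,-0.07,0],[0.005,-0.11,0],[0.007,-0.15,0],[0.008,-0.19,0],[0.009,-0.21,0],[0.0094,-0.2199,0],[0.0094,-0.2199,0]],"twist":[[0,0,0],[0,0,0],[0,0,0],[0,0,0],[0,0,0],[0,0,0],[0,0,0],[0,0,0]],"hand":[1,1,1,1,1,1,1,1]}';  python3 -m jog '{"dp":[[0,0,-0.01],[0,0,-0.02],[0,0,-0.02],[0,0,-0.02]],"twist":[[0,0,0],[0,0,0],[0,0,0],[0,0,0]],"hand":[1,1,1,1]}'; python3 - <<'E'
from h import *
s,r=st(); grab("scene","s13"); crop("s13",160,230,100,140,5,"c15"); grab("wrist","w13")
E
```

```text
time: 25.97
tool_pos: [0.4364, -0.1592, 0.4031]
tool_rot: [0.001, 0.98, 0.197, 0.001]
ft_force: [0.5, -0.7, -0.4]
opening: 0.0233
time: 26.63
tool_pos: [0.4454, -0.3807, 0.3991]
tool_rot: [-0.0, 0.981, 0.196, -0.0]
ft_force: [-0.3, 0.1, -0.9]
opening: 0.0237
time: 26.97
tool_pos: [0.4458, -0.3776, 0.3783]
tool_rot: [-0.001, 0.98, 0.197, -0.0]
ft_force: [-0.4, -0.5, -0.9]
opening: 0.0235
t 26.97 pos [ 0.4458 -0.3776  0.3783] F [-0.44 -0.47 -0.91] open 0.0235 q [-0.926  0.053 -0.004  1.515  0.     1.818]
ydir [ 0.3868 -0.9221 -0.0017] zdir [-0.001   0.0014 -1.    ] yaw(y) -67.24
```

View pics/c15.png

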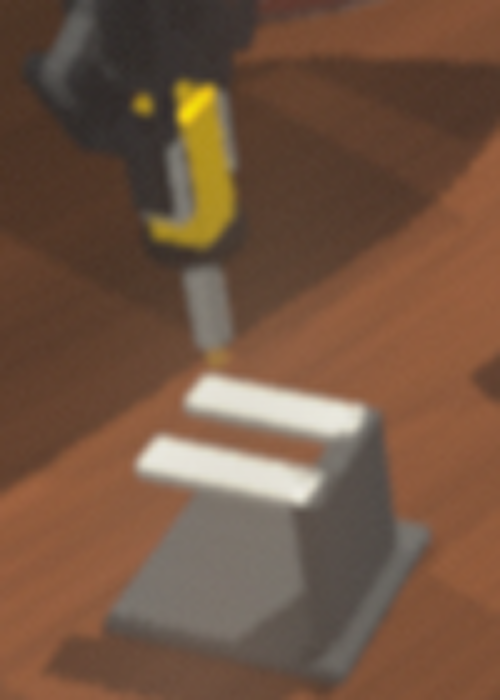

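View pics/w13.png

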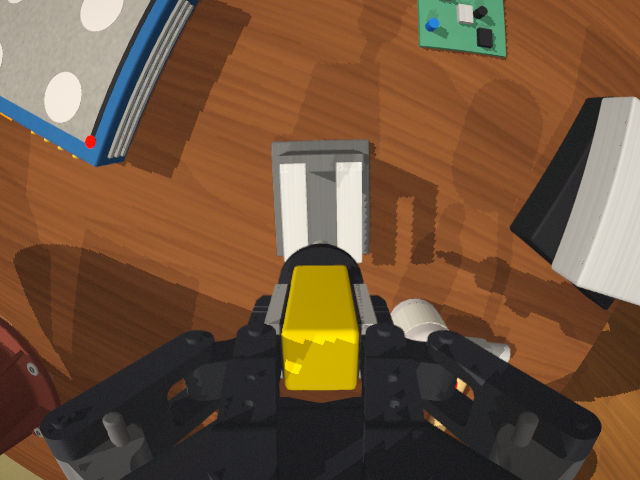

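```bash
python3 -m jog '{"dp":[[0,0,-0.015],[0,0,-0.035],[0,0,-0.055],[0,0,-0.075],[0,0,-0.088],[0,0,-0.095],[0,0,-0.098],[0,0,-0.0993]],"twist":[[0,0,0],[0,0,0],[0,0,0],[0,0,0],[0,0,0],[0,0,0],[0,0,0],[0,0,0]],"hand":[1,1,1,1,1,1,1,1]}'; python3 -m jog '{"dp":[[0,0,0],[0,0,0],[0,0,0]],"twist":[[0,0,0],[0,0,0],[0,0,0]],"hand":[1,1,1]}'; python3 - <<'E'
from h import *
s,r=st(); grab("scene","s14"); crop("s14",160,230,100,140,5,"c16")
E
```

```text
time: 27.73
tool_pos: [0.4458, -0.3791, 0.2803]
tool_rot: [0.0, 0.98, 0.197, 0.0]
ft_force: [-0.4, 0.1, -0.9]
opening: 0.0238
time: 27.98
tool_pos: [0.446, -0.3793, 0.281]
tool_rot: [0.001, 0.98, 0.197, 0.0]
ft_force: [-1.6, 0.0, -0.6]
opening: 0.0237
t 27.98 pos [ 0.446  -0.3793  0.281 ] F [-1.59  0.01 -0.64] open 0.0237 q [-0.928  0.073 -0.161  1.336 -0.     1.818]
ydir [ 0.3856 -0.9227  0.0016] zdir [ 0.001  -0.0013 -1.    ] yaw(y) -67.32
```

View pics/c16.png

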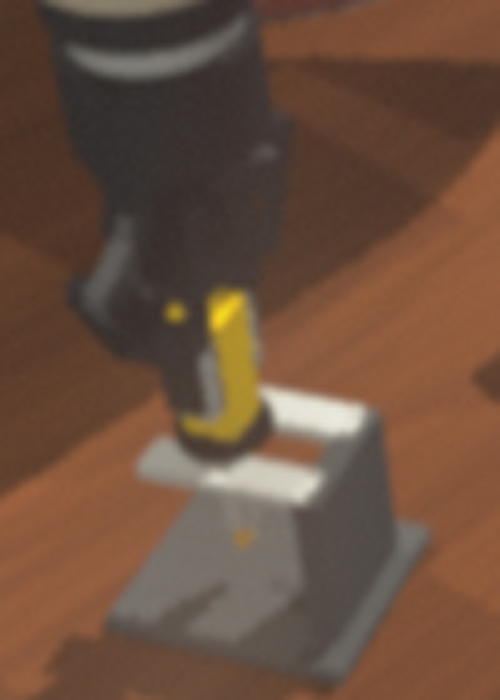

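```bash
python3 -m jog '{"dp":[[0,0,-0.0005],[0,0,-0.001],[0,0,-0.0013],[0,0,-0.0013],[0,0,-0.0013],[0,0,-0.0013]],"twist":[[0,0,0],[0,0,0],[0,0,0],[0,0,0],[0,0,0],[0,0,0]],"hand":[1,1,1,1,1,1]}'; python3 -m jog '{"dp":[[0,0,0],[0,0,0],[0,0,0],[0,0,0],[0,0,0],[0,0,0],[0,0,0],[0,0,0]],"twist":[[0,0,0],[0,0,0],[0,0,0],[0,0,0],[0,0,0],[0,0,0],[0,0,0],[0,0,0]],"hand":[0.7,0.6,0.5,0.4,0.3,0.2,0.1,0]}';  python3 -m jog '{"dp":[[0,0,0],[0,0,0]],"twist":[[0,0,0],[0,0,0]],"hand":[0,0]}'; python3 - <<'E'
from h import *
s,r=st(); grab("scene","s15"); crop("s15",160,230,100,140,5,"c17"); grab("wrist","w15")
E
```

```text
time: 28.53
tool_pos: [0.4458, -0.3792, 0.2794]
tool_rot: [0.0, 0.98, 0.197, 0.0]
ft_force: [-0.1, 0.8, 5.3]
opening: 0.0234
time: 29.2
tool_pos: [0.4457, -0.379, 0.2786]
tool_rot: [0.0, 0.98, 0.197, 0.0]
ft_force: [-0.1, -0.4, -0.5]
opening: 0.0852
time: 29.37
tool_pos: [0.4457, -0.3791, 0.2786]
tool_rot: [0.0, 0.98, 0.197, 0.0]
ft_force: [0.7, 0.8, -0.3]
opening: 0.0852
t 29.37 pos [ 0.4457 -0.3791  0.2786] F [ 0.68  0.81 -0.28] open 0.0852 q [-0.928  0.074 -0.164  1.333 -0.     1.818]
ydir [ 3.856e-01 -9.227e-01  1.000e-04] zdir [ 0.e+00 -1.e-04 -1.e+00] yaw(y) -67.32
```

View pics/c17.png

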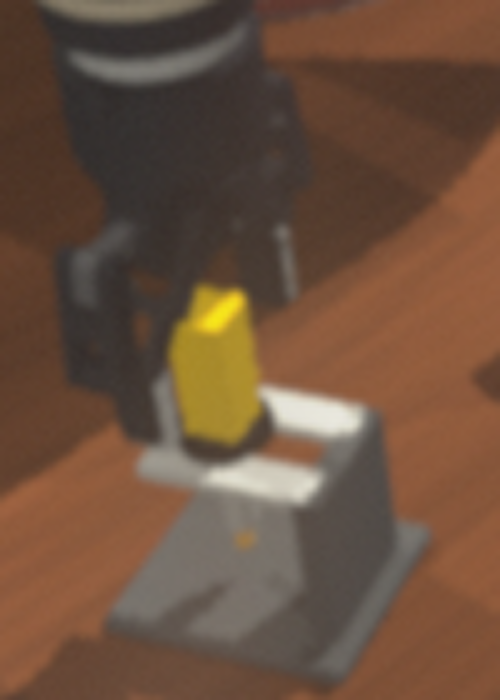

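View pics/w15.png

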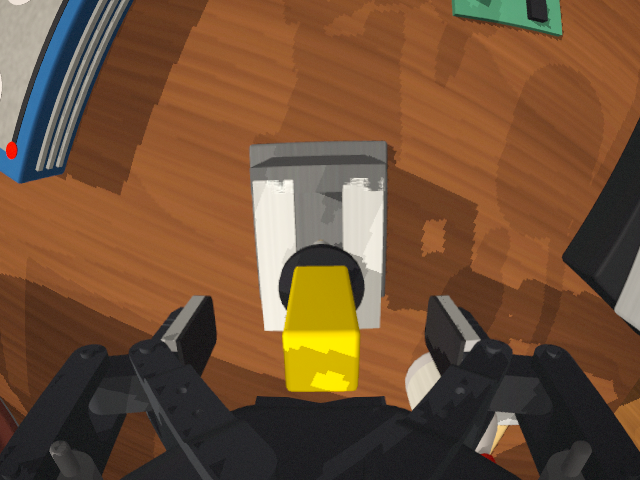

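```bash
python3 -m jog '{"dp":[[0,0,0.03],[0,0,0.07],[0,0,0.11],[0,0.02,0.14],[0,0.06,0.14],[0,0.1,0.14],[0,0.14,0.14],[0,0.18,0.14]],"twist":[[0,0,0],[0,0,0],[0,0,0],[0,0,0],[0,0,0],[0,0,0],[0,0,0],[0,0,0]],"hand":[0,0,0,0,0,0,0,0]}'; python3 -m jog '{"dp":[[0,0.04,0],[0,0.08,0],[0,0.12,0],[0,0.16,0],[0,0.2,0],[0,0.24,0],[0,0.28,0],[0,0.32,0]],"twist":[[0,0,0],[0,0,0],[0,0,0],[0,0,0],[0,0,0],[0,0,0],[0,0,0],[0,0,0]],"hand":[0,0,0,0,0,0,0,0]}'; python3 -m jog '{"dp":[[0,0.04,0],[0,0.08,0],[0,0.1,0],[0,0.1,0],[0,0.1,0],[0,0.1,0]],"twist":[[0,0,0],[0,0,0],[0,0,0],[0,0,0],[0,0,0],[0,0,0]],"hand":[0,0,0,0,0,0]}'; python3 - <<'E'
from h import *
s,r=st(); grab("scene","s16"); grab("top","t16"); im,m=grab("wrist","w16"); np.save("w16.npy",m,allow_pickle=True)
E
```

```text
time: 30.13
tool_pos: [0.4454, -0.1975, 0.4188]
tool_rot: [0.0, 0.981, 0.196, 0.0]
ft_force: [1.3, 0.6, 0.6]
opening: 0.0854
time: 30.8
tool_pos: [0.4452, 0.1229, 0.4189]
tool_rot: [0.0, 0.98, 0.197, 0.0]
ft_force: [0.5, -0.1, -0.1]
opening: 0.0852
time: 31.3
tool_pos: [0.4457, 0.2206, 0.4186]
tool_rot: [0.0, 0.98, 0.197, -0.0]
ft_force: [0.2, -0.5, -0.9]
opening: 0.0856
t 31.30 pos [0.4457 0.2206 0.4186] F [ 0.2  -0.46 -0.93] open 0.0856 q [ 0.196 -0.205 -0.178  1.599 -0.     2.942]
ydir [ 3.857e-01 -9.226e-01  3.000e-04] zdir [-1.e-04 -4.e-04 -1.e+00] yaw(y) -67.31
```

View pics/w16.png

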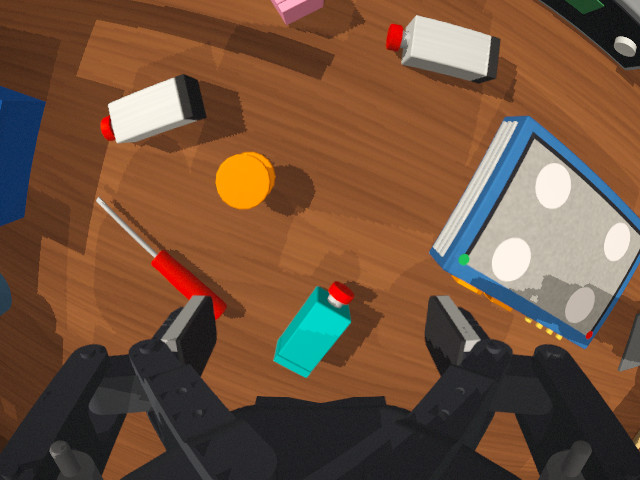

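View pics/t16.png

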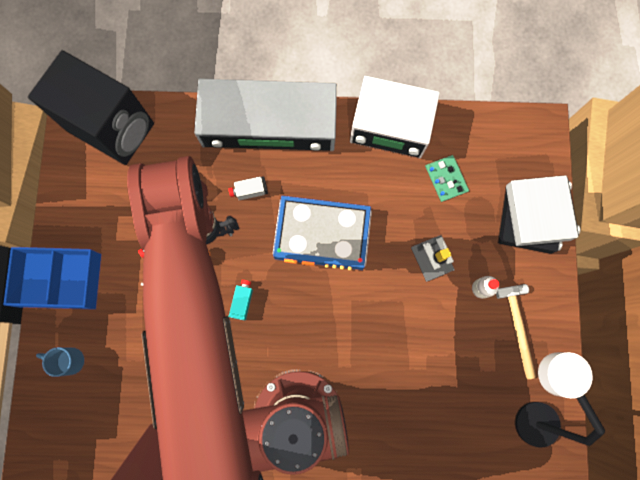

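View pics/s16.png

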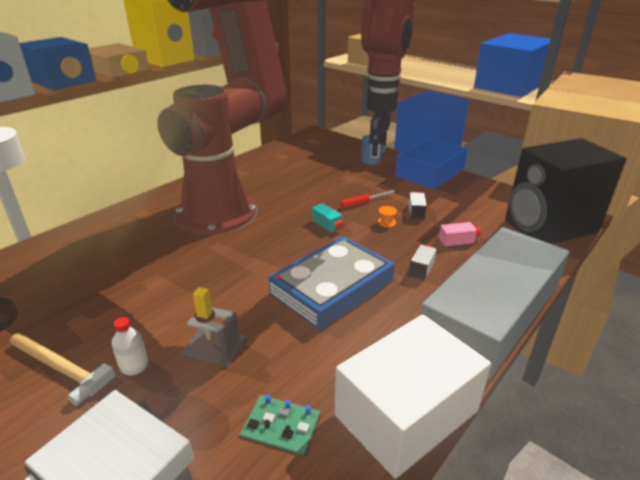

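```bash
python3 - <<'E'
from h import *
crop("w16",90,60,130,95,6,"c18"); crop("w16",375,5,135,85,6,"c19")
E
```

```text
(no output)
```

View pics/c18.png

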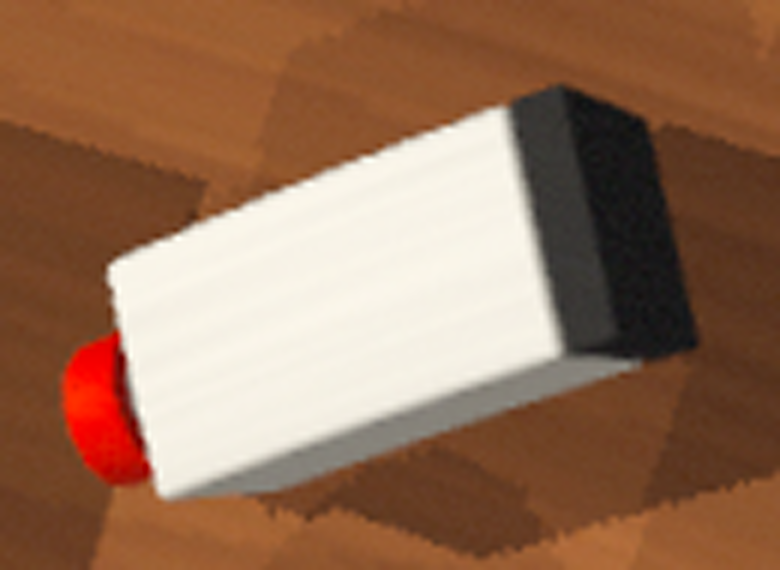

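View pics/c19.png

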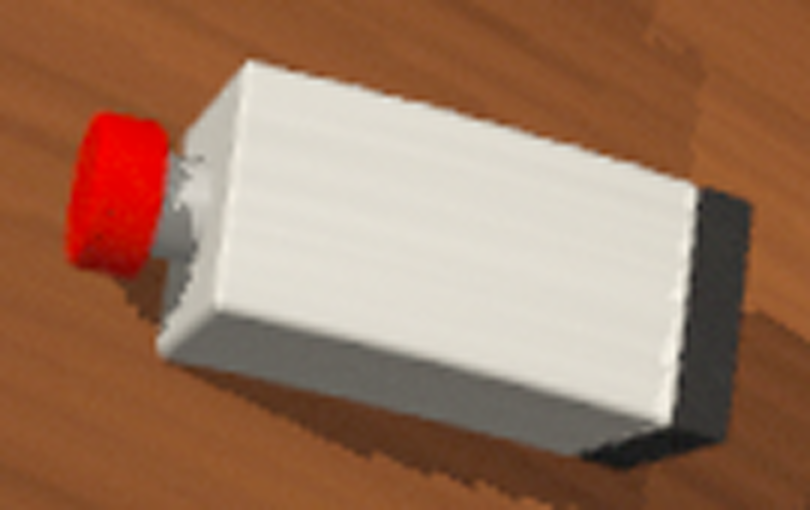

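```bash
cat > wt.py <<'E'
from h import *
def weight(m,knob,foot,fish=True):
    K=onplane(m,knob,.044,fish)[:,:2]; F=onplane(m,foot,.044,fish)[:,:2]
    ax=K.mean(0)-F.mean(0); L=np.linalg.norm(ax); ax/=L
    o=(K.mean(0)-.035*ax + F.mean(0)+.055*ax)/2
    print("L %.1f wK %.1f wF %.1f"%(L*1e3,np.linalg.norm(K[0]-K[1])*1e3,np.linalg.norm(F[0]-F[1])*1e3),"origin",o.round(4),"axis deg %.1f"%np.degrees(np.arctan2(ax[1],ax[0])), "edge dirs",[round(float(np.degrees(np.arctan2(*(K[i]-F[i])[::-1]))),1) for i in (0,1)])
    return o,ax
E
python3 - <<'E'
from wt import *
m=np.load("w16.npy",allow_pickle=True).item()
c=lambda x0,y0,s,l:[(x0+(x+.5)/s-.5,y0+(y+.5)/s-.5) for x,y in l]
print("B");weight(m,c(90,60,6,[(108,265),(163,498)]),c(90,60,6,[(562,85),(610,355)]))
print("A");weight(m,c(375,5,6,[(248,62),(218,308)]),c(375,5,6,[(750,205),(725,440)]))
E
```

```text
B
L 87.5 wK 42.6 wF 45.5 origin [0.4693 0.4242] axis deg 124.8 edge dirs [125.7, 123.9]
A
L 88.4 wK 42.7 wF 42.4 origin [0.643  0.1718] axis deg 104.3 edge dirs [104.2, 104.4]
```

```bash
python3 -m jog '{"dp":[[0.013,0.01,0],[0.026,0.02,0],[0.039,0.03,0],[0.052,0.04,0],[0.065,0.05,0],[0.078,0.06,0],[0.091,0.07,0],[0.104,0.08,0]],"twist":[[0,0,6.5],[0,0,13],[0,0,19.5],[0,0,26],[0,0,32.5],[0,0,39],[0,0,45.5],[0,0,52]],"hand":[0,0,0,0,0,0,0,0]}'; python3 -m jog '{"dp":[[0,0,0],[0,0,0],[0,0,0],[0,0,0],[0,0,0],[0,0,0],[0,0,0],[0,0,0]],"twist":[[0,0,6.5],[0,0,13],[0,0,19.5],[0,0,26],[0,0,32.5],[0,0,39],[0,0,45.5],[0,0,52]],"hand":[0,0,0,0,0,0,0,0]}';  python3 -m jog '{"dp":[[0,0,0],[0,0,0],[0,0,0],[0,0,0],[0,0,0],[0,0,0],[0,0,0],[0,0,0]],"twist":[[0,0,6.5],[0,0,13],[0,0,19.5],[0,0,26],[0,0,32.5],[0,0,39],[0,0,45.5],[0,0,52]],"hand":[0,0,0,0,0,0,0,0]}';  python3 -m jog '{"dp":[[0,0,0],[0,0,0],[0,0,0],[0,0,0],[0,0,0],[0,0,0],[0,0,0],[0,0,0]],"twist":[[0,0,6.5],[0,0,13],[0,0,19.5],[0,0,26],[0,0,32.5],[0,0,39],[0,0,45.5],[0,0,52]],"hand":[0,0,0,0,0,0,0,0]}';  python3 -m jog '{"dp":[[0,0,0],[0,0,0],[0,0,0],[0,0,0],[0,0,0],[0,0,0],[0,0,0],[0,0,0]],"twist":[[0,0,6.5],[0,0,13],[0,0,19.5],[0,0,26],[0,0,32.5],[0,0,39],[0,0,45.5],[0,0,52]],"hand":[0,0,0,0,0,0,0,0]}'; python3 - <<'E'
from h import *
s,r=st()
E
```

```text
time: 32.12
tool_pos: [0.5507, 0.3003, 0.4187]
tool_rot: [0.0, 0.794, 0.608, 0.0]
ft_force: [-0.8, 0.3, 0.7]
opening: 0.0857
time: 32.78
tool_pos: [0.5501, 0.2998, 0.4187]
tool_rot: [0.0, 0.447, 0.895, 0.0]
ft_force: [0.6, 0.3, 0.1]
opening: 0.0853
time: 33.45
tool_pos: [0.5501, 0.2998, 0.4187]
tool_rot: [-0.0, 0.01, 1.0, 0.0]
ft_force: [1.0, 0.5, -0.6]
opening: 0.0853
time: 34.12
tool_pos: [0.5501, 0.2998, 0.4187]
tool_rot: [0.0, -0.43, 0.903, 0.0]
ft_force: [0.2, -1.5, -0.4]
opening: 0.0856
time: 34.78
tool_pos: [0.5501, 0.2998, 0.4187]
tool_rot: [0.0, 0.782, -0.623, -0.0]
ft_force: [-0.4, -0.4, 0.3]
opening: 0.0853
t 34.78 pos [0.5501 0.2998 0.4187] F [-0.4  -0.43  0.29] open 0.0853 q [ 0.291  0.191  0.217  1.597 -0.    -1.505]
ydir [-9.747e-01 -2.233e-01  1.000e-04] zdir [-1.e-04 -1.e-04 -1.e+00] yaw(y) -167.10
```

```bash
python3 -m jog '{"dp":[[0.026,0.015,-0.02],[0.0525,0.03,-0.04],[0.0525,0.03,-0.07]],"twist":[[0,0,1.4],[0,0,1.4],[0,0,1.4]],"hand":[0,0,0]}'; python3 -m jog '{"dp":[[0,0,-0.01],[0,0,-0.02],[0,0,-0.03],[0,0,-0.04],[0,0,-0.05],[0,0,-0.05],[0,0,-0.05],[0,0,-0.05]],"twist":[[-6.3,-1.6,0],[-12.6,-3.2,0],[-18.9,-4.8,0],[-25.2,-6.4,0],[-31.5,-8,0],[-38.76,-9.88,0],[-38.76,-9.88,0],[-38.76,-9.88,0]],"hand":[0,0,0,0,0,0,0,0]}'; python3 - <<'E'
from h import *
s,r=st();  im,m=grab("wrist","w17"); np.save("w17.npy",m,allow_pickle=True)
a=np.radians(104.3);a=np.array([np.cos(a),np.sin(a),0]); print(r[:,1]@a, -np.degrees(np.arctan2(r[:,2]@a,-r[2,2])))
E
```

```text
time: 35.03
tool_pos: [0.6068, 0.3312, 0.3475]
tool_rot: [-0.001, 0.788, -0.616, 0.001]
ft_force: [0.7, -0.9, -1.2]
opening: 0.0853
time: 35.7
tool_pos: [0.6024, 0.3306, 0.2978]
tool_rot: [0.209, 0.741, -0.578, 0.269]
ft_force: [-0.5, -0.4, 0.1]
opening: 0.0853
t 35.70 pos [0.6024 0.3306 0.2978] F [-0.53 -0.4   0.12] open 0.0853 q [ 0.432  0.535  0.359  1.547 -0.681 -1.33 ]
ydir [-9.699e-01 -2.436e-01 -7.000e-04] zdir [ 0.1566 -0.6212 -0.7679] yaw(y) -165.90
0.003533458239465488 39.83755234949261
```

View pics/w17.png

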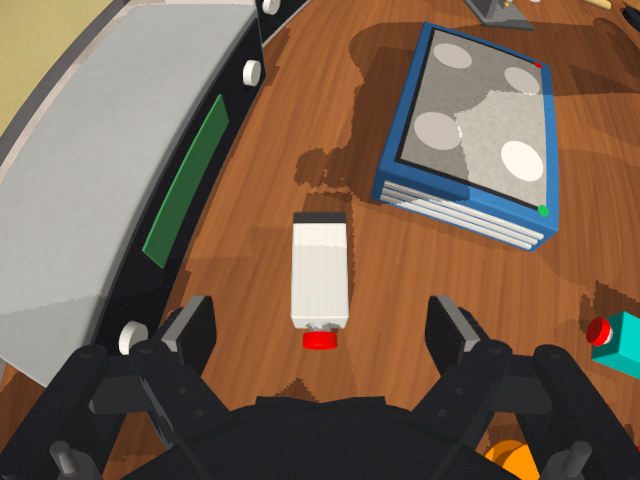

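```bash
python3 - <<'E'
from wt import *
crop("w17",270,195,100,165,4,"c20")
E
```

```text
(no output)
```

View pics/c20.png

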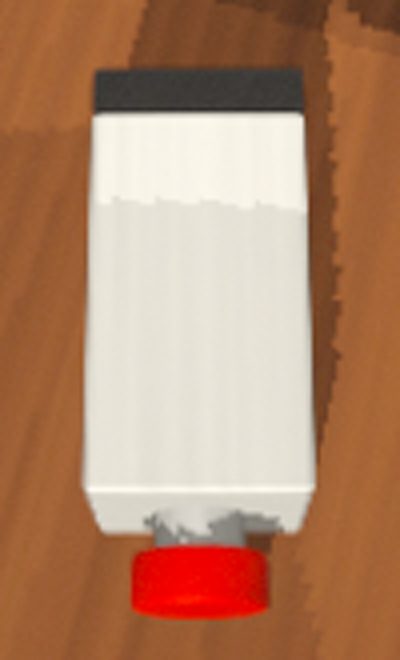

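```bash
python3 - <<'E'
from wt import *
m=np.load("w17.npy",allow_pickle=True).item()
c=lambda x0,y0,s,l:[(x0+(x+.5)/s-.5,y0+(y+.5)/s-.5) for x,y in l]
o,ax=weight(m,c(270,195,4,[(83,490),(316,488)]),c(270,195,4,[(95,70),(302,70)]))
s,r=st()
b=-r[:,2]; b=b
G=np.array([*o,.030]); T=G+.1547*b; print("target TCP",T.round(4),"delta",(T-s['tool_pos']).round(4),"pre +0.1b",(T+.1*b-s['tool_pos']).round(4))
print("rows unit b",b.round(4))
E
```

```text
L 88.6 wK 43.8 wF 43.4 origin [0.6432 0.1719] axis deg 104.3 edge dirs [104.2, 104.4]
t 35.75 pos [0.6026 0.3305 0.2987] F [ 0.26 -0.7   0.1 ] open 0.0854 q [ 0.432  0.534  0.36   1.547 -0.68  -1.33 ]
ydir [-0.97   -0.2432 -0.0023] zdir [ 0.1572 -0.62   -0.7687] yaw(y) -165.92
target TCP [0.6189 0.2678 0.1489] delta [ 0.0163 -0.0627 -0.1498] pre +0.1b [ 0.0005 -0.0007 -0.0729]
rows unit b [-0.1572  0.62    0.7687]
```

```bash
python3 -m jog '{"dp":[[0,0,-0.035],[0,-0.0007,-0.073],[0.005,-0.02,-0.097],[0.009,-0.036,-0.117],[0.012,-0.047,-0.131],[0.014,-0.055,-0.14],[0.016,-0.0627,-0.1495],[0.016,-0.0627,-0.1495]],"twist":[[0,0,0],[0,0,0],[0,0,0],[0,0,0],[0,0,0],[0,0,0],[0,0,0],[0,0,0]],"hand":[0,0,0,0,0,0,0,0]}'; python3 - <<'E'
from h import *
s,r=st();  im,m=grab("wrist","w18"); s,r=st()
E
```

```text
time: 36.42
tool_pos: [0.6185, 0.266, 0.1482]
tool_rot: [0.209, 0.741, -0.579, 0.269]
ft_force: [-1.6, 0.6, -0.5]
opening: 0.0854
t 36.42 pos [0.6185 0.266  0.1482] F [-1.64  0.57 -0.52] open 0.0854 q [ 0.337  0.543  0.093  1.196 -0.691 -1.45 ]
ydir [-0.9704 -0.2415 -0.0015] zdir [ 0.1558 -0.621  -0.7681] yaw(y) -166.02
t 36.47 pos [0.6186 0.2669 0.1493] F [-0.47 -1.03  0.19] open 0.0852 q [ 0.338  0.543  0.095  1.198 -0.692 -1.449]
ydir [-0.9703 -0.242  -0.0024] zdir [ 0.1569 -0.6212 -0.7678] yaw(y) -165.99
```

View pics/w18.png

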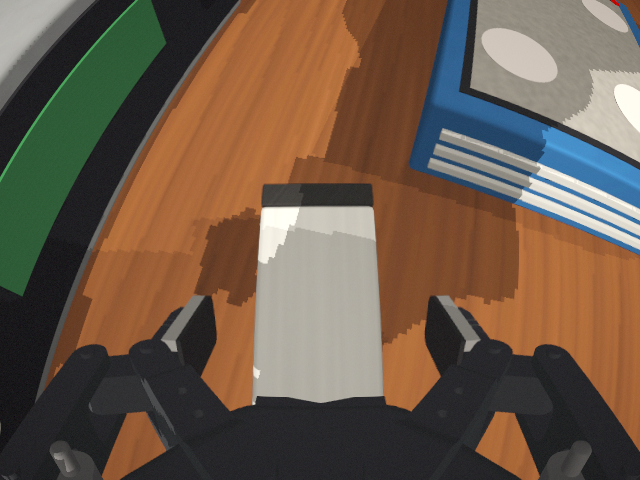

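```bash
python3 -m jog '{"dp":[[0,0,0],[0,0,0],[0,0,0],[0,0,0],[0,0,0],[0,0,0],[0,0,0],[0,0,0]],"twist":[[0,0,0],[0,0,0],[0,0,0],[0,0,0],[0,0,0],[0,0,0],[0,0,0],[0,0,0]],"hand":[0.2,0.4,0.6,0.8,1,1,1,1]}' 90; python3 - <<'E'
from h import *
s,r=st();  im,m=grab("wrist","w19"); s,r=st()
E
```

```text
time: 37.13
tool_pos: [0.6184, 0.2691, 0.1503]
tool_rot: [0.209, 0.741, -0.578, 0.271]
ft_force: [-1.6, 3.7, 6.5]
opening: 0.0432
t 37.13 pos [0.6184 0.2691 0.1503] F [-1.62  3.69  6.53] open 0.0432 q [ 0.341  0.544  0.098  1.199 -0.694 -1.449]
ydir [-0.9695 -0.2451 -0.0039] zdir [ 0.1604 -0.6222 -0.7663] yaw(y) -165.81
t 37.18 pos [0.6184 0.2691 0.1503] F [-2.31  3.5   5.06] open 0.0429 q [ 0.341  0.544  0.098  1.199 -0.694 -1.449]
ydir [-0.9695 -0.2451 -0.0039] zdir [ 0.1604 -0.6221 -0.7663] yaw(y) -165.81
```

View pics/w19.png

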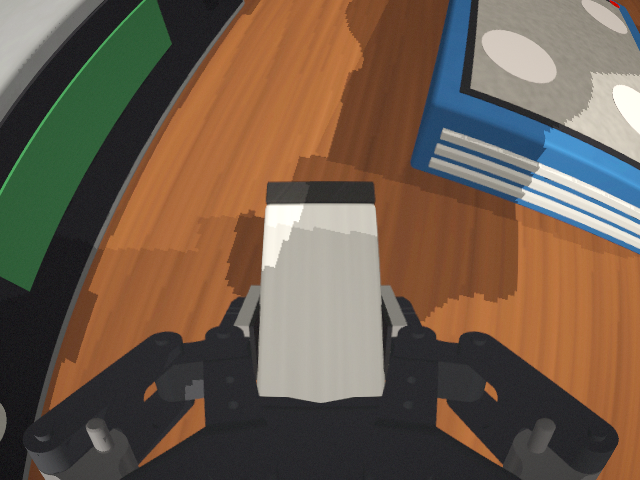

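```bash
python3 -m jog '{"dp":[[0,0,0.01],[0,0,0.03],[0,0,0.06],[0,0,0.1],[0,0,0.14],[0,0,0.165],[0,0,0.165],[0,0,0.165]],"twist":[[0,0,0],[0,0,0],[0,0,0],[0,0,0],[0,0,0],[0,0,0],[0,0,0],[0,0,0]],"hand":[1,1,1,1,1,1,1,1]}';  python3 - <<'E'
from h import *
import pickle
s,r=st();  im,m=grab("wrist","w20"); s,r=st()
rg=R.from_euler('z',0)
T=np.array([.6184,.2691,.1503]); O=np.array([.6432,.1719,.022])
Rg=np.array([[0]*3]*3,float); Rg[:,1]=[-.9695,-.2451,-.0039]; Rg[:,2]=[.1604,-.6221,-.7663]; Rg[:,0]=np.cross(Rg[:,1],Rg[:,2])
v=Rg.T@(O-T); aT=Rg.T@np.array([np.cos(np.radians(104.3)),np.sin(np.radians(104.3)),0])
print("v tool",v.round(4),"axis tool",aT.round(4)); pickle.dump((v,aT),open("wA.pkl","wb"))
print("weight now",(s['tool_pos']+r@v).round(4),"axis",(r@aT).round(3))
E
```

```text
time: 37.85
tool_pos: [0.6185, 0.2685, 0.3156]
tool_rot: [0.208, 0.741, -0.579, 0.271]
ft_force: [0.3, -0.6, -6.5]
opening: 0.043
t 37.85 pos [0.6185 0.2685 0.3156] F [ 0.32 -0.56 -6.51] open 0.0430 q [ 0.34   0.428  0.256  1.472 -0.694 -1.449]
ydir [-0.9697 -0.2441 -0.005 ] zdir [ 0.1603 -0.6214 -0.7669] yaw(y) -165.87
t 37.90 pos [0.618  0.2683 0.3131] F [-0.38 -0.96 -5.21] open 0.0432 q [ 0.34   0.43   0.254  1.472 -0.693 -1.449]
ydir [-0.9698 -0.2441 -0.0013] zdir [ 0.1577 -0.6223 -0.7668] yaw(y) -165.87
v tool [-0.0056  0.0003  0.1628] axis tool [-0.7663  0.002  -0.6424]
weight now [0.6423 0.1711 0.1848] axis [-0.246  0.969  0.001]
```

View pics/w20.png

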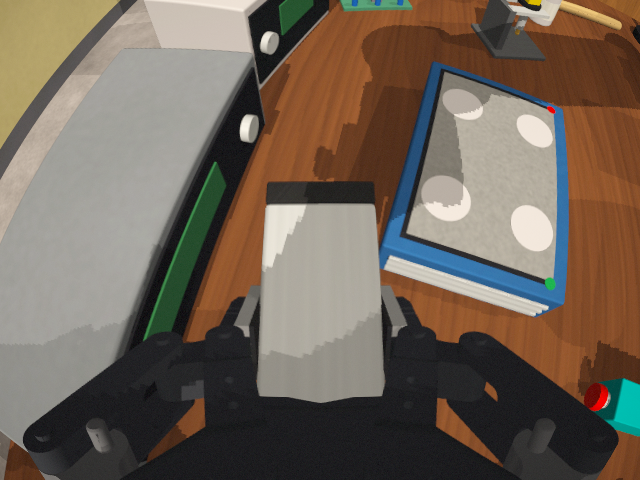

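```bash
cat > plan.py <<'E'
from h import *
import pickle
def wp(name,axis_deg,total,W0,W1,n,start_from=None):
    """rotate about horizontal axis by total deg from the present pose while weight origin goes W0->W1; print tcp deltas"""
    v,aT=pickle.load(open(name,"rb")); s,r=st(); p=s['tool_pos']
    W0=p+r@v if W0 is None else np.array(W0); W1=np.array(W1)
    u=axis_deg if not np.isscalar(axis_deg) else np.array([np.cos(np.radians(axis_deg)),np.sin(np.radians(axis_deg)),0])
    for i in range(1,n+1):
        f=i/n; Q=R.from_rotvec(np.radians(total*f)*np.array(u)).as_matrix()@r
        T=W0+(W1-W0)*f-Q@v
        print(i,"dp",(T-p).round(4).tolist(),"twist",(total*f*np.array(u)).round(2).tolist(),"TCP",T.round(3).tolist(),"ax",(Q@aT).round(3).tolist())
E
python3 -c "
from plan import *
wp('wA.pkl',14.3,90,None,[.62,.14,.24],14)"
```

```text
t 37.90 pos [0.618  0.2683 0.3131] F [-0.38 -0.96 -5.21] open 0.0432 q [ 0.34   0.43   0.254  1.472 -0.693 -1.449]
ydir [-0.9698 -0.2441 -0.0013] zdir [ 0.1577 -0.6223 -0.7668] yaw(y) -165.87
1 dp [0.0021, -0.0168, 0.0144] twist [6.23, 1.59, 0.0] TCP [0.62, 0.252, 0.327] ax [-0.244, 0.963, 0.113]
2 dp [0.0045, -0.0346, 0.027] twist [12.46, 3.18, 0.0] TCP [0.622, 0.234, 0.34] ax [-0.24, 0.945, 0.223]
3 dp [0.0071, -0.0532, 0.0377] twist [18.69, 4.76, 0.0] TCP [0.625, 0.215, 0.351] ax [-0.232, 0.915, 0.331]
4 dp [0.0098, -0.0725, 0.0466] twist [24.92, 6.35, 0.0] TCP [0.628, 0.196, 0.36] ax [-0.221, 0.873, 0.434]
5 dp [0.0127, -0.0922, 0.0534] twist [31.15, 7.94, 0.0] TCP [0.631, 0.176, 0.366] ax [-0.208, 0.82, 0.533]
6 dp [0.0156, -0.1121, 0.0582] twist [37.38, 9.53, 0.0] TCP [0.634, 0.156, 0.371] ax [-0.192, 0.757, 0.624]
7 dp [0.0185, -0.132, 0.0609] twist [43.61, 11.11, 0.0] TCP [0.636, 0.136, 0.374] ax [-0.174, 0.685, 0.708]
8 dp [0.0214, -0.1516, 0.0616] twist [49.84, 12.7, 0.0] TCP [0.639, 0.117, 0.375] ax [-0.153, 0.604, 0.782]
9 dp [0.0241, -0.1708, 0.0603] twist [56.06, 14.29, 0.0] TCP [0.642, 0.098, 0.373] ax [-0.13, 0.515, 0.847]
10 dp [0.0266, -0.1893, 0.0571] twist [62.29, 15.88, 0.0] TCP [0.645, 0.079, 0.37] ax [-0.106, 0.42, 0.901]
11 dp [0.029, -0.2069, 0.052] twist [68.52, 17.47, 0.0] TCP [0.647, 0.061, 0.365] ax [-0.08, 0.32, 0.944]
12 dp [0.031, -0.2235, 0.0453] twist [74.75, 19.05, 0.0] TCP [0.649, 0.045, 0.358] ax [-0.054, 0.215, 0.975]
13 dp [0.0328, -0.2388, 0.0369] twist [80.98, 20.64, 0.0] TCP [0.651, 0.03, 0.35] ax [-0.026, 0.108, 0.994]
14 dp [0.0341, -0.2526, 0.0271] twist [87.21, 22.23, 0.0] TCP [0.652, 0.016, 0.34] ax [0.001, -0.0, 1.0]
```

Second call's rows are relative to row 7's pose (half the turn).

```bash
python3 -m jog '{"dp":[[0.002,-0.017,0.014],[0.0045,-0.035,0.027],[0.007,-0.053,0.038],[0.01,-0.0725,0.047],[0.013,-0.092,0.053],[0.0155,-0.112,0.058],[0.0185,-0.132,0.061]],"twist":[[6.23,1.59,0],[12.46,3.18,0],[18.69,4.76,0],[24.92,6.35,0],[31.15,7.94,0],[37.38,9.53,0],[43.61,11.11,0]],"hand":[1,1,1,1,1,1,1]}'; python3 -m jog '{"dp":[[0.003,-0.0195,0.001],[0.0055,-0.039,-0.0005],[0.008,-0.057,-0.004],[0.0105,-0.075,-0.009],[0.0125,-0.0915,-0.0155],[0.0145,-0.107,-0.024],[0.0155,-0.1205,-0.034],[0.0155,-0.1205,-0.034]],"twist":[[6.23,1.59,0],[12.46,3.18,0],[18.69,4.76,0],[24.92,6.35,0],[31.15,7.94,0],[37.38,9.53,0],[43.61,11.11,0],[43.61,11.11,0]],"hand":[1,1,1,1,1,1,1,1]}'; python3 - <<'E'
from plan import *
s,r=st(); v,aT=pickle.load(open('wA.pkl','rb')); print("W",(s['tool_pos']+r@v).round(4),"ax",(r@aT).round(4)); grab("scene","s21"); grab("wrist","w21")
E
```

```text
time: 38.48
tool_pos: [0.6363, 0.1354, 0.3732]
tool_rot: [-0.028, 0.788, -0.614, -0.038]
ft_force: [-0.3, -0.0, -5.8]
opening: 0.0431
time: 39.15
tool_pos: [0.6518, 0.0122, 0.3323]
tool_rot: [-0.258, 0.71, -0.559, -0.341]
ft_force: [-0.4, 0.3, -8.7]
opening: 0.0431
t 39.15 pos [0.6518 0.0122 0.3323] F [-0.36  0.35 -8.7 ] open 0.0431 q [-0.316  0.618  0.462  1.997  0.708 -2.344]
ydir [-0.9704 -0.2413  0.0142] zdir [-0.1952  0.7476 -0.6348] yaw(y) -166.04
W [0.619  0.1373 0.2333] ax [ 0.0143 -0.0066  0.9999]
```

View pics/s21.png

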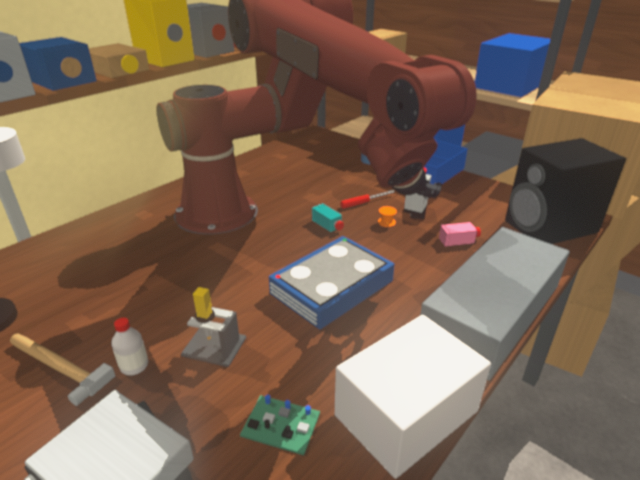

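```bash
python3 -c "
from plan import *
wp('wA.pkl',[0,0,1],-104.3,None,[.567,.010,.235],16)"
```

```text
t 39.25 pos [0.6521 0.0151 0.3375] F [-0.59  0.4  -4.82] open 0.0431 q [-0.311  0.608  0.463  1.992  0.704 -2.337]
ydir [-0.9698 -0.2438  0.0085] zdir [-0.192   0.7413 -0.6432] yaw(y) -165.89
1 dp [-0.0176, -0.0109, -0.0001] twist [-0.0, -0.0, -6.52] TCP [0.635, 0.004, 0.337] ax [0.006, 0.002, 1.0]
2 dp [-0.0354, -0.0203, -0.0003] twist [-0.0, -0.0, -13.04] TCP [0.617, -0.005, 0.337] ax [0.007, 0.001, 1.0]
3 dp [-0.0533, -0.0279, -0.0004] twist [-0.0, -0.0, -19.56] TCP [0.599, -0.013, 0.337] ax [0.007, 0.0, 1.0]
4 dp [-0.071, -0.0339, -0.0005] twist [-0.0, -0.0, -26.08] TCP [0.581, -0.019, 0.337] ax [0.007, -0.0, 1.0]
5 dp [-0.0884, -0.0383, -0.0006] twist [-0.0, -0.0, -32.59] TCP [0.564, -0.023, 0.337] ax [0.007, -0.001, 1.0]
6 dp [-0.1053, -0.0411, -0.0008] twist [-0.0, -0.0, -39.11] TCP [0.547, -0.026, 0.337] ax [0.006, -0.002, 1.0]
7 dp [-0.1215, -0.0423, -0.0009] twist [-0.0, -0.0, -45.63] TCP [0.531, -0.027, 0.337] ax [0.006, -0.003, 1.0]
8 dp [-0.1368, -0.0422, -0.001] twist [-0.0, -0.0, -52.15] TCP [0.515, -0.027, 0.336] ax [0.006, -0.003, 1.0]
9 dp [-0.1512, -0.0408, -0.0011
[... 160 characters left out ...]
 0.336] ax [0.005, -0.005, 1.0]
11 dp [-0.1763, -0.0344, -0.0014] twist [-0.0, -0.0, -71.71] TCP [0.476, -0.019, 0.336] ax [0.004, -0.005, 1.0]
12 dp [-0.1868, -0.0298, -0.0015] twist [-0.0, -0.0, -78.22] TCP [0.465, -0.015, 0.336] ax [0.004, -0.005, 1.0]
13 dp [-0.1958, -0.0245, -0.0017] twist [-0.0, -0.0, -84.74] TCP [0.456, -0.009, 0.336] ax [0.003, -0.006, 1.0]
14 dp [-0.2033, -0.0186, -0.0018] twist [-0.0, -0.0, -91.26] TCP [0.449, -0.003, 0.336] ax [0.002, -0.006, 1.0]
15 dp [-0.2091, -0.0123, -0.0019] twist [-0.0, -0.0, -97.78] TCP [0.443, 0.003, 0.336] ax [0.002, -0.006, 1.0]
16 dp [-0.2133, -0.0058, -0.002] twist [-0.0, -0.0, -104.3] TCP [0.439, 0.009, 0.335] ax [0.001, -0.007, 1.0]
```

```bash
python3 -m jog '{"dp":[[-0.0176,-0.011,0],[-0.0354,-0.02,0],[-0.0533,-0.028,0],[-0.071,-0.034,0],[-0.0884,-0.038,0],[-0.1053,-0.041,0],[-0.1215,-0.042,0],[-0.1368,-0.042,0]],"twist":[[0,0,-6.5],[0,0,-13],[0,0,-19.5],[0,0,-26.1],[0,0,-32.6],[0,0,-39.1],[0,0,-45.6],[0,0,-52.15]],"hand":[1,1,1,1,1,1,1,1]}'; python3 -m jog '{"dp":[[-0.0144,0.0014,0],[-0.0276,0.004,0],[-0.0395,0.0078,0],[-0.05,0.0124,0],[-0.059,0.0177,0],[-0.0665,0.0236,0],[-0.0723,0.03,0],[-0.0765,0.0364,0]],"twist":[[0,0,-6.5],[0,0,-13],[0,0,-19.5],[0,0,-26.1],[0,0,-32.6],[0,0,-39.1],[0,0,-45.6],[0,0,-52.15]],"hand":[1,1,1,1,1,1,1,1]}';  python3 -m jog '{"dp":[[0,0,0],[0,0,0],[0,0,0]],"twist":[[0,0,0],[0,0,0],[0,0,0]],"hand":[1,1,1]}'; python3 - <<'E'
from plan import *
s,r=st(); v,aT=pickle.load(open('wA.pkl','rb')); print("W",(s['tool_pos']+r@v).round(4),"ax",(r@aT).round(4)); grab("scene","s22"); grab("wrist","w22"); crop("s22",270,120,200,200,3,"c22")
E
```

```text
time: 39.92
tool_pos: [0.5156, -0.025, 0.3418]
tool_rot: [0.379, -0.399, 0.814, 0.186]
ft_force: [-0.4, 1.1, -3.1]
opening: 0.0431
time: 40.58
tool_pos: [0.5152, -0.0009, 0.3482]
tool_rot: [0.402, -0.017, 0.916, 0.014]
ft_force: [-0.9, -0.0, -6.0]
opening: 0.043
time: 40.83
tool_pos: [0.5146, -0.0013, 0.3485]
tool_rot: [0.401, -0.023, 0.916, 0.016]
ft_force: [-0.4, -0.3, -4.9]
opening: 0.043
t 40.83 pos [ 0.5146 -0.0013  0.3485] F [-0.39 -0.31 -4.86] open 0.0430 q [-0.332 -0.842 -0.899  0.727  0.287 -0.261]
ydir [-0.0541  0.9985  0.0107] zdir [ 0.7337  0.047  -0.6778] yaw(y) 93.10
W [0.6378 0.0068 0.2423] ax [ 0.0475 -0.0061  0.9988]
```

View pics/c22.png

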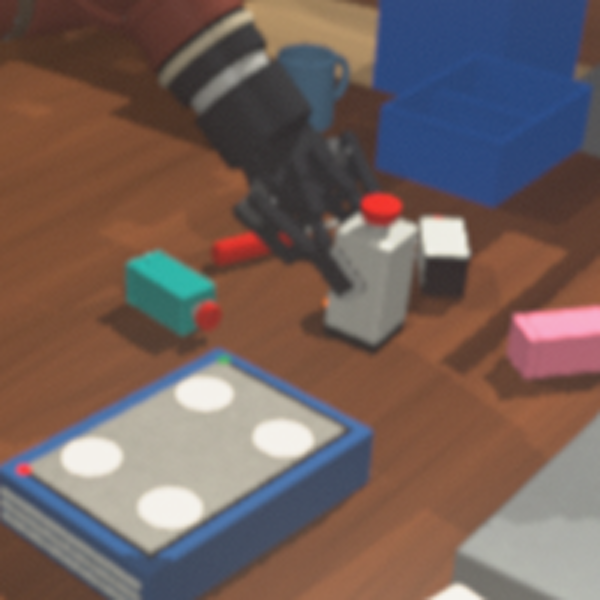

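View pics/w22.png

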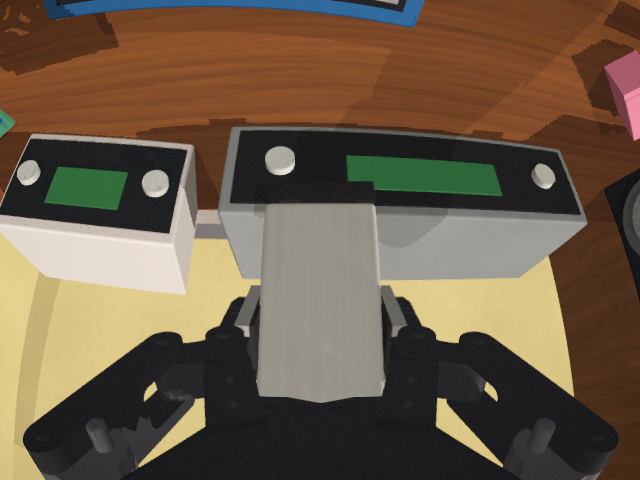

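```bash
python3 -m jog '{"dp":[[0.004,-0.006,0],[0.01,-0.0127,0],[0.0175,-0.0187,0],[0.0265,-0.024,0],[0.037,-0.0286,0],[0.049,-0.0324,0],[0.062,-0.035,0],[0.0765,-0.0364,0]],"twist":[[0,0,6.5],[0,0,13],[0,0,19.5],[0,0,26.1],[0,0,32.6],[0,0,39.1],[0,0,45.6],[0,0,52.15]],"hand":[1,1,1,1,1,1,1,1]}';  python3 -m jog '{"dp":[[0,0,0],[0,0,0],[0,0,0]],"twist":[[0,0,0],[0,0,0],[0,0,0]],"hand":[1,1,1]}'; python3 - <<'E'
from plan import *
s,r=st(); v,aT=pickle.load(open('wA.pkl','rb')); print("W",(s['tool_pos']+r@v).round(4),"ax",(r@aT).round(4), "psi",np.degrees(np.arctan2(r[1,2],r[0,2])))
E
```

```text
time: 41.6
tool_pos: [0.5921, -0.0402, 0.3518]
tool_rot: [0.356, -0.423, 0.811, 0.188]
ft_force: [-0.3, -0.2, -4.7]
opening: 0.0429
time: 41.85
tool_pos: [0.5914, -0.039, 0.3508]
tool_rot: [0.355, -0.42, 0.814, 0.188]
ft_force: [0.2, -0.1, -3.9]
opening: 0.0427
t 41.85 pos [ 0.5914 -0.039   0.3508] F [ 0.22 -0.14 -3.9 ] open 0.0427 q [-0.454 -0.114 -0.297  1.223  0.815 -1.336]
ydir [-0.8173  0.5761  0.0075] zdir [ 0.42    0.6047 -0.6767] yaw(y) 144.82
W [0.6617 0.0626 0.2448] ax [0.0308 0.0341 0.9989] psi 55.21617129885197
```

```bash
cat >> plan.py <<'E'
def Rtarget(aT,psi):
    # rotation with R@aT = up and tool z azimuth psi
    R0=R.align_vectors([[0,0,1]],[aT])[0].as_matrix(); z=R0[:,2]; cur=np.degrees(np.arctan2(z[1],z[0]))
    return R.from_euler('z',psi-cur,degrees=True).as_matrix()@R0
def goto(name,psi,W1,n,Rt=None):
    v,aT=pickle.load(open(name,"rb")); s,r=st(); p=s['tool_pos']; W0=p+r@v; W1=np.array(W1)
    if Rt is None: Rt=Rtarget(aT,psi)
    rv=R.from_matrix(Rt@r.T).as_rotvec()
    for i in range(1,n+1):
        f=i/n; Q=R.from_rotvec(rv*f).as_matrix()@r; T=W0+(W1-W0)*f-Q@v
        print(i,"dp",(T-p).round(4).tolist(),"twist",np.degrees(rv*f).round(2).tolist(),"TCP",T.round(3).tolist())
def wnow(name):
    s,r=st(); v,aT=pickle.load(open(name,'rb')); print("W",(s['tool_pos']+r@v).round(4),"ax",(r@aT).round(4),"psi",np.degrees(np.arctan2(r[1,2],r[0,2])).round(1))
E
python3 -c "
from plan import *
goto('wA.pkl',75,[.567,.0097,.20],6)"
```

```text
t 41.85 pos [ 0.5914 -0.039   0.3508] F [ 0.22 -0.14 -3.9 ] open 0.0427 q [-0.454 -0.114 -0.297  1.223  0.815 -1.336]
ydir [-0.8173  0.5761  0.0075] zdir [ 0.42    0.6047 -0.6767] yaw(y) 144.82
1 dp [-0.0101, -0.0135, -0.0084] twist [0.37, -0.23, 3.34] TCP [0.581, -0.052, 0.342]
2 dp [-0.02, -0.0266, -0.0168] twist [0.75, -0.47, 6.69] TCP [0.571, -0.066, 0.334]
3 dp [-0.0296, -0.0393, -0.0253] twist [1.12, -0.7, 10.03] TCP [0.562, -0.078, 0.326]
4 dp [-0.0391, -0.0517, -0.0337] twist [1.5, -0.94, 13.38] TCP [0.552, -0.091, 0.317]
5 dp [-0.0483, -0.0637, -0.0421] twist [1.87, -1.17, 16.72] TCP [0.543, -0.103, 0.309]
6 dp [-0.0573, -0.0753, -0.0505] twist [2.25, -1.4, 20.07] TCP [0.534, -0.114, 0.3]
```

```bash
python3 -m jog '{"dp":[[-0.01,-0.0135,-0.0084],[-0.02,-0.0266,-0.0168],[-0.0296,-0.0393,-0.0253],[-0.039,-0.0517,-0.0337],[-0.0483,-0.0637,-0.042],[-0.0573,-0.0753,-0.0505],[-0.0573,-0.0753,-0.0505],[-0.0573,-0.0753,-0.0505]],"twist":[[0.37,-0.23,3.34],[0.75,-0.47,6.69],[1.12,-0.7,10.03],[1.5,-0.94,13.38],[1.87,-1.17,16.72],[2.25,-1.4,20.07],[2.25,-1.4,20.07],[2.25,-1.4,20.07]],"hand":[1,1,1,1,1,1,1,1]}';  python3 -m jog '{"dp":[[0,0,0],[0,0,0],[0,0,0]],"twist":[[0,0,0],[0,0,0],[0,0,0]],"hand":[1,1,1]}'; python3 - <<'E'
from plan import *
wnow('wA.pkl'); grab("scene","s23"); grab("top","t23"); crop("s23",270,150,150,150,4,"c23"); crop("t23",240,150,150,130,4,"c23t")
wnow('wA.pkl')
E
```

```text
time: 42.52
tool_pos: [0.5339, -0.1143, 0.3004]
tool_rot: [0.334, -0.551, 0.72, 0.257]
ft_force: [0.2, -0.5, -4.7]
opening: 0.0429
time: 42.77
tool_pos: [0.5344, -0.1133, 0.3002]
tool_rot: [0.334, -0.552, 0.719, 0.258]
ft_force: [0.6, 0.4, -4.3]
opening: 0.043
t 42.77 pos [ 0.5344 -0.1133  0.3002] F [ 0.61  0.4  -4.35] open 0.0430 q [-0.628  0.149 -0.149  1.678  0.795 -2.11 ]
ydir [-0.9663  0.2572  0.0018] zdir [ 0.1957  0.7398 -0.6437] yaw(y) 165.09
W [0.567  0.0107 0.1997] ax [2.0e-04 1.6e-03 1.0e+00] psi 75.2
t 42.87 pos [ 0.5344 -0.1134  0.2996] F [-0.21  0.37 -4.76] open 0.0425 q [-0.628  0.151 -0.149  1.678  0.795 -2.11 ]
ydir [-0.9664  0.2569  0.003 ] zdir [ 0.1948  0.7404 -0.6433] yaw(y) 165.11
W [0.5668 0.0106 0.1991] ax [1.3e-03 9.0e-04 1.0e+00] psi 75.3
```

View pics/c23.png

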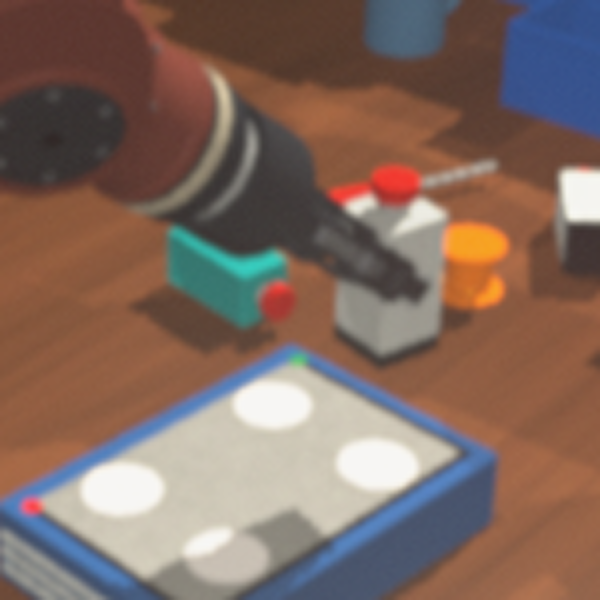

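View pics/c23t.png

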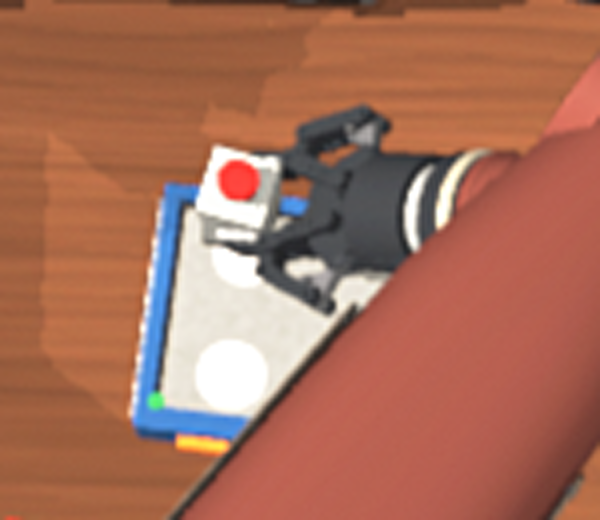

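```bash
python3 - <<'E'
from plan import *
s,r=st(); v,aT=pickle.load(open('wA.pkl','rb')); W=s['tool_pos']+r@v
K=W+r@aT*.055
for n,c in (("top","t23"),("scene","s23")):
    im=cv2.imread(f"pics/{c}.png"); hsv=cv2.cvtColor(im,cv2.COLOR_BGR2HSV); p=proj(camera_model(n),[K])[0]
    mk=cv2.inRange(hsv,(0,190,120),(8,255,255))|cv2.inRange(hsv,(172,190,120),(180,255,255)); x,y=p.round().astype(int); z=np.zeros_like(mk); z[y-12:y+12,x-12:x+12]=mk[y-12:y+12,x-12:x+12]
    M=cv2.moments(z,True); print(n,"pred",p.round(1),"red centroid",M['m10']/M['m00'],M['m01']/M['m00'],M['m00'])
E
python3 -m jog '{"dp":[[0,0,-0.02],[0,0,-0.04],[0,0,-0.055],[0,0,-0.068],[0,0,-0.077],[0,0,-0.083],[0,0,-0.086],[0,0,-0.086]],"twist":[[0,0,0],[0,0,0],[0,0,0],[0,0,0],[0,0,0],[0,0,0],[0,0,0],[0,0,0]],"hand":[1,1,1,1,1,1,1,1]}';  python3 -m jog '{"dp":[[0,0,0],[0,0,0],[0,0,0]],"twist":[[0,0,0],[0,0,0],[0,0,0]],"hand":[1,1,1]}'; python3 - <<'E'
from plan import *
wnow('wA.pkl'); grab("scene","s24"); crop("s24",270,150,150,150,4,"c24")
E
```

```text
t 42.87 pos [ 0.5344 -0.1134  0.2996] F [-0.21  0.37 -4.76] open 0.0425 q [-0.628  0.151 -0.149  1.678  0.795 -2.11 ]
ydir [-0.9664  0.2569  0.003 ] zdir [ 0.1948  0.7404 -0.6433] yaw(y) 165.11
top pred [298.2 194.2] red centroid 299.2 194.84615384615384 65.0
scene pred [368.2 194.3] red centroid 367.0821917808219 195.15068493150685 73.0
time: 43.53
tool_pos: [0.5343, -0.1139, 0.2127]
tool_rot: [0.334, -0.552, 0.719, 0.259]
ft_force: [-0.0, 0.0, -5.3]
opening: 0.0427
time: 43.78
tool_pos: [0.5346, -0.1141, 0.2135]
tool_rot: [0.334, -0.552, 0.719, 0.259]
ft_force: [0.5, 0.5, -4.2]
opening: 0.0427
t 43.78 pos [ 0.5346 -0.1141  0.2135] F [ 0.54  0.52 -4.16] open 0.0427 q [-0.629  0.227 -0.227  1.525  0.795 -2.111]
ydir [-0.9663  0.2573  0.0034] zdir [ 0.1949  0.7406 -0.643 ] yaw(y) 165.09
W [0.567  0.01   0.1131] ax [1.6e-03 3.0e-04 1.0e+00] psi 75.3
```

View pics/c24.png

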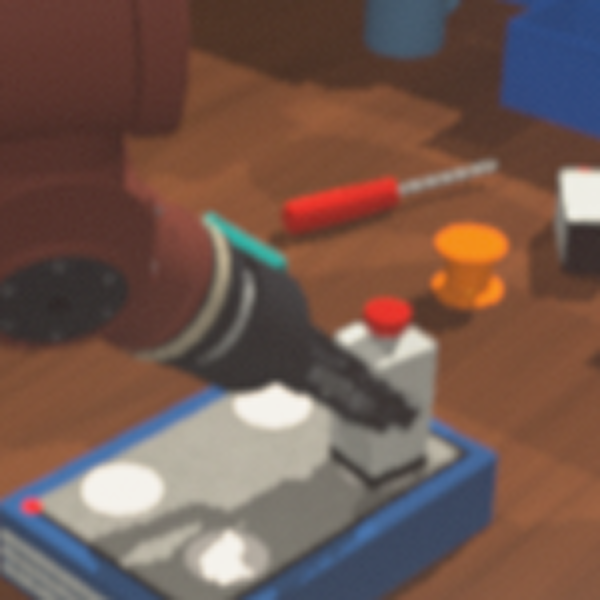

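```bash
python3 -m jog '{"dp":[[0,0,-0.001],[0,0,-0.0015],[0,0,-0.002],[0,0,-0.0025],[0,0,-0.003],[0,0,-0.0034],[0,0,-0.0034]],"twist":[[0,0,0],[0,0,0],[0,0,0],[0,0,0],[0,0,0],[0,0,0],[0,0,0]],"hand":[1,1,1,1,1,1,1]}'; python3 - <<'E'
from plan import *
wnow('wA.pkl')
E
```

```text
time: 44.42
tool_pos: [0.5343, -0.1141, 0.211]
tool_rot: [0.334, -0.551, 0.719, 0.259]
ft_force: [-8.7, -2.3, 11.3]
opening: 0.0425
t 44.42 pos [ 0.5343 -0.1141  0.211 ] F [-8.68 -2.29 11.33] open 0.0425 q [-0.629  0.23  -0.229  1.522  0.795 -2.111]
ydir [-0.9661  0.2581  0.0047] zdir [ 0.195   0.7415 -0.6419] yaw(y) 165.04
W [0.5667 0.0102 0.1108] ax [ 0.0024 -0.0013  1.    ] psi 75.3
```

```bash
python3 -m jog '{"dp":[[0,0,0.001],[0,0,0.001],[0,0,0.001]],"twist":[[0,0,0],[0,0,0],[0,0,0]],"hand":[1,1,1]}' ; python3 -m jog '{"dp":[[0,0,0],[0,0,0],[0,0,0],[0,0,0],[0,0,0],[0,0,0],[0,0,0],[0,0,0]],"twist":[[0,0,0],[0,0,0],[0,0,0],[0,0,0],[0,0,0],[0,0,0],[0,0,0],[0,0,0]],"hand":[0.45,0.4,0.3,0.2,0.1,0,0,0]}'; python3 - <<'E'
from plan import *
st(); grab("scene","s25"); crop("s25",270,150,150,150,4,"c25"); grab("wrist","w25")
E
```

```text
time: 44.67
tool_pos: [0.5344, -0.114, 0.2111]
tool_rot: [0.334, -0.551, 0.719, 0.259]
ft_force: [-4.8, -2.3, 4.7]
opening: 0.0426
time: 45.33
tool_pos: [0.5343, -0.1139, 0.2104]
tool_rot: [0.334, -0.552, 0.719, 0.259]
ft_force: [-0.1, -0.8, -0.4]
opening: 0.0854
t 45.33 pos [ 0.5343 -0.1139  0.2104] F [-0.06 -0.84 -0.39] open 0.0854 q [-0.629  0.23  -0.229  1.521  0.794 -2.111]
ydir [-0.9663  0.2572  0.0045] zdir [ 0.1942  0.741  -0.6428] yaw(y) 165.10
```

View pics/c25.png

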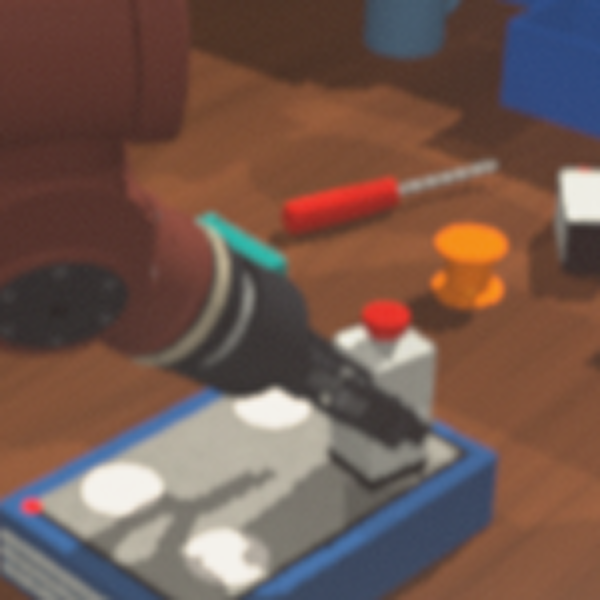

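View pics/w25.png

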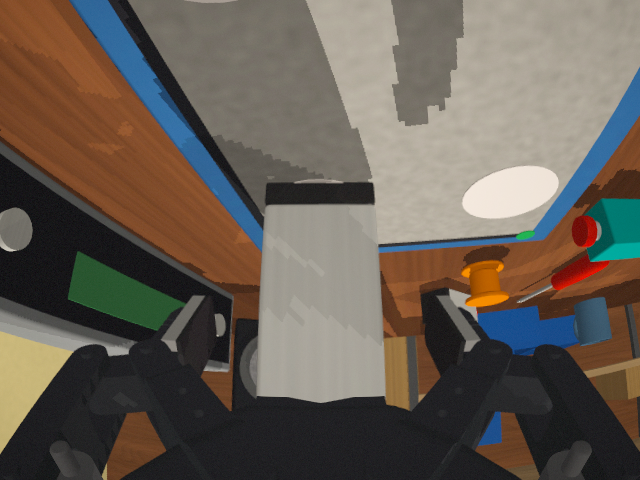

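```bash
python3 -m jog '{"dp":[[-0.005,-0.019,0.016],[-0.01,-0.037,0.032],[-0.018,-0.067,0.058],[-0.027,-0.104,0.09],[-0.027,-0.104,0.125],[-0.02,-0.09,0.16],[-0.02,-0.09,0.18],[-0.02,-0.09,0.18]],"twist":[[0,0,0],[0,0,0],[0,0,0],[0,0,0],[0,0,0],[0,0,0],[0,0,0],[0,0,0]],"hand":[0,0,0,0,0,0,0,0]}'; python3 - <<'E'
from plan import *
s,r=st(); grab("scene","s26"); grab("top","t26"); crop("t26",130,150,240,180,3.3,"c26t")
d=124.8; a=np.array([np.cos(np.radians(d)),np.sin(np.radians(d)),0]); up=np.array([0,0,1.])
y=np.array([np.cos(np.radians(d+90)),np.sin(np.radians(d+90)),0]); t=np.radians(30); z=-np.sin(t)*a-np.cos(t)*up; Rt=np.c_[np.cross(y,z),y,z]
rv=np.degrees(R.from_matrix(Rt@r.T).as_rotvec()); print("rotvec",rv.round(2),np.linalg.norm(rv))
G=np.array([.4693,.4242,.030]); T=G-.1547*z; print("T",T.round(4)," +.12",(T-.12*z).round(4))
E
```

```text
time: 46.1
tool_pos: [0.5148, -0.2041, 0.3955]
tool_rot: [0.335, -0.553, 0.719, 0.256]
ft_force: [0.0, -0.7, 1.1]
opening: 0.0852
t 46.10 pos [ 0.5148 -0.2041  0.3955] F [ 0.04 -0.69  1.12] open 0.0852 q [-0.778  0.231  0.102  1.972  0.727 -2.295]
ydir [-0.9663  0.2574 -0.0015] zdir [ 0.1977  0.7383 -0.6448] yaw(y) 165.08
rotvec [-80.81 -14.09  41.15] 91.77535185578398
T [0.4252 0.4877 0.164 ]  +.12 [0.3909 0.537  0.2679]
```

View pics/c26t.png

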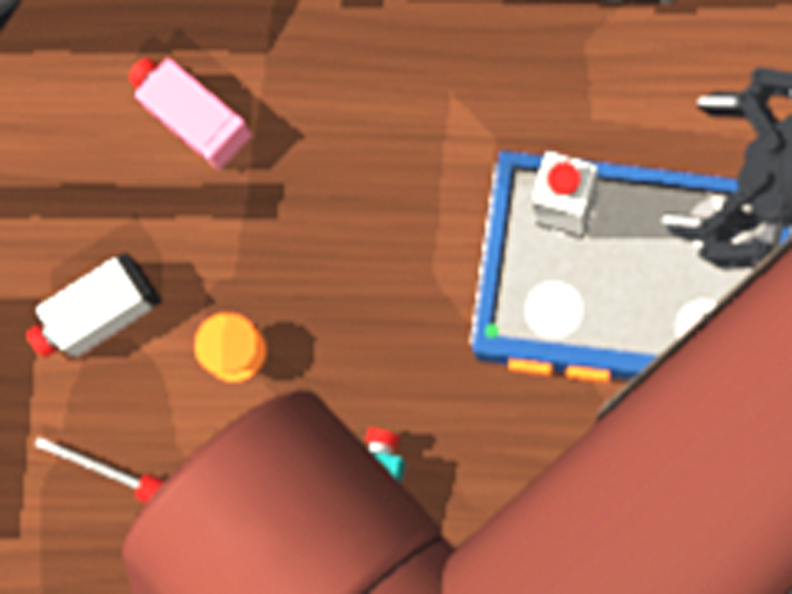

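View pics/s26.png

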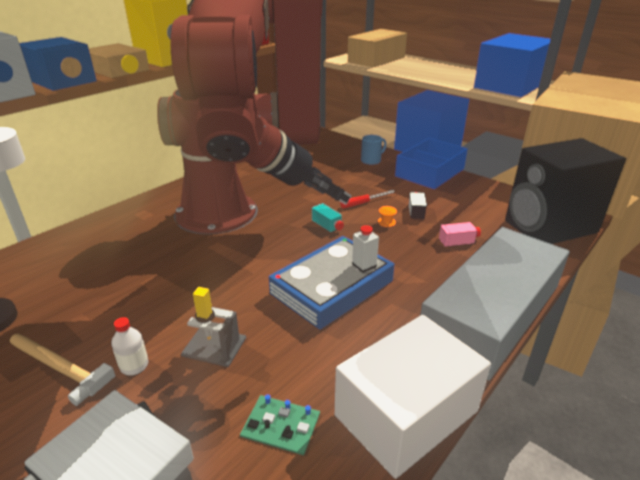

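```bash
python3 -m jog '{"dp":[[-0.003,0.036,0.01],[-0.006,0.072,0.02],[-0.01,0.108,0.02],[-0.014,0.144,0.02],[-0.018,0.18,0.02],[-0.022,0.216,0.02],[-0.026,0.252,0.02],[-0.03,0.288,0.02]],"twist":[[-5.05,-0.88,2.57],[-10.1,-1.76,5.14],[-15.15,-2.64,7.7],[-20.2,-3.52,10.3],[-25.25,-4.4,12.86],[-30.3,-5.28,15.43],[-35.35,-6.16,18],[-40.4,-7.05,20.58]],"hand":[0,0,0,0,0,0,0,0]}'; python3 -m jog '{"dp":[[-0.005,0.036,0],[-0.01,0.072,0],[-0.015,0.108,0],[-0.02,0.144,0],[-0.025,0.18,0],[-0.03,0.216,0],[-0.035,0.252,0],[-0.04,0.288,0]],"twist":[[-5.05,-0.88,2.57],[-10.1,-1.76,5.14],[-15.15,-2.64,7.7],[-20.2,-3.52,10.3],[-25.25,-4.4,12.86],[-30.3,-5.28,15.43],[-35.35,-6.16,18],[-40.4,-7.05,20.58]],"hand":[0,0,0,0,0,0,0,0]}'; python3 -m jog '{"dp":[[-0.009,0.036,-0.01],[-0.018,0.072,-0.03],[-0.03,0.105,-0.05],[-0.045,0.135,-0.07],[-0.045,0.135,-0.07],[-0.045,0.135,-0.07]],"twist":[[0,0,0],[0,0,0],[0,0,0],[0,0,0],[0,0,0],[0,0,0]],"hand":[0,0,0,0,0,0]}'; python3 - <<'E'
from plan import *
s,r=st(); im,m=grab("wrist","w27"); np.save("w27.npy",m,allow_pickle=True)
E
```

```text
time: 46.87
tool_pos: [0.4836, 0.0856, 0.4091]
tool_rot: [-0.115, 0.764, -0.634, -0.016]
ft_force: [0.5, -0.2, -0.7]
opening: 0.0853
time: 47.53
tool_pos: [0.4434, 0.374, 0.4088]
tool_rot: [0.122, 0.855, -0.448, 0.229]
ft_force: [0.9, 0.3, -0.4]
opening: 0.0852
time: 48.03
tool_pos: [0.3979, 0.508, 0.336]
tool_rot: [0.123, 0.856, -0.448, 0.227]
ft_force: [-1.0, 0.1, -0.4]
opening: 0.0852
t 48.03 pos [0.3979 0.508  0.336 ] F [-0.99  0.12 -0.42] open 0.0852 q [ 0.803  0.365  0.238  1.564 -0.509 -1.342]
ydir [-0.8228 -0.5683  0.0076] zdir [ 0.2779 -0.414  -0.8668] yaw(y) -145.37
```

View pics/w27.png

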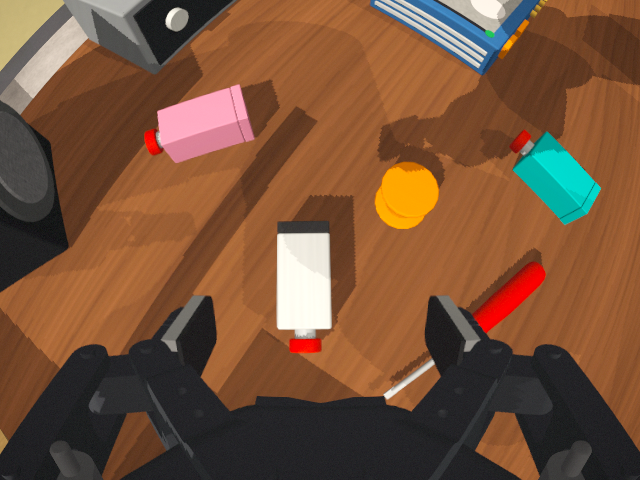

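```bash
python3 - <<'E'
from wt import *
crop("w27",260,210,90,150,4,"c27")
E
```

```text
(no output)
```

View pics/c27.png

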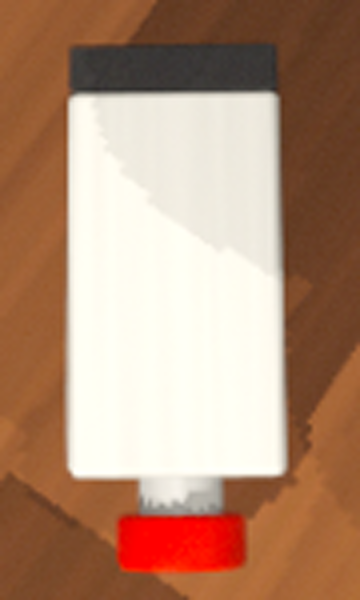

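```bash
python3 - <<'E'
from wt import *
m=np.load("w27.npy",allow_pickle=True).item()
c=lambda x0,y0,s,l:[(x0+(x+.5)/s-.5,y0+(y+.5)/s-.5) for x,y in l]
o,ax=weight(m,c(260,210,4,[(68,475),(288,475)]),c(260,210,4,[(70,44),(276,44)]))
s,r=st()
b=-r[:,2]
G=np.array([*o,.030]); T=G+.1547*b; print("target TCP",T.round(4),"delta",(T-s['tool_pos']).round(4),"pre +0.1b",(T+.1*b-s['tool_pos']).round(4), "jaw deg off", np.degrees(np.arcsin(r[:,1]@np.array([*ax,0]))))
E
```

```text
L 89.9 wK 44.2 wF 43.6 origin [0.47  0.424] axis deg 125.8 edge dirs [125.6, 126.0]
t 48.08 pos [0.3988 0.5072 0.3382] F [-0.2  -0.56  0.76] open 0.0853 q [ 0.802  0.362  0.238  1.564 -0.51  -1.343]
ydir [-0.8237 -0.5671  0.0046] zdir [ 0.2793 -0.4128 -0.867 ] yaw(y) -145.45
target TCP [0.4268 0.4879 0.1641] delta [ 0.028  -0.0193 -0.174 ] pre +0.1b [ 0.0001  0.022  -0.0874] jaw deg off 1.2126439791790475
```

```bash
python3 -m jog '{"dp":[[0,0.007,-0.03],[0,0.015,-0.06],[0,0.0215,-0.087],[0,0.0215,-0.087],[0,0.0215,-0.087],[0,0.0215,-0.087]],"twist":[[0,0,0.5],[0,0,1],[0,0,1.25],[0,0,1.25],[0,0,1.25],[0,0,1.25]],"hand":[0,0,0,0,0,0]}'; python3 - <<'E'
from wt import *
s,r=st(); b=-r[:,2]
G=np.array([.470,.424,.030]); T=G+.1547*b; print("target TCP",T.round(4),"delta",(T-s['tool_pos']).round(4))
E
```

```text
time: 48.58
tool_pos: [0.4002, 0.5281, 0.2559]
tool_rot: [0.117, 0.86, -0.441, 0.229]
ft_force: [-0.3, 0.2, 0.5]
opening: 0.0854
t 48.58 pos [0.4002 0.5281 0.2559] F [-0.26  0.16  0.5 ] open 0.0854 q [ 0.822  0.439  0.184  1.428 -0.51  -1.341]
ydir [-0.8125 -0.583  -0.0012] zdir [ 0.2909 -0.4037 -0.8674] yaw(y) -144.34
target TCP [0.425  0.4865 0.1642] delta [ 0.0248 -0.0416 -0.0918]
```

```bash
python3 -m jog '{"dp":[[0.005,-0.0083,-0.018],[0.01,-0.0166,-0.037],[0.015,-0.025,-0.055],[0.019,-0.032,-0.07],[0.022,-0.037,-0.081],[0.0248,-0.0416,-0.0912],[0.0248,-0.0416,-0.0912],[0.0248,-0.0416,-0.0912]],"twist":[[0,0,0],[0,0,0],[0,0,0],[0,0,0],[0,0,0],[0,0,0],[0,0,0],[0,0,0]],"hand":[0,0,0,0,0,0,0,0]}'; python3 - <<'E'
from h import *
s,r=st();  im,m=grab("wrist","w28"); s,r=st()
E
```

```text
time: 49.25
tool_pos: [0.4247, 0.4869, 0.1637]
tool_rot: [0.117, 0.86, -0.441, 0.229]
ft_force: [-0.4, -0.0, 0.9]
opening: 0.0853
t 49.25 pos [0.4247 0.4869 0.1637] F [-0.39 -0.02  0.89] open 0.0853 q [ 0.752  0.434  0.005  1.216 -0.516 -1.422]
ydir [-8.123e-01 -5.832e-01 -3.000e-04] zdir [ 0.2903 -0.4039 -0.8675] yaw(y) -144.32
t 49.30 pos [0.4247 0.4874 0.164 ] F [ 0.72  0.43 -0.42] open 0.0854 q [ 0.753  0.434  0.006  1.216 -0.516 -1.422]
ydir [-0.812  -0.5836 -0.001 ] zdir [ 0.2909 -0.4034 -0.8676] yaw(y) -144.29
```

View pics/w28.png

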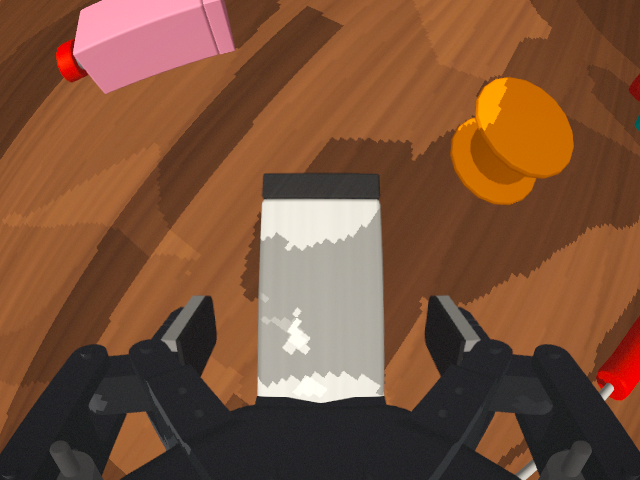

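Aligned: the weight lies centred between the fingers (columns 258–384, mid 321). Close and lift.

```bash
python3 -m jog '{"dp":[[0,0,0],[0,0,0],[0,0,0],[0,0,0],[0,0,0],[0,0,0],[0,0,0],[0,0,0]],"twist":[[0,0,0],[0,0,0],[0,0,0],[0,0,0],[0,0,0],[0,0,0],[0,0,0],[0,0,0]],"hand":[0.2,0.4,0.6,0.8,1,1,1,1]}' 90; python3 - <<'E'
from h import *
import pickle
s,r=st(); O=np.array([.470,.424,.022]); d=np.radians(125.8)
v=r.T@(O-s['tool_pos']); aT=r.T@np.array([np.cos(d),np.sin(d),0]); v[1]=0; aT[1]=0; aT/=np.linalg.norm(aT); print(v.round(4),aT.round(4)); pickle.dump((v,aT),open("wB.pkl","wb"))
E
python3 -m jog '{"dp":[[0,0,0.01],[0,0,0.03],[0,0,0.06],[0,0,0.1],[0,0,0.14],[0,0,0.165],[0,0,0.165],[0,0,0.165]],"twist":[[0,0,0],[0,0,0],[0,0,0],[0,0,0],[0,0,0],[0,0,0],[0,0,0],[0,0,0]],"hand":[1,1,1,1,1,1,1,1]}'; python3 - <<'E'
from plan import *
wnow('wB.pkl'); grab("wrist","w29"); crop("w29",230,160,180,250,2.2,"c29")
# plan: tilt 90 deg about axis d-90, moving W
wp('wB.pkl',125.8-90,90,None,[.50,.30,.25],16)
E
```

```text
time: 49.97
tool_pos: [0.4242, 0.4876, 0.1631]
tool_rot: [0.117, 0.86, -0.441, 0.229]
ft_force: [-1.0, 4.0, 5.6]
opening: 0.0429
t 49.97 pos [0.4242 0.4876 0.1631] F [-0.98  4.02  5.56] open 0.0429 q [ 0.753  0.435  0.005  1.215 -0.516 -1.422]
ydir [-8.115e-01 -5.844e-01 -4.000e-04] zdir [ 0.2908 -0.4032 -0.8677] yaw(y) -144.24
[-0.0021  0.      0.1614] [-0.8677  0.     -0.4971]
time: 50.63
tool_pos: [0.4243, 0.4871, 0.3283]
tool_rot: [0.117, 0.86, -0.441, 0.229]
ft_force: [0.4, 0.2, -6.4]
opening: 0.0427
t 50.63 pos [0.4243 0.4871 0.3283] F [ 0.43  0.15 -6.44] open 0.0427 q [ 0.752  0.332  0.185  1.497 -0.515 -1.422]
ydir [-8.120e-01 -5.837e-01 -7.000e-04] zdir [ 0.2904 -0.403  -0.8679] yaw(y) -144.29
W [0.4701 0.4236 0.1872] ax [-5.837e-01  8.120e-01  4.000e-04] psi -54.2
t 50.68 pos [0.4239 0.4868 0.326 ] F [ 0.01 -0.13 -4.13] open 0.0429 q [ 0.752  0.333  0.182  1.496 -0.515 -1.422]
ydir [-0.812  -0.5837  0.0028] zdir [ 0.2881 -0.405  -0.8677] yaw(y) -144.29
1 dp [0.0102, -0.0192, 0.0111] twist [4.56, 3.29, 0.0] TCP [0.434, 0.468, 0.337] ax [-0.581, 0.808, 0.098]
2 dp [0.0208, -0
[... 900 characters left out ...]
 TCP [0.532, 0.287, 0.369] ax [-0.324, 0.451, 0.832]
11 dp [0.1181, -0.219, 0.0393] twist [50.18, 36.19, 0.0] TCP [0.542, 0.268, 0.365] ax [-0.274, 0.383, 0.882]
12 dp [0.1276, -0.2372, 0.0341] twist [54.75, 39.48, 0.0] TCP [0.551, 0.25, 0.36] ax [-0.223, 0.311, 0.924]
13 dp [0.1364, -0.2545, 0.0278] twist [59.31, 42.78, 0.0] TCP [0.56, 0.232, 0.354] ax [-0.168, 0.236, 0.957]
14 dp [0.1447, -0.271, 0.0203] twist [63.87, 46.07, 0.0] TCP [0.569, 0.216, 0.346] ax [-0.113, 0.159, 0.981]
15 dp [0.1523, -0.2865, 0.0118] twist [68.43, 49.36, 0.0] TCP [0.576, 0.2, 0.338] ax [-0.056, 0.08, 0.995]
16 dp [0.1591, -0.3009, 0.0024] twist [73.0, 52.65, 0.0] TCP [0.583, 0.186, 0.328] ax [0.001, 0.001, 1.0]
```

View pics/w29.png

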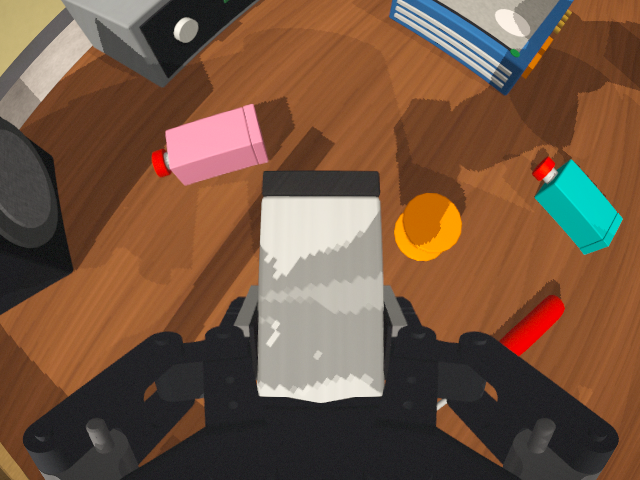

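```bash
python3 -c "
from plan import *
goto('wB.pkl',85,[.52,.22,.26],16)" | cut -c1-150
```

```text
t 50.68 pos [0.4239 0.4868 0.326 ] F [ 0.01 -0.13 -4.13] open 0.0429 q [ 0.752  0.333  0.182  1.496 -0.515 -1.422]
ydir [-0.812  -0.5837  0.0028] zdir [ 0.2881 -0.405  -0.8677] yaw(y) -144.29
1 dp [0.009, -0.0251, 0.0114] twist [5.52, 1.51, -2.0] TCP [0.433, 0.462, 0.337]
2 dp [0.0177, -0.051, 0.0214] twist [11.04, 3.02, -4.0] TCP [0.442, 0.436, 0.347]
3 dp [0.026, -0.0776, 0.0299] twist [16.56, 4.52, -6.0] TCP [0.45, 0.409, 0.356]
4 dp [0.034, -0.1046, 0.037] twist [22.08, 6.03, -7.99] TCP [0.458, 0.382, 0.363]
5 dp [0.0414, -0.1319, 0.0425] twist [27.61, 7.54, -9.99] TCP [0.465, 0.355, 0.369]
6 dp [0.0484, -0.1594, 0.0465] twist [33.13, 9.05, -11.99] TCP [0.472, 0.327, 0.373]
7 dp [0.0548, -0.1868, 0.049] twist [38.65, 10.56, -13.99] TCP [0.479, 0.3, 0.375]
8 dp [0.0606, -0.2141, 0.05] twist [44.17, 12.06, -15.99] TCP [0.485, 0.273, 0.376]
9 dp [0.0658, -0.241, 0.0495] twist [49.69, 13.57, -17.99] TCP [0.49, 0.246, 0.376]
10 dp [0.0703, -0.2674, 0.0477] twist [55.21, 15.08, -19.99] TCP [0.494, 0.219, 0.374]
11 dp [0.0742, -0.2932, 0.0445] twist [60.73, 16.59, -21.98] TCP [0.498, 0.194, 0.371]
12 dp [0.0774, -0.3182, 0.0401] twist [66.25, 18.09, -23.98] TCP [0.501, 0.169, 0.366]
13 dp [0.08, -0.3422, 0.0346] twist [71.78, 19.6, -25.98] TCP [0.504, 0.145, 0.361]
14 dp [0.0819, -0.3651, 0.028] twist [77.3, 21.11, -27.98] TCP [0.506, 0.122, 0.354]
15 dp [0.0832, -0.3869, 0.0206] twist [82.82, 22.62, -29.98] TCP [0.507, 0.1, 0.347]
16 dp [0.0838, -0.4074, 0.0124] twist [88.34, 24.13, -31.98] TCP [0.508, 0.079, 0.338]
```

```bash
python3 -m jog '{"dp":[[0.009,-0.025,0.0114],[0.0177,-0.051,0.0214],[0.026,-0.0776,0.03],[0.034,-0.1046,0.037],[0.0414,-0.132,0.0425],[0.0484,-0.1594,0.0465],[0.0548,-0.1868,0.049],[0.0606,-0.214,0.05]],"twist":[[5.52,1.51,-2],[11.04,3.02,-4],[16.56,4.52,-6],[22.08,6.03,-8],[27.61,7.54,-10],[33.13,9.05,-12],[38.65,10.56,-14],[44.17,12.06,-16]],"hand":[1,1,1,1,1,1,1,1]}'; python3 -m jog '{"dp":[[0.0052,-0.027,-0.0005],[0.0097,-0.0533,-0.0023],[0.0136,-0.079,-0.0055],[0.0168,-0.104,-0.01],[0.0194,-0.128,-0.0154],[0.0213,-0.151,-0.022],[0.0226,-0.1728,-0.0294],[0.0232,-0.1933,-0.0376]],"twist":[[5.52,1.51,-2],[11.04,3.02,-4],[16.56,4.52,-6],[22.08,6.03,-8],[27.61,7.54,-10],[33.13,9.05,-12],[38.65,10.56,-14],[44.17,12.06,-16]],"hand":[1,1,1,1,1,1,1,1]}'; python3 -m jog '{"dp":[[0,0,0],[0,0,0],[0,0,0]],"twist":[[0,0,0],[0,0,0],[0,0,0]],"hand":[1,1,1]}';python3 - <<'E'
from plan import *
wnow('wB.pkl'); grab("scene","s30"); crop("s30",250,120,220,180,3.5,"c30")
goto('wB.pkl',75,[.555,-.120,.26],10)
E
```

```text
time: 51.35
tool_pos: [0.4842, 0.2715, 0.3748]
tool_rot: [-0.138, 0.791, -0.593, -0.062]
ft_force: [-0.7, -0.5, -4.9]
opening: 0.043
time: 52.02
tool_pos: [0.5073, 0.0784, 0.3372]
tool_rot: [0.37, -0.582, 0.639, 0.34]
ft_force: [-1.1, 0.5, -4.7]
opening: 0.0428
time: 52.27
tool_pos: [0.5075, 0.08, 0.3382]
tool_rot: [0.369, -0.584, 0.639, 0.339]
ft_force: [-0.0, 0.5, -4.0]
opening: 0.0429
t 52.27 pos [0.5075 0.08   0.3382] F [-0.05  0.5  -3.98] open 0.0429 q [-0.327 -0.025 -0.293  1.694  1.    -2.024]
ydir [-0.9961  0.0884  0.0023] zdir [ 0.0754  0.8633 -0.4991] yaw(y) 174.93
W [0.5198 0.2204 0.2594] ax [0.0025 0.0021 1.    ] psi 85.0
t 52.32 pos [0.5076 0.0804 0.339 ] F [-0.13  0.85 -4.23] open 0.0430 q [-0.326 -0.026 -0.292  1.694  1.001 -2.025]
ydir [-9.962e-01  8.750e-02  5.000e-04] zdir [ 0.0756  0.8632 -0.4991] yaw(y) 174.98
1 dp [0.0011, -0.0339, -0.0001] twist [0.01, -0.01, -1.0] TCP [0.509, 0.047, 0.339]
2 dp [0.0021, -0.0677, -0.0001] twist [0.02, -0.01, -2.0] TCP [0.51, 0.013, 0.339]
3 dp [0.0032, -0.1015, -0.0002] twist [0.04, -0.02, -2.99] TCP [0.511, -0.021, 0.339]
4 dp [0.0043, -0.1352, -0.0002] twist [0.05, -0.02, -3.99] TCP [0.512, -0.055, 0.339]
5 dp [0.0053, -0.1689, -0.0003] twist [0.06, -0.03, -4.99] TCP [0.513, -0.088, 0.339]
6 dp [0.0064, -0.2025, -0.0004] twist [0.07, -0.03, -5.99] TCP [0.514, -0.122, 0.339]
7 dp [0.0075, -0.2362, -0.0004] twist [0.09, -0.04, -6.99] TCP [0.515, -0.156, 0.339]
8 dp [0.0086, -0.2697, -0.0005] twist [0.1, -0.04, -7.98] TCP [0.516, -0.189, 0.339]
9 dp [0.0097, -0.3032, -0.0006] twist [0.11, -0.05, -8.98] TCP [0.517, -0.223, 0.338]
10 dp [0.0109, -0.3367, -0.0006] twist [0.12, -0.05, -9.98] TCP [0.518, -0.256, 0.338]
```

View pics/c30.png

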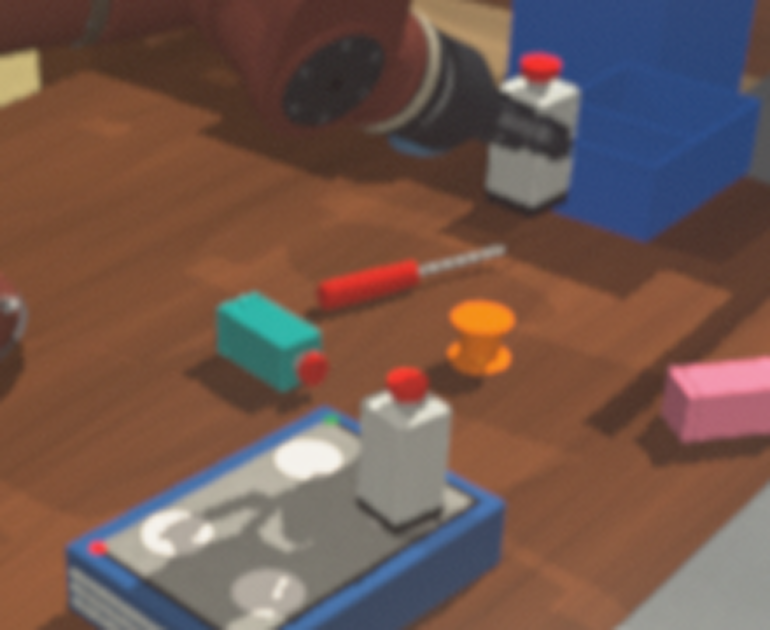

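```bash
python3 -m jog '{"dp":[[0.001,-0.025,0.005],[0.002,-0.06,0.01],[0.003,-0.095,0.01],[0.004,-0.13,0.01],[0.005,-0.165,0.01],[0.0064,-0.2,0.01],[0.0075,-0.235,0.01],[0.0086,-0.27,0.01]],"twist":[[0,0,-1],[0,0,-2],[0,0,-3],[0,0,-4],[0,0,-5],[0,0,-6],[0,0,-7],[0,0,-8]],"hand":[1,1,1,1,1,1,1,1]}'; python3 -m jog '{"dp":[[0.001,-0.03,0],[0.002,-0.055,0],[0.0023,-0.067,0],[0.0023,-0.067,0],[0.0023,-0.067,0],[0.0023,-0.067,0],[0.0023,-0.067,0]],"twist":[[0,0,-1],[0,0,-2],[0,0,-2],[0,0,-2],[0,0,-2],[0,0,-2],[0,0,-2]],"hand":[1,1,1,1,1,1,1]}'; python3 - <<'E'
from plan import *
wnow('wB.pkl'); grab("scene","s31"); crop("s31",220,150,180,180,3.3,"c31"); grab("top","t31"); crop("t31",270,130,150,150,4,"c31t"); wnow('wB.pkl')
s,r=st(); v,aT=pickle.load(open('wB.pkl','rb')); K=s['tool_pos']+r@v+r@aT*.055
for n,c in (("top","t31"),("scene","s31")):
    im=cv2.imread(f"pics/{c}.png"); hsv=cv2.cvtColor(im,cv2.COLOR_BGR2HSV); p=proj(camera_model(n),[K])[0]
    mk=cv2.inRange(hsv,(0,190,120),(8,255,255))|cv2.inRange(hsv,(172,190,120),(180,255,255)); x,y=p.round().astype(int); z=np.zeros_like(mk); z[y-12:y+12,x-12:x+12]=mk[y-12:y+12,x-12:x+12]
    M=cv2.moments(z,True); print(n,"pred",p.round(1),"red",M['m10']/M['m00'],M['m01']/M['m00'],M['m00'])
E
```

```text
time: 52.98
tool_pos: [0.5168, -0.1907, 0.3502]
tool_rot: [0.392, -0.539, 0.677, 0.311]
ft_force: [0.9, 0.5, -4.5]
opening: 0.043
time: 53.57
tool_pos: [0.5192, -0.2558, 0.3501]
tool_rot: [0.398, -0.527, 0.687, 0.305]
ft_force: [0.3, 0.7, -5.2]
opening: 0.043
t 53.57 pos [ 0.5192 -0.2558  0.3501] F [ 0.34  0.67 -5.17] open 0.0430 q [-0.853  0.453  0.216  2.104  0.803 -2.504]
ydir [-9.660e-01  2.586e-01 -7.000e-04] zdir [ 0.2246  0.8375 -0.4982] yaw(y) 165.01
W [ 0.5557 -0.1196  0.2715] ax [-3.0e-04  1.4e-03  1.0e+00] psi 75.0
t 53.67 pos [ 0.5191 -0.2561  0.35  ] F [-0.64  0.38 -4.01] open 0.0432 q [-0.854  0.454  0.216  2.104  0.803 -2.504]
ydir [-9.659e-01  2.591e-01 -5.000e-04] zdir [ 0.2249  0.8375 -0.498 ] yaw(y) 164.99
W [ 0.5556 -0.1199  0.2714] ax [-2.0e-04  1.2e-03  1.0e+00] psi 75.0
t 53.67 pos [ 0.5191 -0.2561  0.35  ] F [-0.64  0.38 -4.01] open 0.0432 q [-0.854  0.454  0.216  2.104  0.803 -2.504]
ydir [-9.659e-01  2.591e-01 -5.000e-04] zdir [ 0.2249  0.8375 -0.498 ] yaw(y) 164.99
top pred [352.  192.3] red 352.6575342465753 192.93150684931507 73.0
scene pred [327.1 183.4] red 327.7157894736842 184.61052631578949 95.0
```

View pics/c31.png

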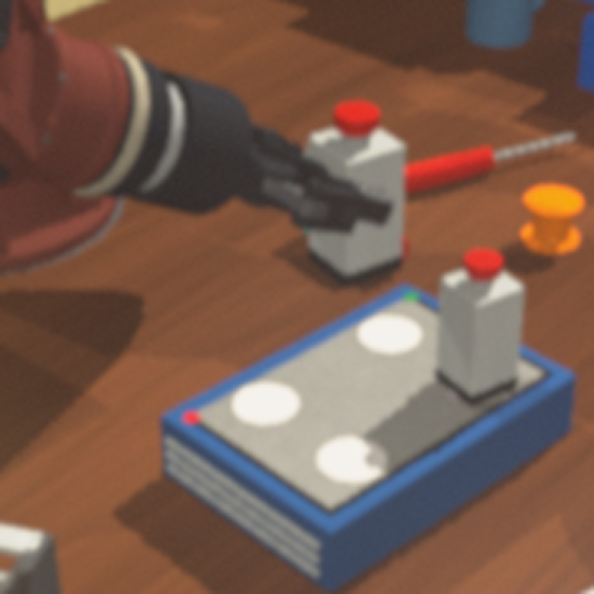

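View pics/c31t.png

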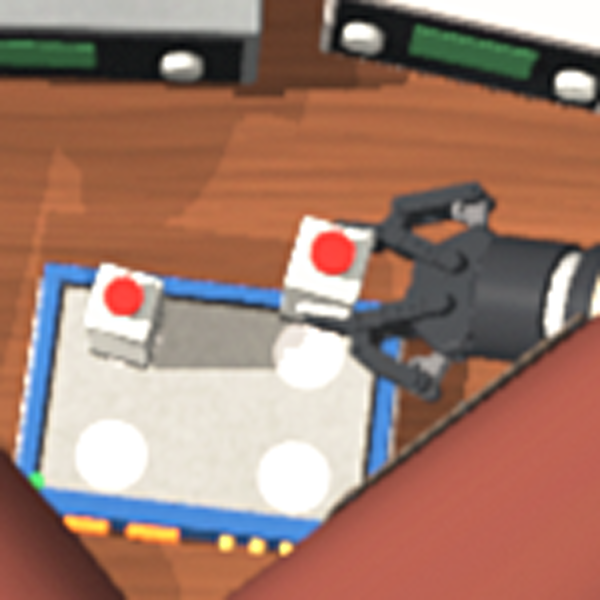

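```bash
python3 -m jog '{"dp":[[0,0,-0.02],[0,0,-0.04],[0,0,-0.06],[0,0,-0.075],[0,0,-0.09],[0,0,-0.1],[0,0,-0.1],[0,0,-0.1]],"twist":[[0,0,0],[0,0,0],[0,0,0],[0,0,0],[0,0,0],[0,0,0],[0,0,0],[0,0,0]],"hand":[1,1,1,1,1,1,1,1]}'; python3 - <<'E'
from plan import *
wnow('wB.pkl'); grab("scene","s32"); crop("s32",160,150,240,200,3.3,"c32"); wnow('wB.pkl')
E
```

```text
time: 54.33
tool_pos: [0.5188, -0.2572, 0.2497]
tool_rot: [0.398, -0.526, 0.687, 0.305]
ft_force: [0.5, -0.1, -4.9]
opening: 0.043
t 54.33 pos [ 0.5188 -0.2572  0.2497] F [ 0.45 -0.11 -4.85] open 0.0430 q [-0.856  0.528  0.125  1.94   0.804 -2.505]
ydir [-9.654e-01  2.607e-01  5.000e-04] zdir [ 0.226   0.8377 -0.4971] yaw(y) 164.89
W [ 0.5556 -0.1209  0.1713] ax [ 5.e-04 -1.e-04  1.e+00] psi 74.9
t 54.38 pos [ 0.519  -0.2574  0.2503] F [ 0.13  0.02 -4.85] open 0.0428 q [-0.856  0.527  0.126  1.941  0.804 -2.505]
ydir [-9.654e-01  2.608e-01 -4.000e-04] zdir [ 0.2264  0.8373 -0.4976] yaw(y) 164.88
W [ 0.5558 -0.1212  0.1718] ax [-2.e-04  7.e-04  1.e+00] psi 74.9
```

View pics/c32.png

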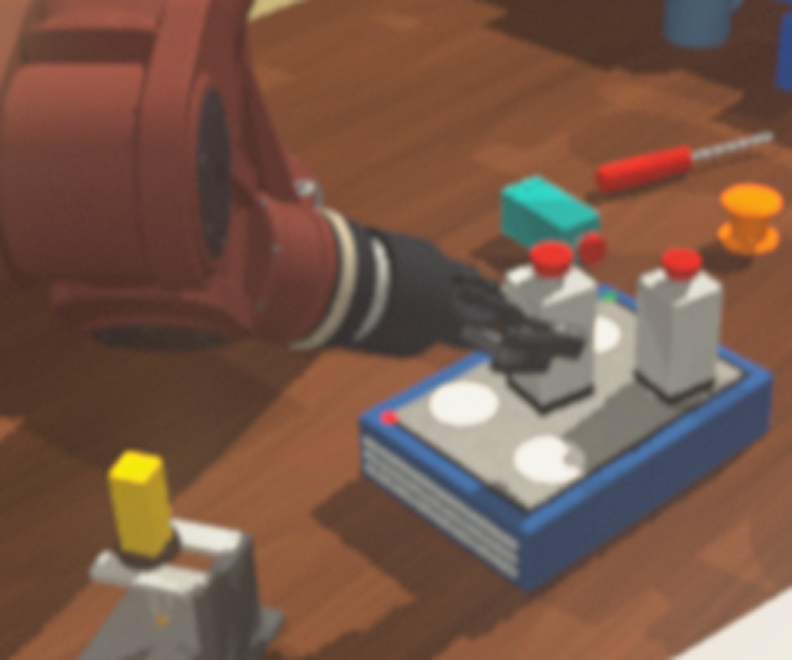

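```bash
python3 - <<'E'
from h import *
m=camera_model("scene")
c,d=rays(m,[(160/3.3+160,335/3.3+150),(160/3.3+160,350/3.3+150)])
for dd in d:
    for y in (-.30,-.34,-.38,-.42,-.46):
        t=(y-c[1])/dd[1]; print((c+t*dd).round(3),end=' ')
    print()
E
```

```text
[ 0.378 -0.3    0.175] [ 0.438 -0.34   0.223] [ 0.498 -0.38   0.27 ] [ 0.558 -0.42   0.318] [ 0.618 -0.46   0.366] 
[ 0.376 -0.3    0.162] [ 0.436 -0.34   0.211] [ 0.496 -0.38   0.26 ] [ 0.556 -0.42   0.308] [ 0.616 -0.46   0.357]
```

```bash
python3 -c "
from plan import *
goto('wB.pkl',87,[.555,-.1199,.150],3)"
```

```text
t 54.38 pos [ 0.519  -0.2574  0.2503] F [ 0.13  0.02 -4.85] open 0.0428 q [-0.856  0.527  0.126  1.941  0.804 -2.505]
ydir [-9.654e-01  2.608e-01 -4.000e-04] zdir [ 0.2264  0.8373 -0.4976] yaw(y) 164.88
1 dp [0.0094, -0.0018, -0.0073] twist [0.01, 0.01, 4.04] TCP [0.528, -0.259, 0.243]
2 dp [0.019, -0.003, -0.0146] twist [0.03, 0.01, 8.08] TCP [0.538, -0.26, 0.236]
3 dp [0.0286, -0.0035, -0.0219] twist [0.04, 0.02, 12.12] TCP [0.548, -0.261, 0.228]
```

```bash
python3 -m jog '{"dp":[[0.0094,-0.0018,-0.0073],[0.019,-0.003,-0.0146],[0.0286,-0.0035,-0.0219],[0.0286,-0.0035,-0.0219],[0.0286,-0.0035,-0.0219],[0.0286,-0.0035,-0.0219]],"twist":[[0,0,4],[0,0,8.1],[0,0,12.1],[0,0,12.1],[0,0,12.1],[0,0,12.1]],"hand":[1,1,1,1,1,1]}'; python3 - <<'E'
from plan import *
wnow('wB.pkl'); grab("scene","s33"); crop("s33",160,150,240,200,3.3,"c33"); wnow('wB.pkl')
E
```

```text
time: 54.88
tool_pos: [0.5475, -0.261, 0.2288]
tool_rot: [0.364, -0.595, 0.628, 0.344]
ft_force: [1.0, -0.4, -4.7]
opening: 0.0432
t 54.88 pos [ 0.5475 -0.261   0.2288] F [ 0.97 -0.44 -4.65] open 0.0432 q [-0.802  0.725  0.338  2.053  0.689 -2.649]
ydir [-9.985e-01  5.460e-02 -9.000e-04] zdir [ 0.0478  0.8657 -0.4983] yaw(y) 176.87
W [ 0.5552 -0.1202  0.1502] ax [-8.0e-04  1.4e-03  1.0e+00] psi 86.8
t 54.93 pos [ 0.5473 -0.2611  0.229 ] F [ 0.35 -0.06 -3.96] open 0.0432 q [-0.803  0.724  0.338  2.053  0.689 -2.649]
ydir [-0.9985  0.0546 -0.0012] zdir [ 0.0479  0.8656 -0.4985] yaw(y) 176.87
W [ 0.5551 -0.1203  0.1504] ax [-0.0011  0.0017  1.    ] psi 86.8
```

View pics/c33.png

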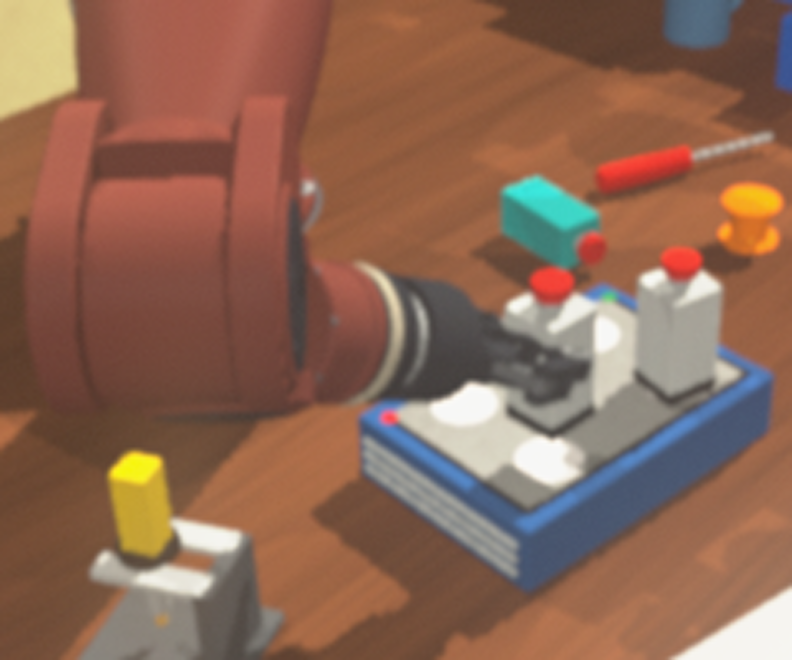

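```bash
python3 -m jog '{"dp":[[0,0,-0.01],[0,0.0003,-0.02],[0,0.0003,-0.028],[0,0.0003,-0.033],[0,0.0003,-0.036],[0,0.0003,-0.037],[0,0.0003,-0.037],[0,0.0003,-0.037]],"twist":[[0,0,0],[0,0,0],[0,0,0],[0,0,0],[0,0,0],[0,0,0],[0,0,0],[0,0,0]],"hand":[1,1,1,1,1,1,1,1]}';  python3 -c "
from plan import *
wnow('wB.pkl')"; python3 -m jog '{"dp":[[0,0,-0.001],[0,0,-0.0015],[0,0,-0.002],[0,0,-0.0025],[0,0,-0.0028],[0,0,-0.0028]],"twist":[[0,0,0],[0,0,0],[0,0,0],[0,0,0],[0,0,0],[0,0,0]],"hand":[1,1,1,1,1,1]}'; python3 - <<'E'
from plan import *
wnow('wB.pkl'); grab("scene","s34"); crop("s34",160,150,240,200,3.3,"c34"); wnow('wB.pkl')
E
```

```text
time: 55.6
tool_pos: [0.5475, -0.2605, 0.1909]
tool_rot: [0.364, -0.596, 0.628, 0.345]
ft_force: [-0.1, 0.2, -4.7]
opening: 0.0432
t 55.60 pos [ 0.5475 -0.2605  0.1909] F [-0.1   0.23 -4.73] open 0.0432 q [-0.802  0.766  0.324  1.999  0.688 -2.65 ]
ydir [-9.986e-01  5.260e-02 -2.000e-04] zdir [ 0.0457  0.8662 -0.4977] yaw(y) 176.99
W [ 0.5549 -0.1196  0.1124] ax [-1.e-04  7.e-04  1.e+00] psi 87.0
time: 56.1
tool_pos: [0.5475, -0.2606, 0.1889]
tool_rot: [0.364, -0.595, 0.628, 0.345]
ft_force: [-2.2, -1.4, 5.4]
opening: 0.0432
t 56.10 pos [ 0.5475 -0.2606  0.1889] F [-2.25 -1.38  5.36] open 0.0432 q [-0.802  0.768  0.323  1.997  0.689 -2.65 ]
ydir [-9.986e-01  5.300e-02 -2.000e-04] zdir [ 0.0461  0.8663 -0.4974] yaw(y) 176.96
W [ 0.555  -0.1197  0.1105] ax [-2.e-04  4.e-04  1.e+00] psi 87.0
t 56.15 pos [ 0.5475 -0.2606  0.1889] F [-2.21 -2.4   5.73] open 0.0428 q [-0.802  0.768  0.323  1.997  0.689 -2.65 ]
ydir [-9.986e-01  5.300e-02 -2.000e-04] zdir [ 0.046   0.8663 -0.4974] yaw(y) 176.96
W [ 0.555  -0.1197  0.1105] ax [-2.e-04  4.e-04  1.e+00] psi 87.0
```

View pics/c34.png

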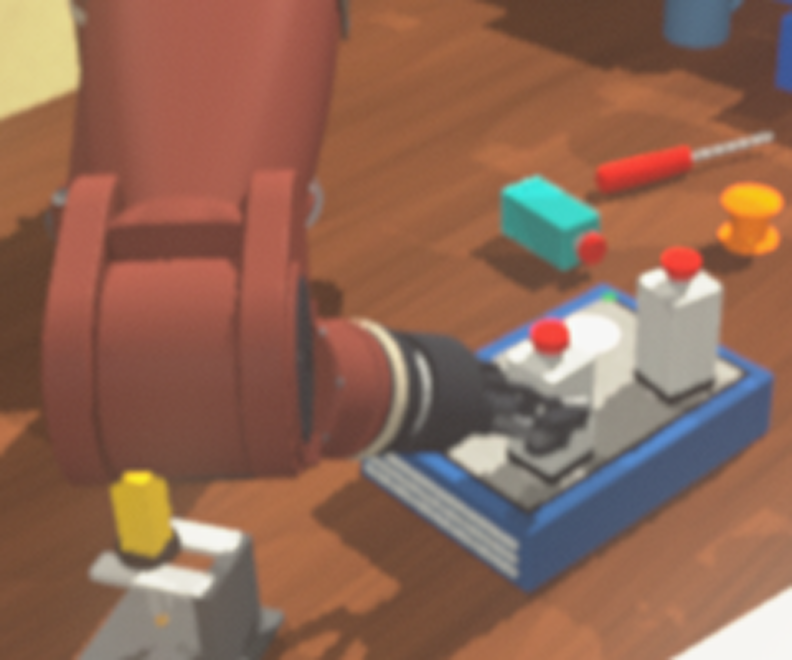

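```bash
python3 -m jog '{"dp":[[0,0,0],[0,0,0],[0,0,0],[0,0,0],[0,0,0],[0,0,0],[0,0,0],[0,0,0]],"twist":[[0,0,0],[0,0,0],[0,0,0],[0,0,0],[0,0,0],[0,0,0],[0,0,0],[0,0,0]],"hand":[0.45,0.4,0.3,0.2,0.1,0,0,0]}'; python3 - <<'E'
from plan import *
s,r=st(); print(-r[:,2]*.1); grab("wrist","w35"); grab("scene","s35"); crop("s35",160,150,240,200,3.3,"c35")
E
```

```text
time: 56.82
tool_pos: [0.5474, -0.2605, 0.1879]
tool_rot: [0.364, -0.596, 0.628, 0.345]
ft_force: [-0.9, -0.2, -0.2]
opening: 0.0853
t 56.82 pos [ 0.5474 -0.2605  0.1879] F [-0.91 -0.21 -0.24] open 0.0853 q [-0.802  0.769  0.323  1.995  0.688 -2.65 ]
ydir [-9.986e-01  5.250e-02 -1.000e-04] zdir [ 0.0456  0.8662 -0.4976] yaw(y) 176.99
[-0.00456123 -0.08661859  0.0497636 ]
```

View pics/w35.png

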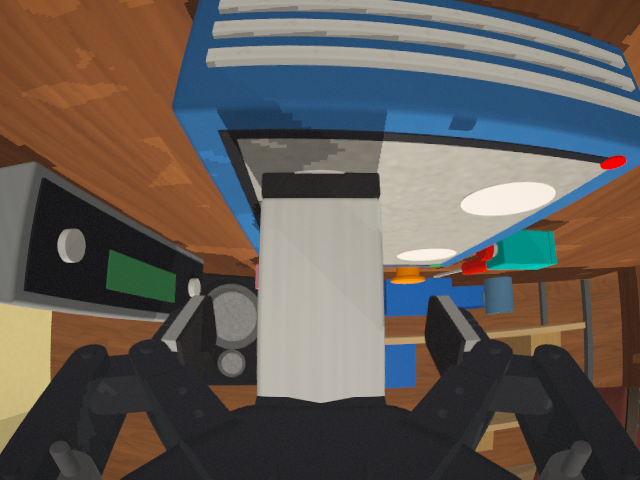

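View pics/c35.png

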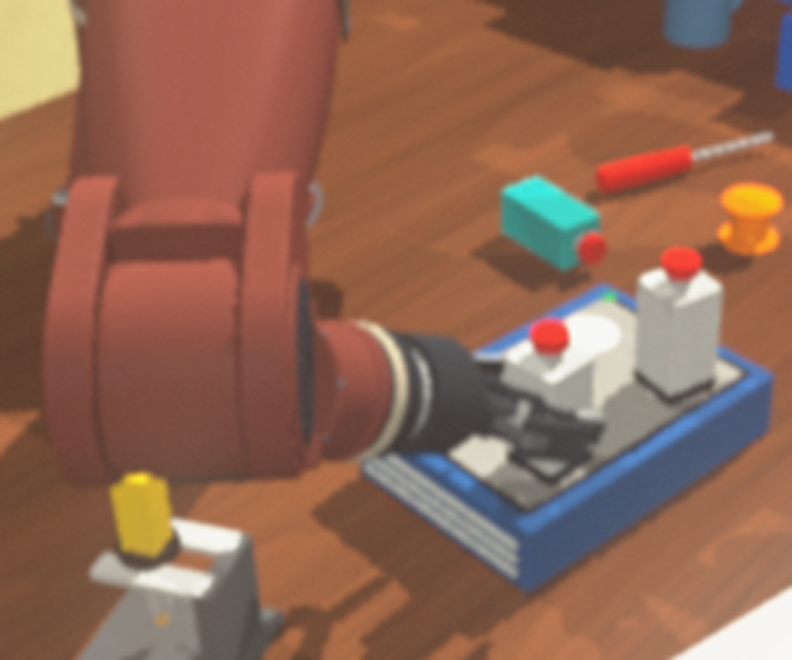

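```bash
python3 -m jog '{"dp":[[-0.0005,-0.009,0.005],[-0.001,-0.018,0.01],[-0.002,-0.035,0.02],[-0.003,-0.052,0.03],[-0.003,-0.055,0.035]],"twist":[[0,0,0],[0,0,0],[0,0,0],[0,0,0],[0,0,0]],"hand":[0,0,0,0,0]}'; python3 -m jog '{"dp":[[0,0,0.03],[0,0,0.06],[0,0,0.09],[0,0,0.12],[0,0,0.15],[0,0,0.17],[0,0,0.18],[0,0,0.18]],"twist":[[-6.5,0,0],[-13,0,0],[-19.5,0,0],[-26,0,0],[-32.5,0,0],[-39,0,0],[-45.5,0,0],[-52,0,0]],"hand":[0,0,0,0,0,0,0,0]}'; python3 - <<'E'
from plan import *
s,r=st(); grab("wrist","w36"); grab("scene","s36"); grab("top","t36"); crop("s36",160,150,240,200,3.3,"c36")
E
```

```text
time: 57.33
tool_pos: [0.5431, -0.3172, 0.2228]
tool_rot: [0.364, -0.596, 0.629, 0.341]
ft_force: [0.0, 0.1, 0.0]
opening: 0.0854
time: 58.0
tool_pos: [0.5434, -0.3143, 0.4065]
tool_rot: [0.064, -0.695, 0.716, 0.028]
ft_force: [-0.7, 0.6, 0.0]
opening: 0.0853
t 58.00 pos [ 0.5434 -0.3143  0.4065] F [-0.7   0.62  0.03] open 0.0853 q [-0.76   0.221  0.227  1.628  0.13  -2.304]
ydir [-0.9983  0.0332 -0.048 ] zdir [ 0.052   0.1293 -0.9902] yaw(y) 178.10
```

View pics/c36.png

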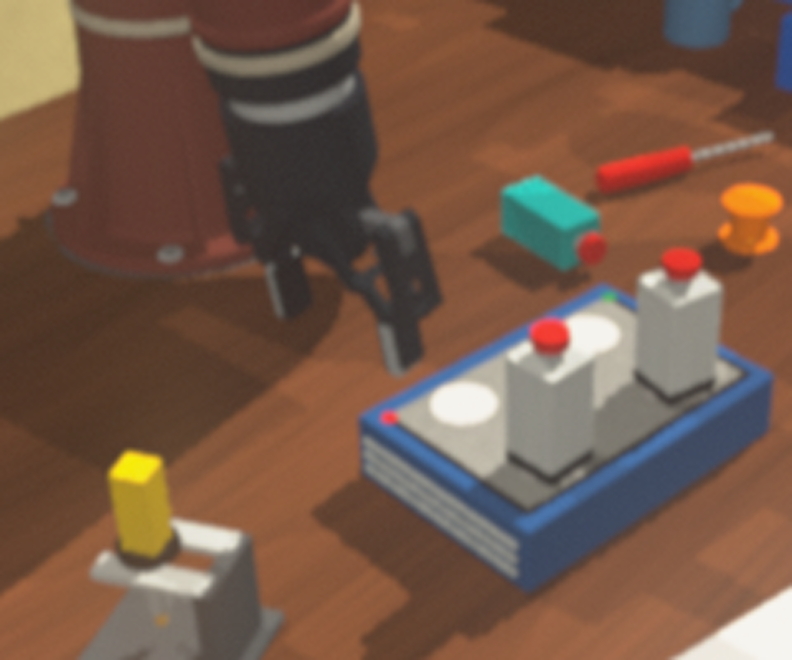

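View pics/t36.png

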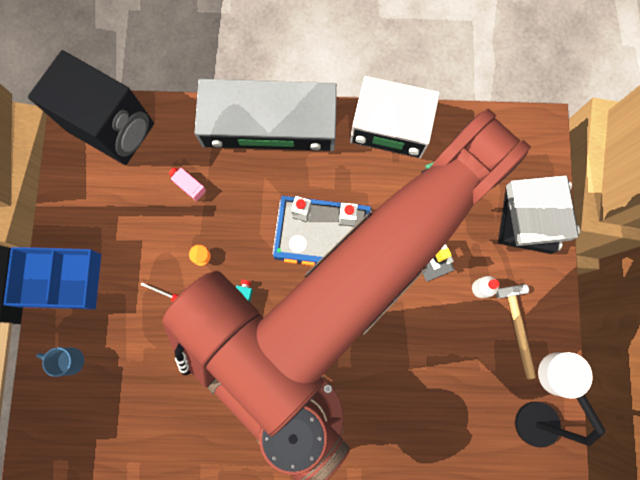

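```bash
python3 - <<'E'
from h import *
from amp import PADS
for n,f in (("top","t36"),("scene","s36")):
    im=cv2.imread(f"pics/{f}.png"); hsv=cv2.cvtColor(im,cv2.COLOR_BGR2HSV); m=camera_model(n)
    mk=cv2.inRange(hsv,(0,170,100),(8,255,255))|cv2.inRange(hsv,(172,170,100),(180,255,255))
    for P in ([.5672,.0096,.165],[.5552,-.1199,.165]):
        p=proj(m,[P])[0]; x,y=p.round().astype(int); z=np.zeros_like(mk); z[y-10:y+10,x-10:x+10]=mk[y-10:y+10,x-10:x+10]
        M=cv2.moments(z,True); c=(M['m10']/M['m00'],M['m01']/M['m00']); print(n,p.round(1),np.round(c,1),"at z .16:",onplane(m,[c],.160)[0].round(4))
    if n=="top":
        mk=cv2.inRange(hsv,(8,180,180),(20,255,255)); mk[:240]=0;mk[275:]=0;mk[:,:180]=0;mk[:,220:]=0; M=cv2.moments(mk,True); print("spool",M['m10']/M['m00'],M['m01']/M['m00'])
im=cv2.imread("pics/top0.png");hsv=cv2.cvtColor(im,cv2.COLOR_BGR2HSV);mk=cv2.inRange(hsv,(8,180,180),(20,255,255)); mk[:240]=0;mk[275:]=0;mk[:,:180]=0;mk[:,220:]=0; M=cv2.moments(mk,True); print("spool0",M['m10']/M['m00'],M['m01']/M['m00'])
crop("t36",260,180,130,100,6,"c37")
E
```

```text
top [299.6 203.1] [300.5 203.9] at z .16: [0.5663 0.0073 0.16  ]
top [348.  208.9] [348.9 209.5] at z .16: [ 0.5549 -0.1227  0.16  ]
spool 201.91620111731842 254.0949720670391
scene [365.9 228.4] [366.1 228.7] at z .16: [0.5637 0.0154 0.16  ]
scene [326.3 250.1] [326.1 251.3] at z .16: [ 0.5533 -0.1183  0.16  ]
spool0 202.63106796116506 255.03883495145632
```

View pics/c37.png

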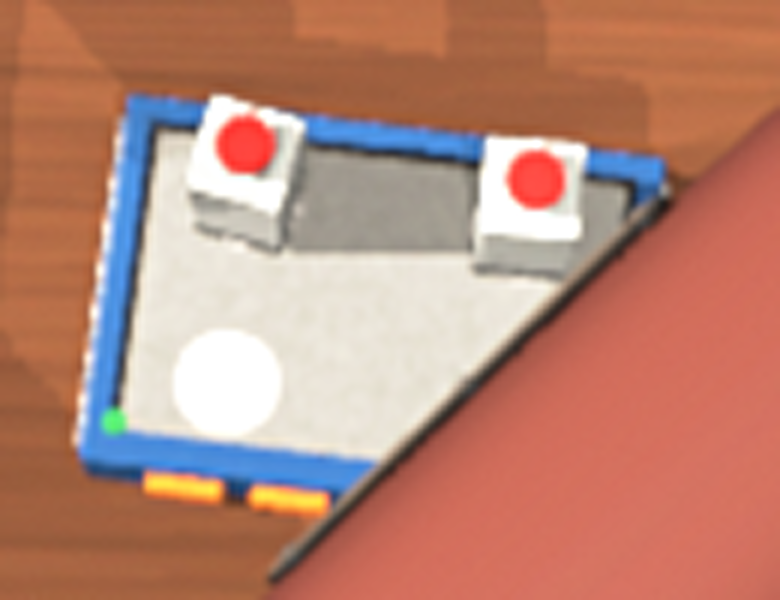

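View pics/w36.png

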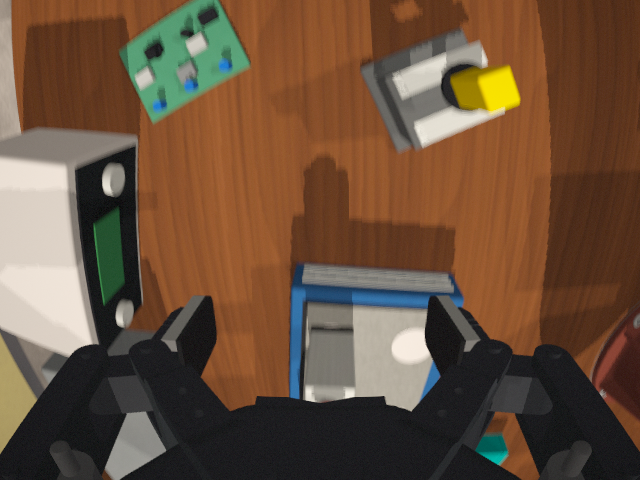

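```bash
python3 -m jog '{"dp":[[0,0,0.02],[0,0,0.02],[0,0,0.02],[0,0,0.02]],"twist":[[0,0,0],[0,0,0],[0,0,0],[0,0,0]],"hand":[0,0,0,0]}'; python3 - <<'E'
from h import *
grab("top","t38"); grab("scene","s38")
for f in ("top0","top1","t26","t36","t38"):
    g=cv2.cvtColor(cv2.imread(f"pics/{f}.png"),cv2.COLOR_BGR2HSV)[235:275,180:225]
    mk=cv2.inRange(g,(8,200,60),(22,255,255)); x,y,w,h=cv2.boundingRect(mk); print(f,x+180,y+235,w,h)
a=cv2.imread("pics/s38.png").astype(int); b=cv2.imread("pics/scene0.png").astype(int)
for n,(x0,y0,x1,y1) in {"spool":(375,200,402,232),"flux":(108,315,152,378),"stylus":(185,280,245,360)}.items(): print(n,"mean abs diff",np.abs(a-b)[y0:y1,x0:x1].mean().round(2))
st()
E
```

```text
time: 58.48
tool_pos: [0.5433, -0.3143, 0.4204]
tool_rot: [0.066, -0.694, 0.716, 0.035]
ft_force: [0.1, 0.3, -0.3]
opening: 0.0856
top0 207 249 3 14
top1 207 249 3 13
t26 204 249 6 14
t36 204 249 6 15
t38 204 249 6 15
spool mean abs diff 3.69
flux mean abs diff 4.36
stylus mean abs diff 3.87
t 58.58 pos [ 0.5433 -0.3141  0.4203] F [-0.16 -0.13 -0.57] open 0.0855 q [-0.761  0.235  0.267  1.667  0.134 -2.306]
ydir [-0.9986  0.0331 -0.0419] zdir [ 0.0462  0.1409 -0.9889] yaw(y) 178.10
```

Nothing there has moved: the scene-view patches of the reel, bottle and stylus match the first picture to within noise. I'll hand the job in.

```bash
python3 -c "
from bench import *
print(sign_off())"
```

```text
the job is handed in; nothing more can be done
None
```

The job is done and handed in at about 58.6 s of the 210 s allowed. `sign_off()` gave no verdict, so what follows rests on my own checks.

**Seam:** I ran the stylus from the green dot round both far corners to the red dot. I commanded 3 cm/s. From the tool height I work out about 5 mm of plunger travel, or about 4 mm at the green dot. Scene pictures along the way showed the tip on the line. I could not read the plunger directly, and the wrist camera cannot see the tip behind the collar.

**Stylus:** It is back in its stand, and in the last picture that patch matches the first picture to within noise.

**Weights:** Only two were there. After the seam I stood both upright, one on the far left pad and one on the far right. The last pictures show them upright and released. The top and scene cameras put the knobs 3 to 6 mm from the pad centres and disagree with each other in opposite directions. The arm's own readings at release were within about 1 mm.

**Left alone:** The reel, the bottle and the pink and turquoise look-alikes were not touched. A colour mask put the reel about 1 pixel off between the first and last top views. The direct scene-view comparison showed no movement, so I take that as a lighting change.

**Joint limit:** While I was turning the first weight, joint 2 read -0.842 against its stated limit of -0.84, because the pose I asked for was out of reach. I moved away at once and used another approach; no fault was reported.

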